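# Lock the watches away in the sash-fronted case

### The arm

A 7-joint arm with a two-finger parallel gripper is mounted at the origin on the work surface. World frame = base frame: x ahead of the robot, y to its left, z up, the work surface at z = 0. Lengths are in m, angles in rad, forces in N, time in s.
With the tool pointing down it reaches from about 0.35 to 0.9 m from the base axis. Payload 19.9 kg.
Tool frame: the origin (TCP) lies between the finger pads; the fingertips stand 8 mm ahead of it and the grasp point (between the pads) lies 11 mm behind it (env.tips_ahead is the distance from the TCP to the fingertips, in m); z points along the fingers, y is the direction in which the jaws open and shut (so a half turn about z gives the same grasp; the last joint's range is limited). The gripper opens to 94 mm and grips with 3 to 60 N. Pads are 16 mm wide; open, the fingers measure 119 mm over their backs; the gripper's body (75 mm by 177 mm) begins 78 mm behind the grasp point.
Start: joints at [-1.222, 0.417, -0.01, 1.614, 0.005, 1.111, -0.053], TCP at [0.237, 0.578, 0.176] pointing down, gripper open.
Joint ranges: [-2.81, 2.81], [-0.39, 2.02], [-1.27, 1.25], [0.06, 2.57], [-1.19, 4.33], [0.19, 2], [-2.82, 2.82]. Speed limits (rad/s): [1.89, 1.89, 2.39, 2.39, 3.01, 3.01, 3.01].

### API

Orientations are given as a 3x3 rotation matrix whose columns are the frame's x, y, z axes.
In Python, from station import readout, camera, camera_info, env gives the robot as it stands.
- The arm moves only by the tool move_arm, never from a script. Its argument "rows" is one flat list of numbers, 7 for each row, row after row: the shift along the tool's x, y, z in mm, then the turn, a rotation vector about the tool's x, y, z in rad, then the opening, from 0 (shut) to 1 (fully open). In form: [tx, ty, tz, wx, wy, wz, hand, tx, ty, tz, wx, wy, wz, hand, ...]. A call has 1 to 12 rows; each row is the pose to reach, as a shift and turn from the pose commanded when the call began, along the tool's axes at that moment; what a row does not reach only later rows make up. A row lasts 1/8 s, in which the tool goes at most 62.5 mm and 10.7 degrees, less where a joint would pass 70% of its speed; a pose out of reach is approached as far as the arm can. A call with a gripper value outside its range is refused whole. The fingers move at their own pace and stop on an object; the grip force is fixed at half the most. Time passes only in rows, so rows that repeat a pose let the fingers close. It gives the time, the measured TCP pose, the force and the opening at its end, in the units of the state.
- readout.observe(): the state, without advancing time (a new reading comes with each control period).
- camera(name): name is "scene" or "top" or "wrist"; returns the picture (420x560x3 uint8, red, green, blue); there is no depth.
- camera_info(name): a dict with "fx", "fy", "cx", "cy" (pixels), "R" (3x3) and "t" (3): a world point X has camera coordinates R X + t. Camera axes: x right, y down, z forward; pixel columns grow to the right and rows downward; lengths in m; the calibration is good to about 2 mm. A picture is of the moment at which its call begins: read the wrist's pose just before it. camera_info takes no time and is no camera call; for the wrist camera it gives the pose at the moment of the call.
- env.hand_in(): hands the job in, once; it reports no verdict.
The state is a dict: "time": time; "joint_positions": joint angles; "qvel": joint speeds; "joint_torque": joint torques, N m; "position": TCP position; "tcp_rot": TCP orientation; "contact_force": force on the tool from outside, world axes, zero at the start; "wrist_torque": the same for the moment, N m; "width": finger opening in m.
Only numpy, scipy, OpenCV 4.12 (cv2) and the standard library are available. Lean on these libraries where they do the work, as an engineer would, in place of code of your own. Each camera call takes 0.05 s, during which the arm holds its last target.

### The job

Put all the watches away for the night: take the key out of the bud vase, push it fully home in the keyhole on top of the watch case, turn it clockwise to draw the bolt and leave it there while you raise the glass sash fully, draw the tray right out, and stand every watch that is on the leather mat, upright on its cushion, in the tray. Then slide the tray fully home, lower the sash gently until it is right down, turn the key back to lock the case with the key still fully home, and put the key back in the vase, hanging by its collar as you found it. Leave the other things on the dresser where they are and do not knock the vase over.

Things in the scene. Friction and masses are not known exactly. Their poses are not given: they have to be found in the camera images.
- key_bow (a point): Middle of the key's flat brass bow (ring handle): 28 mm wide along its own x, 8 mm thick along its own y (grip it across y), 30 mm high; own z points up from the blade. Under it, on a 9 mm neck, is a brass collar, 24 mm in diameter, 4 mm thick, its underside 26 mm below this point. At the start the key hangs in the vase, blade down, collar on the rim, at any yaw. About 35 g.
- key_tip (a point): Lower end of the key's flat steel blade, 56 mm below key_bow, same axes. The blade is 30 mm long below the collar, 10 mm wide along x and 4 mm thick along y, narrowed over its last 5 mm to 6 x 2 mm. The key works either way round.
- vase_mouth (a point): White ceramic bud vase, 112 mm tall, belly 70 mm wide, standing loose (0.4 kg) on the slate tray. This point is the centre of its mouth at rim height: outer diameter 30 mm, bore 17 mm, straight down for 39 mm; own z up.
- case: Watch case of oak and glass, fixed, 300 mm wide (y), 190 mm deep (x), 150 mm high. Origin on the dresser under the middle of the sash's front face; x points into the case (the front looks to -x), y to its left seen from the robot, z up. Two oak posts guide the sash at y = +-142 mm, x = 7 mm, and rise to 242 mm.
- keyhole (a point): Centre of the keyhole on the upper face of the case, 150 mm above the dresser, at x = 45 mm, y = 70 mm of the case; axes as the case, not turning with the plug. A straight slot in a brass plug, 11.6 mm long, 5.6 mm wide, 36 mm deep; with joint lock at 0 its length lies along x. The key is fully home when its collar rests on the case (key_bow 26 mm above this point).
- lock (a joint): Angle of the lock's plug (rad): 0 locked, the end stop at 1.1 unlocked, growing clockwise seen from above; it stays where it is left (0.05 N m). The bolt is clear of the sash above 0.85. The key has about 0.16 rad of play in the slot either way, so it must be turned that much further.
- sash_lift (a point): Centre of the brass lift on the sash's top rail: a block 20 mm wide (y), 28 mm out from the sash to the front (x) and 22 mm high, in the middle of the case; axes as the case; 137 mm above the dresser when the sash is down, and it goes up with the sash. Nothing stands above it.
- sash (a joint): Height the sash is raised (m): 0 shut, 0.08 the upper stop. Its friction holds it wherever it is left; it takes about 8 N up and 2 N down.
- tray_pull (a point): Centre of the tray's brass pull: a block 18 mm wide (y), 34 mm out from the tray's front rail (x) and 24 mm high, 42 mm above the dresser, in the middle of the case's front; axes as the case; it moves with the tray. The lift is straight above it, 28 mm out from the front: come tilted from the robot's side.
- tray (a joint): Distance the tray is drawn out towards the front (m): 0 home, 0.15 fully out. It takes about 2 N and stays where it is left. The lowered sash stands between its front rail and its inner lip and holds it in; the sash comes down only if the tray is home within 5 mm.
- tray_floor (a point): Centre of the floor of the tray's bay, on its upper face, 18.5 mm above the dresser; axes as the case; moves with the tray. The bay is 96 mm deep (x) and 248 mm wide (y): side and back walls 15 mm high, front lip 24 mm high.
- watch1_mid (a point): A wristwatch on its grey cushion (round steel watch, white dial): the cushion is 54 mm long (its own x), 44 mm wide (its own y, grip it there) and 36 mm high, 46 mm with the watch on top; this point is 20 mm above its underside, in the middle; own z up. 0.11 to 0.21 kg. Not on the dresser in every start.
- watch2_mid (a point): A wristwatch on its grey cushion (smaller round brass watch): the cushion is 54 mm long (its own x), 44 mm wide (its own y, grip it there) and 36 mm high, 46 mm with the watch on top; this point is 20 mm above its underside, in the middle; own z up. 0.11 to 0.21 kg. Not on the dresser in every start.
- watch3_mid (a point): A wristwatch on its grey cushion (large round dark watch): the cushion is 54 mm long (its own x), 44 mm wide (its own y, grip it there) and 36 mm high, 46 mm with the watch on top; this point is 20 mm above its underside, in the middle; own z up. 0.11 to 0.21 kg. Not on the dresser in every start.
- watch4_mid (a point): A wristwatch on its grey cushion (square steel watch): the cushion is 54 mm long (its own x), 44 mm wide (its own y, grip it there) and 36 mm high, 46 mm with the watch on top; this point is 20 mm above its underside, in the middle; own z up. 0.11 to 0.21 kg. Not on the dresser in every start.
- mat: Brown leather mat, 220 x 200 x 3 mm, fixed, on which the watches stand; origin at the centre of its underside.
- slate: Slate tray, 200 x 250 x 10 mm, fixed, under the vase, the jar and the bottle opener; origin at the centre of its underside.
- jar: Lever-top glass jar, shut, 84 mm in diameter, 135 mm tall; leave alone. Origin at the centre of its underside.
- opener: Chrome bottle opener, 114 mm long, 5 mm thick, lying flat; leave alone. Origin at its underside.
- glasses: Steel reading glasses, open, 124 x 120 x 46 mm; leave alone. Origin at the underside.
- perfume: Amber perfume bottle, 55 x 30 mm, 109 mm tall; leave alone. Origin at the centre of its underside.
Mind the look-alikes: they are no part of the job. What is shaped like the part that bears vase_mouth but yellow is not meant.

How it is judged:
On the way, in this order (a step that is already met when the one before it is completed fails the run):
1. the key is fully home in the keyhole and turned until the bolt is drawn (lock above 0.9 rad) (horizontal distance between key_bow and keyhole below 0.006 m and z of key_bow in the frame of keyhole below 0.03 m and angle between key_bow's own z axis and vertical below 0.15 rad and value of joint lock above 0.9 rad), for 0.2 s.
2. with the key left home in the lock, the sash is raised (at least 70 of its 80 mm) (horizontal distance between key_bow and keyhole below 0.006 m and z of key_bow in the frame of keyhole below 0.03 m and angle between key_bow's own z axis and vertical below 0.15 rad and value of joint sash above 0.07 m), for 0.2 s.
3. with the key left home in the lock, the tray is drawn out (at least 110 of its 150 mm) (horizontal distance between key_bow and keyhole below 0.006 m and z of key_bow in the frame of keyhole below 0.03 m and angle between key_bow's own z axis and vertical below 0.15 rad and value of joint tray above 0.11 m), for 0.2 s.
4. with the key left home in the lock, every watch stands upright in the tray's bay (horizontal distance between key_bow and keyhole below 0.006 m and z of key_bow in the frame of keyhole below 0.03 m and angle between key_bow's own z axis and vertical below 0.15 rad and x of watch1_mid in the frame of tray_floor between -0.048 and 0.048 m and y of watch1_mid in the frame of tray_floor between -0.124 and 0.124 m and z of watch1_mid in the frame of tray_floor between 0.012 and 0.027 m and angle between each of watch1_mid, watch2_mid, watch3_mid, watch4_mid's own z axis and vertical below 0.2 rad and x of watch2_mid in the frame of tray_floor between -0.048 and 0.048 m and y of watch2_mid in the frame of tray_floor between -0.124 and 0.124 m and z of watch2_mid in the frame of tray_floor between 0.012 and 0.027 m and x of watch3_mid in the frame of tray_floor between -0.048 and 0.048 m and y of watch3_mid in the frame of tray_floor between -0.124 and 0.124 m and z of watch3_mid in the frame of tray_floor between 0.012 and 0.027 m and x of watch4_mid in the frame of tray_floor between -0.048 and 0.048 m and y of watch4_mid in the frame of tray_floor between -0.124 and 0.124 m and z of watch4_mid in the frame of tray_floor between 0.012 and 0.027 m), for 0.2 s.
5. with the key left home in the lock, the tray is home (within 8 mm) (horizontal distance between key_bow and keyhole below 0.006 m and z of key_bow in the frame of keyhole below 0.03 m and angle between key_bow's own z axis and vertical below 0.15 rad and value of joint tray below 0.008 m), for 0.2 s.
6. with the key left home in the lock, the sash is down (within 6 mm) (horizontal distance between key_bow and keyhole below 0.006 m and z of key_bow in the frame of keyhole below 0.03 m and angle between key_bow's own z axis and vertical below 0.15 rad and value of joint sash below 0.006 m), for 0.2 s.
7. with the key fully home, the lock is turned back (below 0.25 rad) (horizontal distance between key_bow and keyhole below 0.006 m and z of key_bow in the frame of keyhole below 0.03 m and angle between key_bow's own z axis and vertical below 0.15 rad and value of joint lock below 0.25 rad), for 0.2 s.
At the end, for the whole second after the job is handed in: Every watch present stands upright in the tray's bay (tilt under 0.2 rad); tray home within 8 mm, sash down within 6 mm, lock below 0.25 rad; the key hangs upright in the vase, collar on the rim (bow 19 to 31 mm above the mouth, within 12 mm of its centre); the vase stands (x of watch1_mid in the frame of tray_floor between -0.048 and 0.048 m and y of watch1_mid in the frame of tray_floor between -0.124 and 0.124 m and z of watch1_mid in the frame of tray_floor between 0.012 and 0.027 m and angle between each of watch1_mid, watch2_mid, watch3_mid, watch4_mid, key_bow's own z axis and vertical below 0.2 rad and x of watch2_mid in the frame of tray_floor between -0.048 and 0.048 m and y of watch2_mid in the frame of tray_floor between -0.124 and 0.124 m and z of watch2_mid in the frame of tray_floor between 0.012 and 0.027 m and x of watch3_mid in the frame of tray_floor between -0.048 and 0.048 m and y of watch3_mid in the frame of tray_floor between -0.124 and 0.124 m and z of watch3_mid in the frame of tray_floor between 0.012 and 0.027 m and x of watch4_mid in the frame of tray_floor between -0.048 and 0.048 m and y of watch4_mid in the frame of tray_floor between -0.124 and 0.124 m and z of watch4_mid in the frame of tray_floor between 0.012 and 0.027 m and value of joint tray below 0.008 m and value of joint sash below 0.006 m and value of joint lock below 0.25 rad and horizontal distance between key_bow and vase_mouth below 0.012 m and z of key_bow in the frame of vase_mouth between 0.019 and 0.031 m and angle between vase_mouth's own z axis and vertical below 0.1 rad); the robot touches nothing.
It fails at once if the vase is knocked over (tilted more than 0.5 rad) (angle between vase_mouth's own z axis and vertical above 0.5 rad).
It fails at once if the sash is let fall or slammed (faster than 0.35 m/s downward) (velocity of joint sash below -0.35 m/s).
It fails at once if a bystander (jar, bottle opener, reading glasses, perfume bottle) is moved more than 30 mm (distance of any of jar, opener, glasses, perfume from where it was at the start of the episode above 0.03 m).
Of watch1, watch2, watch3, watch4 only 2 to 3 are there at a start; the rules pass over those that are not, and their reading is None.
At some moment in a run one of watch1, watch2, watch3, watch4 may be knocked a few centimetres aside while the robot is not near it.
It also fails if it takes over 210 s, if anything falls off the work surface, if the arm or the gripper's body presses on something with over 40 N, if the wrist force passes 120 N, or if a joint passes its speed limit or range.

## Working session

There is one attempt and no reset: what is moved stays moved. The work goes in short steps, Python scripts to look and compute and a tool call to move; the robot and the scene stay as the last step left them, time stands still between calls to the robot, and variables do not carry over. Pictures are saved under pics/ and viewed, and the job is handed in when it is done.

Besides the shell and the picture viewer there is one more tool, called after ">>>" as a command line: name --argument value ..., lists and objects as JSON in quotes. move_arm: Moves the arm, as the interface text tells. Its arguments: {"type":"object","properties":{"rows":{"type":"array"}},"required":["rows"]}

```bash
mkdir -p pics; ls
python3 - <<'E'
from station import readout,camera,camera_info,env
import cv2,numpy as np
s=readout.observe();print({k:np.round(v,3).tolist() for k,v in s.items()})
for n in ["scene","top","wrist"]:
    i=camera_info(n);print(n,{k:np.round(v,4).tolist() for k,v in i.items()})
    im=camera(n);cv2.imwrite(f"pics/{n}0.png",im[:,:,::-1])
E
```

```text
pics
{'time': 0.0, 'joint_positions': [-1.223, 0.418, -0.01, 1.614, 0.005, 1.111, -0.053], 'qvel': [-0.001, 0.002, -0.001, -0.0, -0.0, 0.001, -0.001], 'joint_torque': [0.0, -85.126, 0.639, -42.598, -0.049, 0.019, 0.0], 'position': [0.237, 0.578, 0.176], 'tcp_rot': [[-0.925, 0.38, -0.0], [0.38, 0.925, -0.001], [-0.0, -0.001, -1.0]], 'contact_force': [-0.413, 0.545, 0.938], 'wrist_torque': [0.06, -0.002, -0.017], 'width': 0.094}
scene {'fx': 497.9616, 'fy': 497.9616, 'cx': 279.6643, 'cy': 215.6215, 'R': [[-0.9994, 0.0306, 0.0137], [0.0077, 0.6077, -0.7941], [-0.0327, -0.7935, -0.6076]], 't': [0.541, 0.0791, 1.6921]}
top {'fx': 389.8516, 'fy': 389.8516, 'cx': 281.4709, 'cy': 206.7432, 'R': [[0.009, -0.9998, 0.0159], [-0.9945, -0.0106, -0.1044], [0.1046, -0.0148, -0.9944]], 't': [-0.0107, 0.5859, 1.1986]}
wrist {'fx': 306.3917, 'fy': 306.3917, 'cx': 276.4831, 'cy': 210.2065, 'R': [[0.3802, 0.9249, -0.0004], [0.8939, -0.3674, 0.2569], [0.2375, -0.098, -0.9664]], 't': [-0.6244, -0.0259, 0.3906]}
```

View pics/scene0.png

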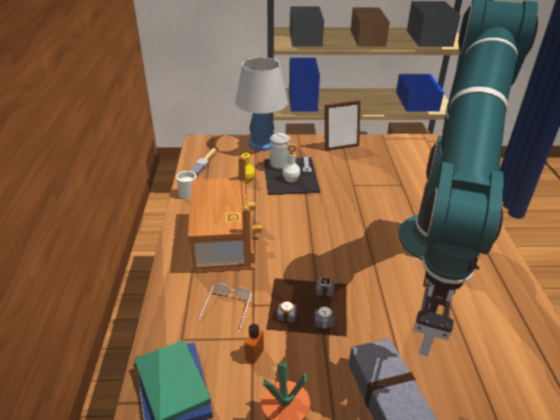

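View pics/top0.png

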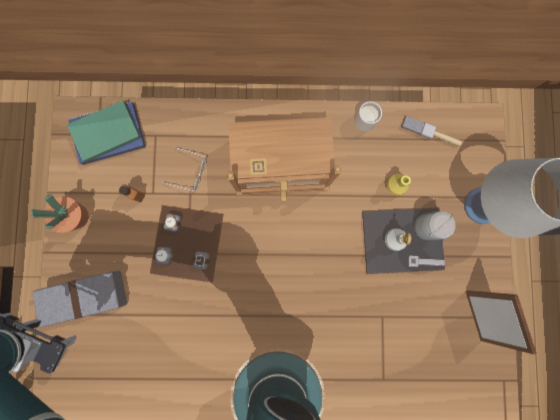

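View pics/wrist0.png

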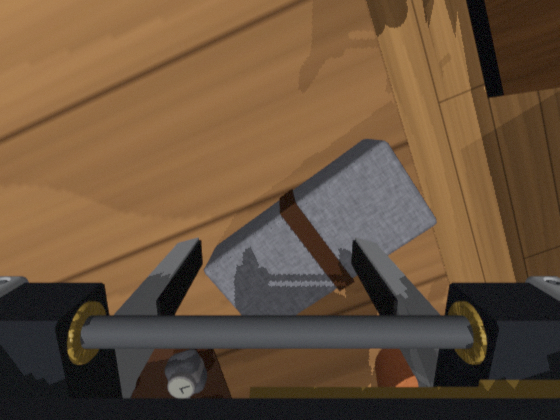

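```bash
cat > h.py <<'E'
from station import readout,camera,camera_info,env
import cv2,numpy as np
def shot(cam,name,crop=None,scale=1):
    i=camera_info(cam);im=camera(cam)[:,:,::-1].copy()
    np.savez(f"pics/{name}.npz",im=im,**{k:np.array(v) for k,v in i.items()})
    save(im,name,crop,scale);return im,i
def save(im,name,crop=None,scale=1):
    if crop: x0,y0,x1,y1=crop; im=im[y0:y1,x0:x1]
    cv2.imwrite(f"pics/{name}.png",cv2.resize(im,None,fx=scale,fy=scale,interpolation=cv2.INTER_CUBIC))
def load(name):
    d=np.load(f"pics/{name}.npz");return d['im'],{k:d[k] for k in ['fx','fy','cx','cy','R','t']}
def ray(i,u,v):
    R=np.array(i['R']);t=np.array(i['t']);c=-R.T@t
    d=R.T@np.array([(u-i['cx'])/i['fx'],(v-i['cy'])/i['fy'],1]);return c,d
def onz(i,u,v,z):
    c,d=ray(i,u,v);return c+d*(z-c[2])/d[2]
def tri(obs):
    A=np.zeros((3,3));b=np.zeros(3)
    for i,u,v in obs:
        c,d=ray(i,u,v);d=d/np.linalg.norm(d);P=np.eye(3)-np.outer(d,d);A+=P;b+=P@c
    return np.linalg.solve(A,b)
def proj(i,X):
    p=np.array(i['R'])@np.array(X)+np.array(i['t']);return [float(i['fx']*p[0]/p[2]+i['cx']),float(i['fy']*p[1]/p[2]+i['cy'])]
def st():
    s=readout.observe();print('t',round(s['time'],2),'pos',np.round(s['position'],4).tolist(),'w',round(s['width'],4),'F',np.round(s['contact_force'],1).tolist(),'q',np.round(s['joint_positions'],2).tolist());print(np.round(s['tcp_rot'],3).tolist());return s
def delta(P,Rt,):
    """row numbers from present measured pose to target TCP P, rot Rt"""
    s=readout.observe();R=np.array(s['tcp_rot']);
    from scipy.spatial.transform import Rotation as Ro
    d=R.T@(np.array(P)-np.array(s['position']))*1000
    w=Ro.from_matrix(R.T@np.array(Rt)).as_rotvec();return np.round(d,1).tolist(),np.round(w,3).tolist()
def down(yaw): # tool down; tool y axis (jaw) at world angle yaw
    y=np.array([np.cos(yaw),np.sin(yaw),0]);z=np.array([0,0,-1.]);x=np.cross(y,z);return np.stack([x,y,z],1)
E
python3 - <<'E'
import cv2
t=cv2.imread('pics/top0.png');s=cv2.imread('pics/scene0.png')
a=cv2.resize(t[190:290,140:240],None,fx=4,fy=4,interpolation=2)
b=cv2.resize(t[140:200,220:345],None,fx=4,fy=4,interpolation=2)
c=cv2.resize(t[160:280,355:470],None,fx=4,fy=4,interpolation=2)
cv2.imwrite('pics/a.png',a);cv2.imwrite('pics/b.png',b);cv2.imwrite('pics/c.png',c)
cv2.imwrite('pics/d.png',cv2.resize(s[120:280,180:340],None,fx=4,fy=3.7,interpolation=2))
E
```

```text
(no output)
```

View pics/a.png

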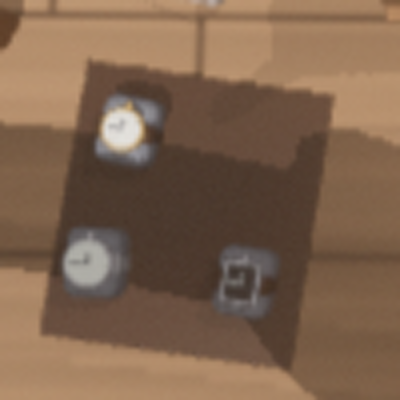

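View pics/b.png

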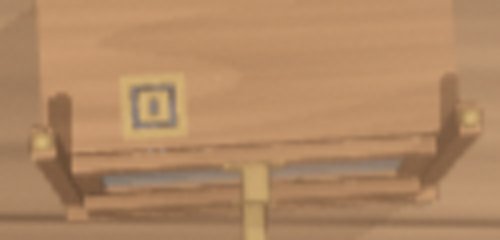

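View pics/c.png

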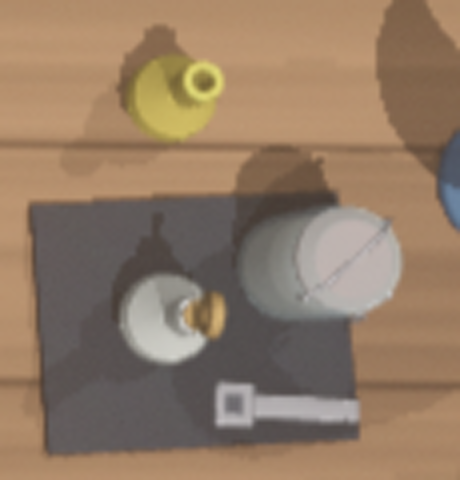

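View pics/d.png

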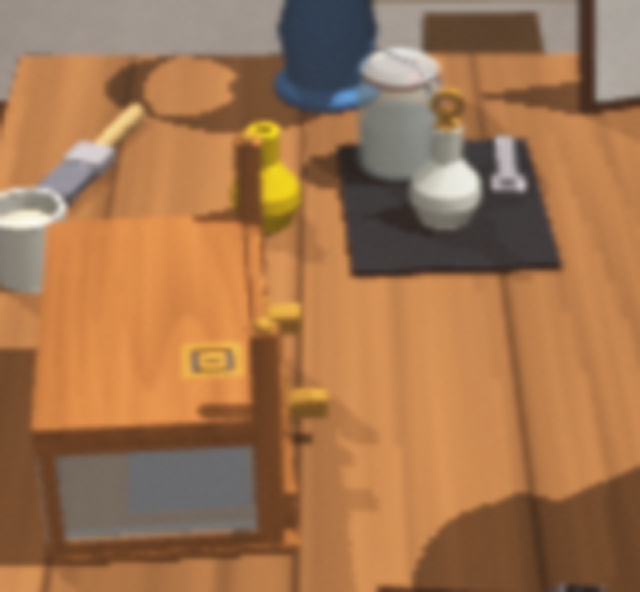

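Run:
```python
from h import *
t=camera_info('top');s=camera_info('scene')
print('keyhole',onz(t,258.3,166.3,.15), 'scene',onz(s,180+213/4,120+360/3.7,.15))
print('tri kh',tri([(t,258.3,166.3),(s,180+213/4,120+360/3.7)]))
print('bow',tri([(t,406.7,238.2),(s,292,148.6)]),onz(t,402,239.5,.122))
# case front posts tops z=.242
L=onz(t,220+42/4,140+143/4,.242);Rr=onz(t,220+470/4,140+118/4,.242);print('posts',L,Rr,np.linalg.norm(L-Rr))
# vase belly
for n,u,v in [('w1',140+88/4,190+262/4),('w2',140+125/4,190+130/4),('w4',140+243/4,190+282/4)]: print(n,onz(t,u,v,.049))
for u,v in [(90,62),(333,97),(290,368),(42,335)]: print('mat',onz(t,140+u/4,190+v/4,.003))
print('cam wrist center',-np.array(camera_info('wrist')['R']).T@camera_info('wrist')['t'])
```

```text
keyhole [0.6896484  0.06452406 0.15      ] scene [0.68775001 0.0655726  0.15      ]
tri kh [0.68876271 0.06461571 0.14951906]
bow [ 0.48675462 -0.36036368  0.14616177] [ 0.48442575 -0.35480695  0.122     ]
posts [0.64416818 0.13278025 0.242     ] [ 0.66428189 -0.14886844  0.242     ] 0.2823659839597503
w1 [0.43060178 0.35858828 0.049     ]
w2 [0.53167449 0.33436071 0.049     ]
w4 [0.41648678 0.24025456 0.049     ]
mat [0.58885804 0.37669268 0.003     ]
mat [0.56269535 0.1814062  0.003     ]
mat [0.34807699 0.20994553 0.003     ]
mat [0.37220145 0.40551276 0.003     ]
cam wrist center [0.1678263  0.60625795 0.3840408 ]
```

Run:
```python
from h import *
s=st()
print(delta([.40,.2,.30],down(np.pi/2)))
print(delta([.475,-.355,.26],down(np.pi/2)))
```

```text
t 0.15 pos [0.2374, 0.5779, 0.176] w 0.094 F [0.2, 0.2, -0.6] q [-1.22, 0.42, -0.01, 1.61, 0.0, 1.11, -0.05]
[[-0.925, 0.38, -0.0], [0.38, 0.925, -0.001], [-0.0, -0.001, -1.0]]
([-294.0, -287.9, -123.7], [-0.001, -0.0, -0.39])
([-574.2, -772.7, -83.3], [-0.001, -0.0, -0.39])
```

>>> move_arm --rows '[-20,-50,-60,0,0,0,1,-60,-100,-120,0,0,-0.1,1,-110,-150,-124,0,0,-0.2,1,-160,-200,-124,0,0,-0.3,1,-210,-250,-124,0,0,-0.39,1,-294,-288,-124,0,0,-0.39,1,-294,-288,-124,0,0,-0.39,1]'

```text
time: 1.02
position: [0.387, 0.2176, 0.3003]
tcp_rot: [[-1.0, -0.0, 0.0], [-0.0, 1.0, 0.001], [-0.0, 0.001, -1.0]]
contact_force: [-0.1, 1.0, -0.1]
width: 0.0938
```

Run:
```python
from h import *
s=st()
shot('wrist','w1')
print(delta([.475,-.355,.26],down(np.pi/2)))
```

```text
t 1.02 pos [0.387, 0.2176, 0.3003] w 0.0938 F [-0.1, 1.0, -0.1] q [-0.82, -0.03, 0.23, 1.87, 0.01, 1.29, 0.98]
[[-1.0, -0.0, 0.0], [-0.0, 1.0, 0.001], [-0.0, 0.001, -1.0]]
([-88.1, -565.3, 40.9], [-0.0, 0.001, -0.007])
```

View pics/w1.png

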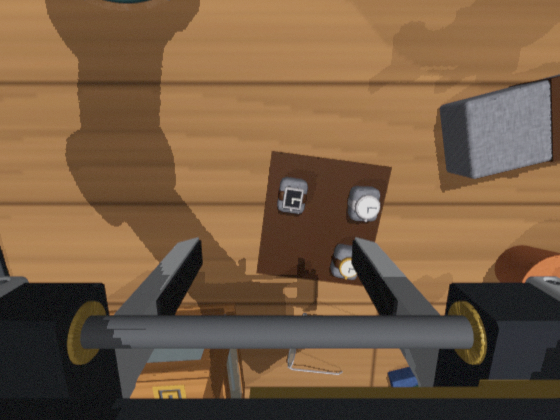

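>>> move_arm --rows '[-20,-60,0,0,0,0,1,-20,-120,0,0,0,0,1,-30,-180,0,0,0,0,1,-40,-240,0,0,0,0,1,-60,-300,0,0,0,0,1,-70,-360,0,0,0,0,1,-80,-420,0,0,0,0,1,-88,-480,20,0,0,0,1,-88,-530,30,0,0,0,1,-88,-565,40,0,0,0,1,-88,-565,40,0,0,0,1,-88,-565,40,0,0,0,1]'

```text
time: 2.58
position: [0.4746, -0.345, 0.2599]
tcp_rot: [[-1.0, -0.0, -0.0], [-0.0, 1.0, 0.0], [0.0, 0.0, -1.0]]
contact_force: [-0.4, 0.8, 0.7]
width: 0.094
```

Run:
```python
from h import *
s=st()
shot('wrist','w2')
```

```text
t 2.58 pos [0.4746, -0.345, 0.2599] w 0.094 F [-0.4, 0.8, 0.7] q [-0.05, 0.37, 0.83, 1.63, -0.28, 1.27, 2.39]
[[-1.0, -0.0, -0.0], [-0.0, 1.0, 0.0], [0.0, 0.0, -1.0]]
```

View pics/w2.png

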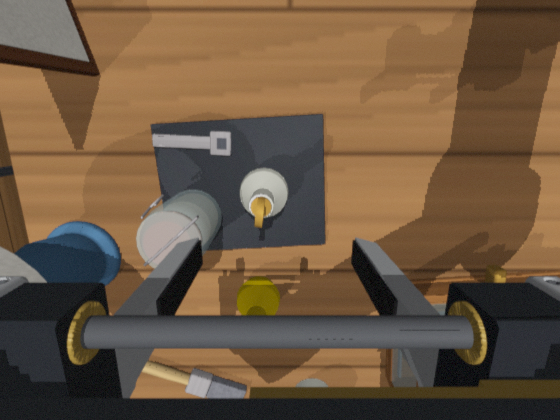

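Run:
```python
from h import *
im,i=load('w2'); save(im,'w2c',(225,160,305,240),8)
```

```text
(no output)
```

View pics/w2c.png

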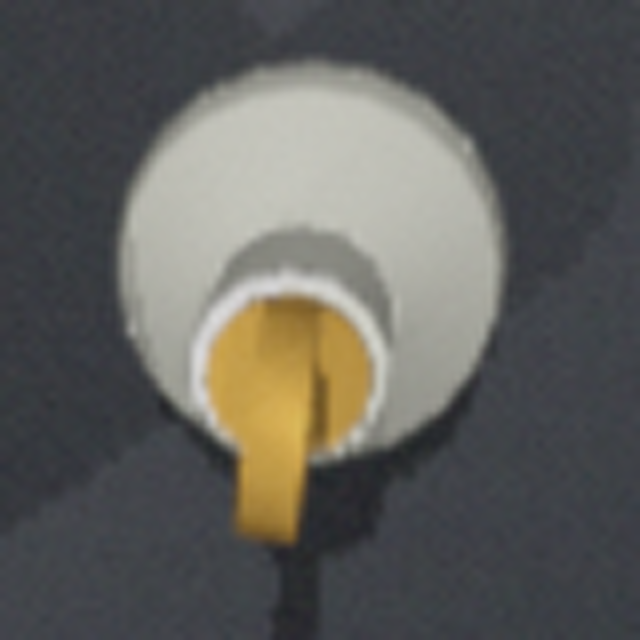

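Run:
```python
from h import *
im,i=load('w2')
p=lambda u,v:(225+(u-.5)/8,160+(v-.5)/8)
print('mouth',onz(i,*p(289,370),.122))
a=onz(i,*p(290,305),.148);b=onz(i,*p(268,540),.148);print(a,b,b-a,np.degrees(np.arctan2(*(b-a)[:2])))
m=onz(i,*p(289,370),.122)
# candidate yaws: predicted bow outline extents
for yaw in (-.2,-.1,0,.1,.2):
    c=np.array([m[0],m[1],.148]);d=np.array([np.cos(yaw),np.sin(yaw),0])
    for th in (0,np.pi/4,np.pi/2,3*np.pi/4,np.pi):
        X=c+14*np.cos(th)*d/1000+np.array([0,0,.015*np.sin(th)])
        u,v=proj(i,X);print(yaw,round(th,1),round((u-225)*8),round((v-160)*8))
```

```text
mouth [ 0.48651973 -0.36276897  0.122     ]
[ 0.47101542 -0.36119143  0.148     ] [ 0.50401106 -0.36462566  0.148     ] [ 0.03299565 -0.00343423  0.        ] 95.94202215997498
-0.2 0 260 513
-0.2 0.8 261 508
-0.2 1.6 273 447
-0.2 2.4 289 366
-0.2 3.1 299 318
-0.1 0 270 515
-0.1 0.8 269 509
-0.1 1.6 273 447
-0.1 2.4 282 365
-0.1 3.1 288 316
0 0 281 515
0 0.8 276 510
0 1.6 273 447
0 2.4 274 364
0 3.1 278 315
0.1 0 291 515
0.1 0.8 284 509
0.1 1.6 273 447
0.1 2.4 266 365
0.1 3.1 267 316
0.2 0 301 513
0.2 0.8 291 508
0.2 1.6 273 447
0.2 2.4 259 366
0.2 3.1 257 318
```

>>> move_arm --rows '[-13,-18,30,0,0,0.1,0.4,-13,-18,50,0,0,0.1,0.4,-13,-18,50,0,0,0.1,0.4,-13,-18,50,0,0,0.1,0.4,-13,-18,50,0,0,0.1,0.4]'

```text
time: 3.25
position: [0.4878, -0.3634, 0.2111]
tcp_rot: [[-0.995, 0.099, 0.002], [0.099, 0.995, -0.0], [-0.002, -0.0, -1.0]]
contact_force: [-0.0, 0.3, 0.4]
width: 0.0475
```

Run:
```python
from h import *
s=st()
im,i=shot('wrist','w3',(180,130,380,290),4)
print(proj(i,[.4875,-.363,.148]),proj(i,[.4866,-.3628,.122]))
```

```text
t 3.25 pos [0.4878, -0.3634, 0.2111] w 0.0475 F [-0.0, 0.3, 0.4] q [-0.01, 0.46, 0.82, 1.64, -0.35, 1.2, 2.36]
[[-0.995, 0.099, 0.002], [0.099, 0.995, -0.0], [-0.002, -0.0, -1.0]]
[276.9393200936364, 213.00091714155874] [277.0060672593905, 205.16201315482948]
```

View pics/w3.png

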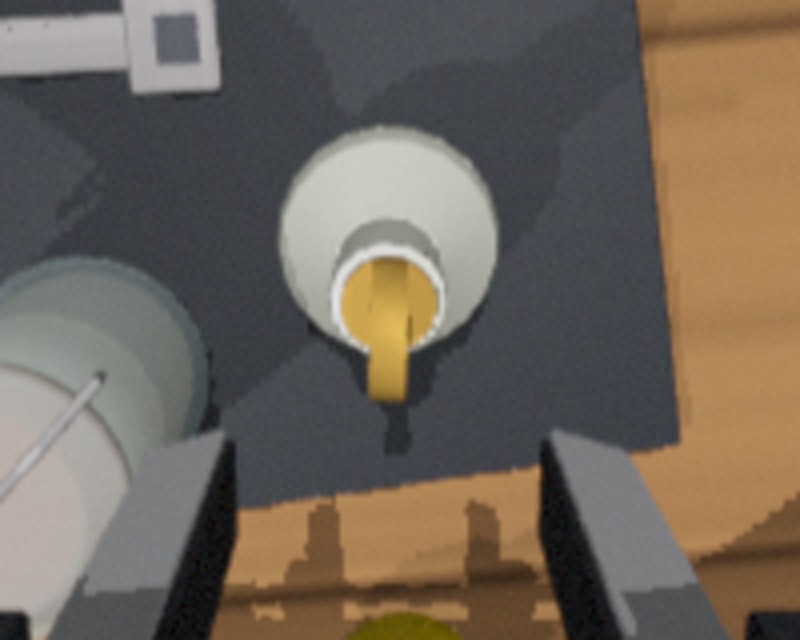

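>>> move_arm --rows '[0,0,30,0,0,0,0.4,0,0,55,0,0,0,0.35,0,0,70,0,0,0,0.35,0,0,70,0,0,0,0.35,0,0,70,0,0,0,0.1,0,0,70,0,0,0,0,0,0,70,0,0,0,0,0,0,70,0,0,0,0,0,0,70,0,0,0,0,0,0,70,0,0,0,0]'

```text
time: 4.55
position: [0.4874, -0.3635, 0.1401]
tcp_rot: [[-0.995, 0.1, 0.0], [0.1, 0.995, -0.0], [-0.0, -0.0, -1.0]]
contact_force: [-0.6, -0.3, -0.4]
width: 0.0003
```

Run:
```python
from h import *
s=st()
im,i=shot('wrist','w4',(180,130,380,290),4)
print(proj(i,[.4866,-.3628,.122]))
```

```text
t 4.55 pos [0.4874, -0.3635, 0.1401] w 0.0003 F [-0.6, -0.3, -0.4] q [0.02, 0.53, 0.78, 1.71, -0.41, 1.07, 2.41]
[[-0.995, 0.1, 0.0], [0.1, 0.995, -0.0], [-0.0, -0.0, -1.0]]
[277.336128817804, 227.85710182892467]
```

View pics/w4.png

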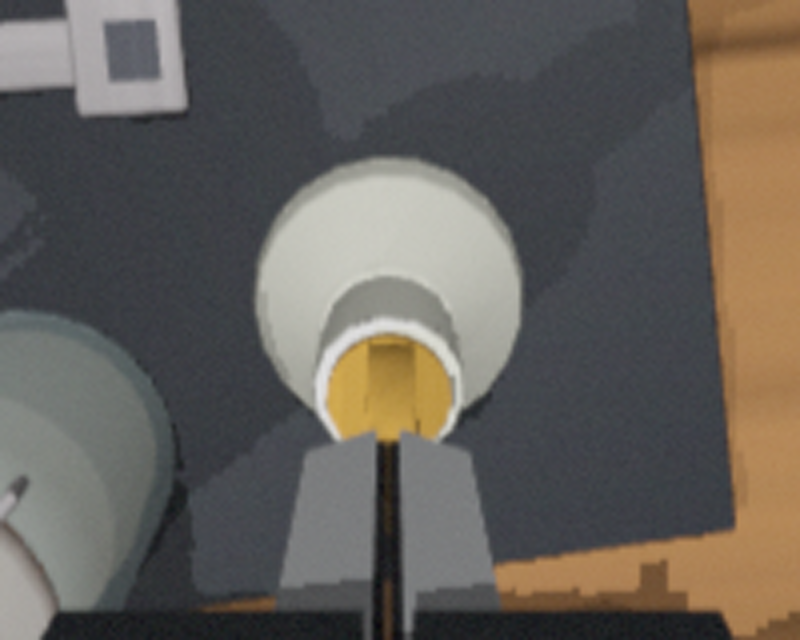

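Run:
```python
from h import *
s=st()
im,i=load('w4')
for z in (.132,.14,.151): print(z,proj(i,[.4874,-.3635,z]), proj(i,[.4794,-.3627,z]))
for d in ((-.014,0),(0,.015),(.014,0),(0,-.015)): print(proj(i,[.4875+d[0],-.363-.1*d[0],.148+d[1]]))
save(im,'w4f')
a,_=shot('scene','s4',(250,110,350,190),7)
a,_=shot('top','t4',(360,190,460,280),6)
```

```text
t 4.6 pos [0.4874, -0.3636, 0.14] w 0.0002 F [-0.3, 0.2, 0.0] q [0.02, 0.53, 0.78, 1.71, -0.41, 1.07, 2.41]
[[-0.995, 0.1, -0.0], [0.1, 0.995, -0.0], [0.0, -0.0, -1.0]]
0.132 [276.54934523593965, 233.16340017967354] [276.54575280821774, 222.8433941266666]
0.14 [276.55661080969054, 236.82702834708863] [276.5529599480044, 226.1762905791388]
0.151 [276.56747537046414, 242.3054271964313] [276.56374575897246, 231.16412100512545]
[277.30154605322406, 221.4281719574291]
[277.3651561279707, 249.02354213298622]
[277.2895355502786, 259.5713790259882]
[277.234617864162, 233.67089037617365]
```

View pics/w4f.png

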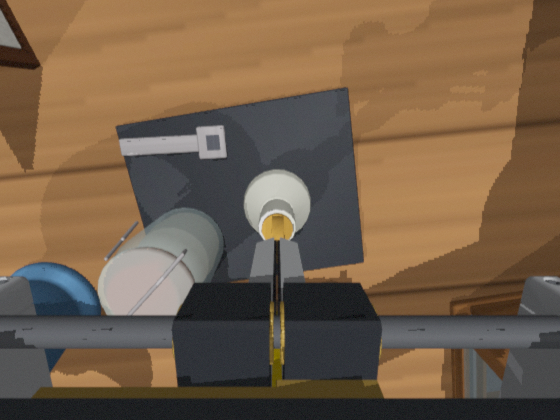

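View pics/s4.png

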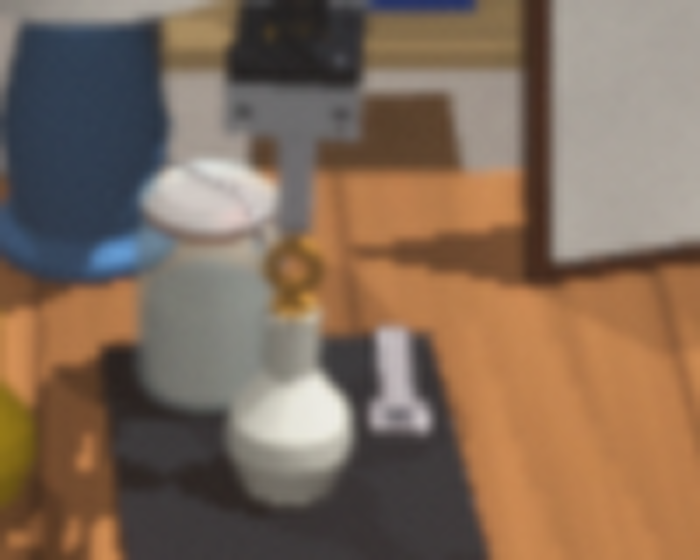

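View pics/t4.png

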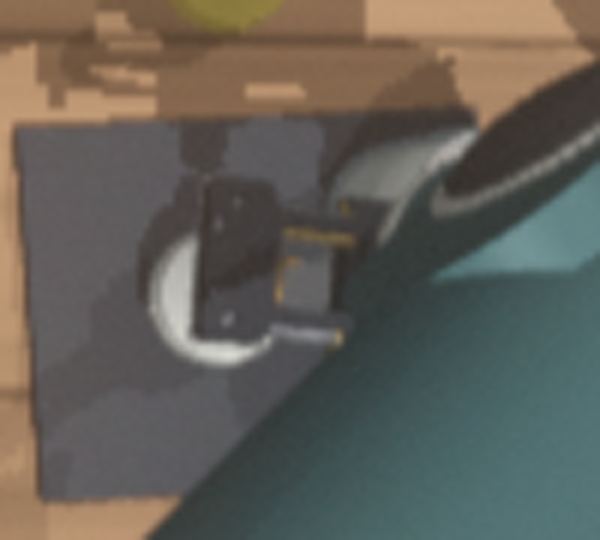

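Run:
```python
from h import *
s=st()
im,i=load('s4')
f=lambda X:np.round([(proj(i,X)[0]-250)*7,(proj(i,X)[1]-110)*7]).tolist()
for z in (.132,.14,.163,.2): print(z,f([.4874,-.3635,z]))
print('bow',f([.4875,-.363,.148]),'mouth',f([.4866,-.3628,.122]),'base',f([.4866,-.3628,.01]))
m=tri([(load('w3')[1],180+388/4,130+300/4),(i,250+293/7,110+318/7)]);print('rim tri',m)
print('bow tri',tri([(load('w3')[1],180+388/4,130+330/4),(i,250+295/7,110+272/7)]))
print(env.tips_ahead)
```

```text
t 4.7 pos [0.4874, -0.3636, 0.14] w 0.0005 F [0.0, 1.2, 0.6] q [0.02, 0.53, 0.78, 1.71, -0.41, 1.07, 2.41]
[[-0.995, 0.1, -0.0], [0.1, 0.995, -0.0], [0.0, -0.0, -1.0]]
0.132 [290.0, 290.0]
0.14 [290.0, 277.0]
0.163 [292.0, 240.0]
0.2 [294.0, 178.0]
bow [291.0, 265.0] mouth [291.0, 307.0] base [285.0, 480.0]
rim tri [ 0.48667268 -0.36265195  0.11557448]
bow tri [ 0.48654993 -0.36266179  0.14420925]
0.008
```

>>> move_arm --rows '[0,0,0,0,0,0,0.35,0,0,0,0,0,0,0.35,0,0,0,0,0,0,0.35,0,0,0,0,0,0,0.35,0,0,10,0,0,0,0.35,0,0,15,0,0,0,0.35,0,0,15,0,0,0,0.35,0,0,15,0,0,0,0.35]'

```text
time: 5.7
position: [0.4874, -0.3637, 0.1251]
tcp_rot: [[-0.995, 0.1, -0.0], [0.1, 0.995, -0.0], [0.0, -0.0, -1.0]]
contact_force: [0.2, 0.3, -0.2]
width: 0.0328
```

Run:
```python
from h import *
s=st()
a,_=shot('scene','s5',(250,110,350,190),7)
im,i=shot('wrist','w5',(180,130,380,290),4)
```

```text
t 5.7 pos [0.4874, -0.3637, 0.1251] w 0.0328 F [0.2, 0.3, -0.2] q [0.03, 0.55, 0.77, 1.73, -0.43, 1.04, 2.42]
[[-0.995, 0.1, -0.0], [0.1, 0.995, -0.0], [0.0, -0.0, -1.0]]
```

View pics/s5.png

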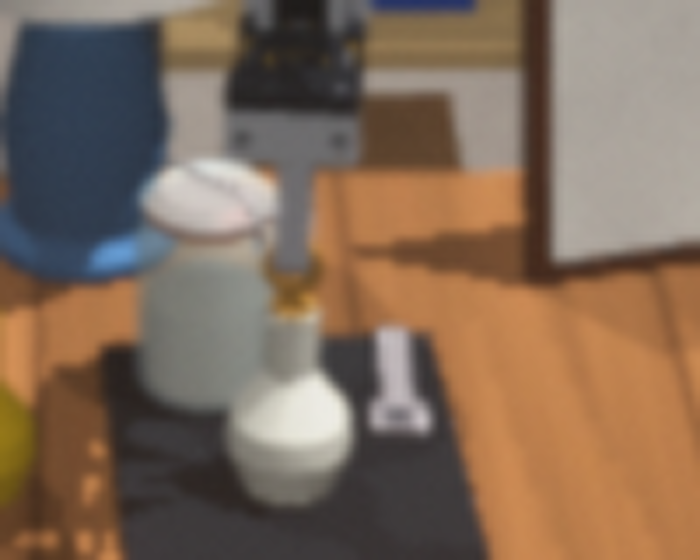

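View pics/w5.png

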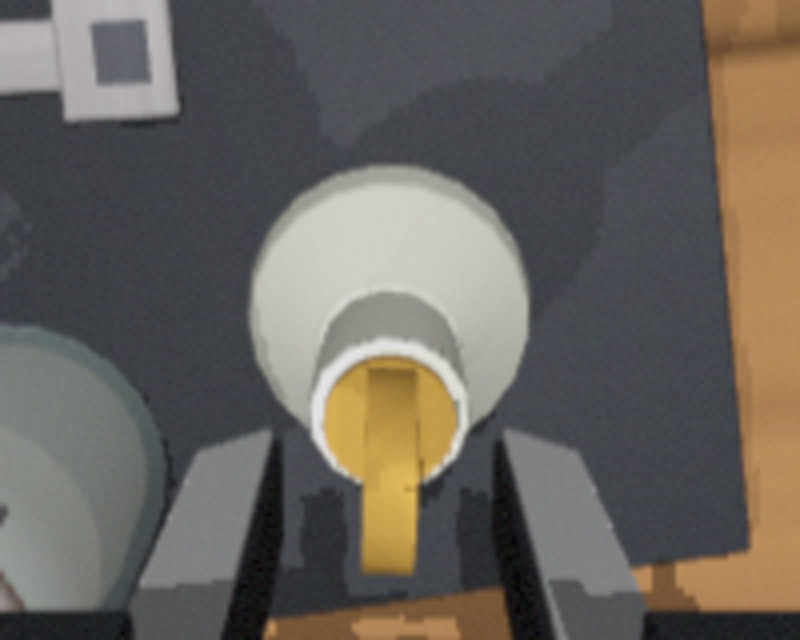

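>>> move_arm --rows '[0,0,8,0,0,0,0.35,0,0,13,0,0,0,0.35,0,0,13,0,0,0,0.2,0,0,13,0,0,0,0,0,0,13,0,0,0,0,0,0,13,0,0,0,0,0,0,13,0,0,0,0,0,0,13,0,0,0,0]'

```text
time: 6.8
position: [0.4875, -0.3636, 0.1122]
tcp_rot: [[-0.995, 0.1, 0.0], [0.1, 0.995, -0.0], [-0.0, -0.0, -1.0]]
contact_force: [-0.4, -0.7, 2.7]
width: 0.0076
```

Run:
```python
from h import *
s=st()
im,i=shot('wrist','w6',(180,130,380,290),4)
print(proj(i,[.4866,-.3628,.122]))
```

```text
t 6.8 pos [0.4875, -0.3636, 0.1122] w 0.0076 F [-0.4, -0.7, 2.7] q [0.04, 0.56, 0.76, 1.74, -0.44, 1.02, 2.43]
[[-0.995, 0.1, 0.0], [0.1, 0.995, -0.0], [-0.0, -0.0, -1.0]]
[277.5573418401905, 240.4141795611382]
```

View pics/w6.png

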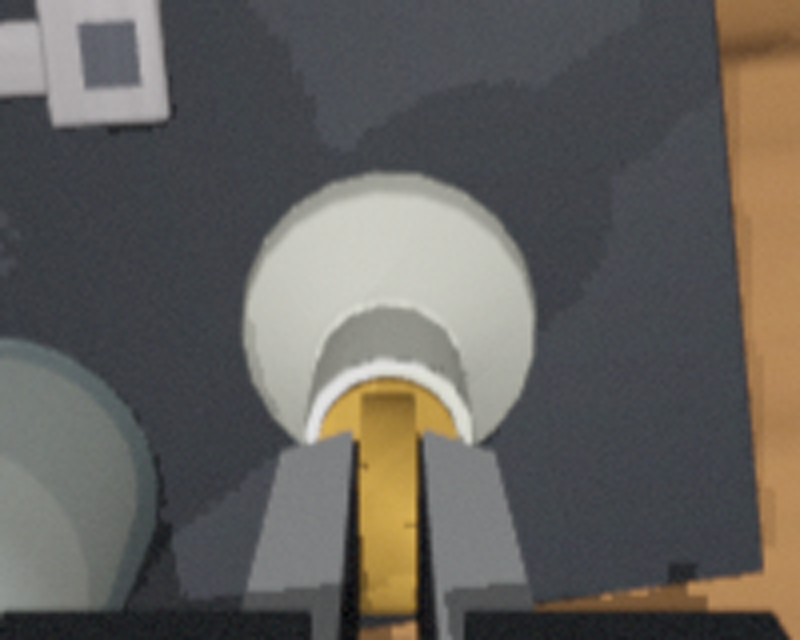

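>>> move_arm --rows '[0,0,-8,0,0,0,0,0,0,-20,0,0,0,0,0,0,-35,0,0,0,0,0,0,-50,0,0,0,0,0,0,-70,0,0,0,0,0,0,-100,0,0,0,0,0,0,-130,0,0,0,0,0,0,-130,0,0,0,0,0,0,-130,0,0,0,0]'

```text
time: 7.98
position: [0.4873, -0.3633, 0.242]
tcp_rot: [[-0.995, 0.1, -0.0], [0.1, 0.995, 0.0], [0.0, 0.0, -1.0]]
contact_force: [-0.6, -0.1, -1.2]
width: 0.0076
```

Run:
```python
from h import *
s=st()
im,i=shot('wrist','w7',(180,130,380,290),4)
a,_=shot('scene','s7',(250,80,350,180),6)
print(proj(i,[.4866,-.3628,.122]))
print(delta([.55,-.1,.32],down(np.pi/2+.071)))
print(delta([.685,.065,.26],down(np.pi/2+.071)))
```

```text
t 7.97 pos [0.4873, -0.3633, 0.242] w 0.0076 F [-0.6, -0.1, -1.2] q [-0.02, 0.43, 0.83, 1.6, -0.33, 1.26, 2.34]
[[-0.995, 0.1, -0.0], [0.1, 0.995, 0.0], [0.0, 0.0, -1.0]]
[276.81376900403586, 198.87515944505395]
([-36.2, 268.2, -78.5], [0.0, -0.001, -0.171])
([-154.2, 445.8, -18.5], [0.0, -0.001, -0.171])
```

View pics/w7.png

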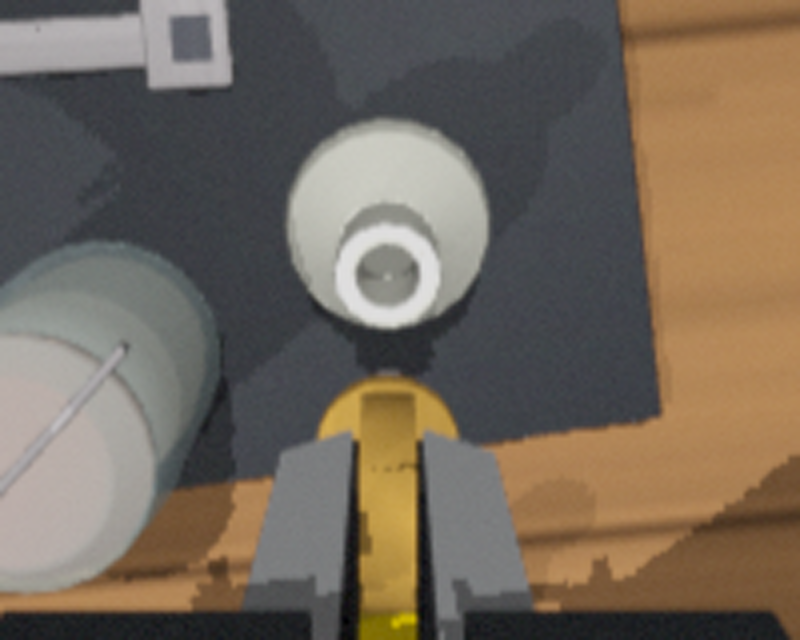

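View pics/s7.png

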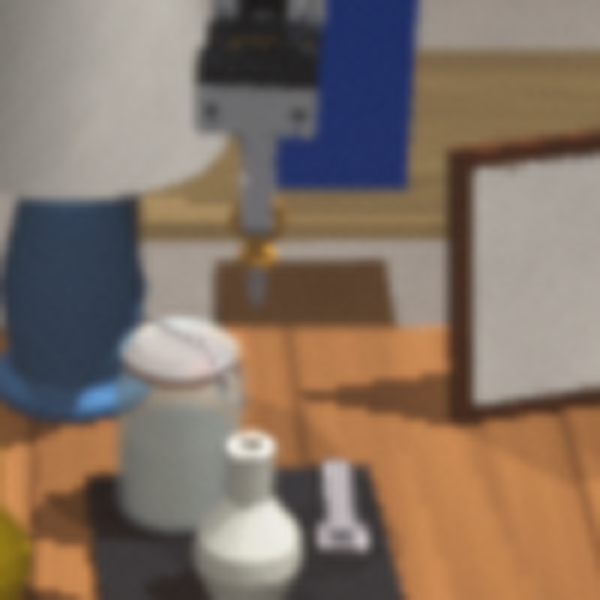

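>>> move_arm --rows '[0,40,-40,0,0,0,0,-10,90,-80,0,0,-0.05,0,-30,140,-80,0,0,-0.1,0,-50,190,-80,0,0,-0.171,0,-70,240,-80,0,0,-0.171,0,-90,290,-80,0,0,-0.171,0,-110,340,-80,0,0,-0.171,0,-130,390,-80,0,0,-0.171,0,-154,446,-80,0,0,-0.171,0,-154,446,-50,0,0,-0.171,0,-154,446,-18,0,0,-0.171,0,-154,446,-18,0,0,-0.171,0]'

```text
time: 9.57
position: [0.6838, 0.0651, 0.2575]
tcp_rot: [[-0.997, -0.071, -0.005], [-0.071, 0.997, -0.001], [0.005, -0.001, -1.0]]
contact_force: [0.6, 0.6, 1.2]
width: 0.0079
```

Run:
```python
from h import *
s=st()
im,i=shot('wrist','w8')
save(im,'w8c',(200,140,360,260),5)
```

```text
t 9.57 pos [0.6838, 0.0651, 0.2575] w 0.0079 F [0.6, 0.6, 1.2] q [-0.57, 0.55, 0.67, 1.35, -0.34, 1.36, 1.75]
[[-0.997, -0.071, -0.005], [-0.071, 0.997, -0.001], [0.005, -0.001, -1.0]]
```

View pics/w8.png

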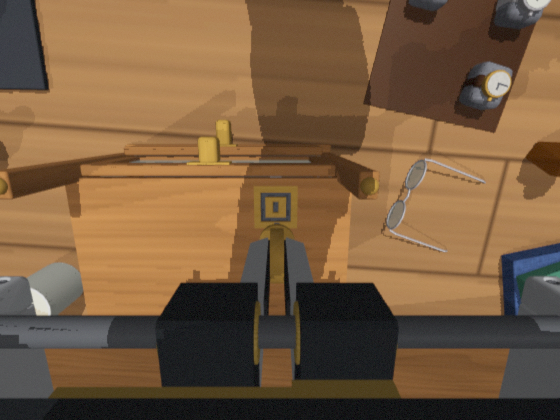

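View pics/w8c.png

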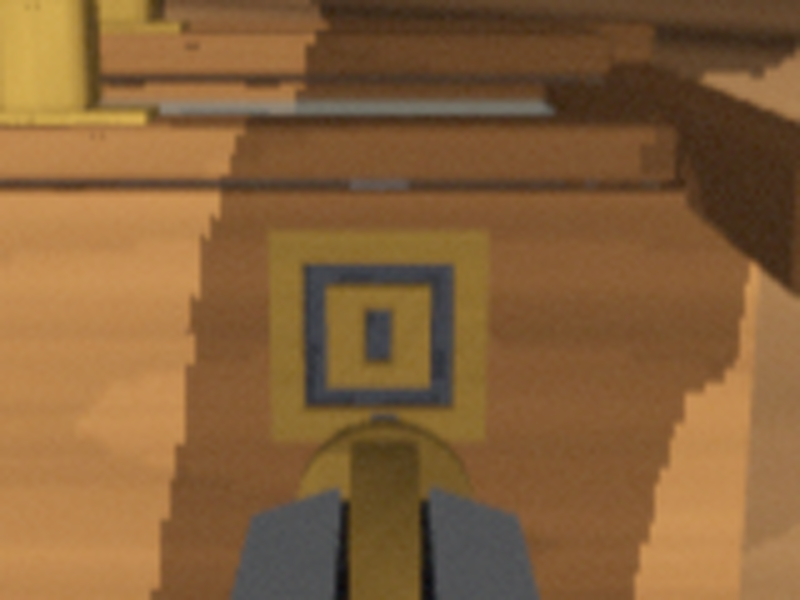

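Run:
```python
from h import *
im,i=load('w8')
c=lambda u,v:(200+(u-.5)/5,140+(v-.5)/5)
R=np.array([[-0.997,-0.071,-0.005],[-0.071,0.997,-0.001],[0.005,-0.001,-1.0]]);T=np.array([.6838,.0651,.2575])
K=onz(i,*c(378,335),.150);print('kh',K,'square',onz(i,*c(379,335),.150))
print('kh in tool',R.T@(K-T)*1000)
for z in (.2375,.2425): print('tipfront tool',R.T@(onz(i,*c(384,415),z)-T)*1000)
print('collar front tool',R.T@(onz(i,*c(384,422),.2575+.012)-T)*1000, R.T@(onz(i,*c(384,422),.2575+.014)-T)*1000)
print('collar L/R', [R.T@(onz(i,*c(u,490),.2575+.014)-T)*1000 for u in (300,470)])
# predicted tip front if key at tool(0,0)
for X in ([3,0,20],[5,0,15],[12,0,-14],[12,0,-10]):
    p=proj(i,T+R@np.array(X)/1000);print(X,(p[0]-200)*5,(p[1]-140)*5)
# case edges
print('edge top front', [onz(i,*c(u,v),.15) for u,v in ((50,189),(650,189))])
print('posts',onz(i,370,184,.242),onz(i,2,185,.242))
```

```text
kh [0.68852618 0.06443933 0.15      ] square [0.68851112 0.06465129 0.15      ]
kh in tool [ -5.20259735  -0.88674315 107.47702975]
tipfront tool [ 4.23480313  0.2551741  20.02178648]
tipfront tool [ 5.78857822  0.24762934 15.02952495]
collar front tool [ 13.1987577    0.20686494 -11.93364792] [ 13.83025168   0.20384726 -13.930502  ]
collar L/R [array([  4.28341252, -11.07173591, -13.97157091]), array([  4.28018832,  11.74722091, -13.98625093])]
[3, 0, 20] 381.90904067365466 422.1211595277714
[5, 0, 15] 381.91035469913743 419.52580027067097
[12, 0, -14] 381.9292415429814 434.8845870169049
[12, 0, -10] 381.924283785271 425.7198706961059
edge top front [array([ 0.66222171, -0.0055872 ,  0.15      ]), array([0.65340633, 0.11850989, 0.15      ])]
posts [0.64325609 0.13153182 0.242     ] [ 0.66327671 -0.13974278  0.242     ]
```

>>> move_arm --rows '[-5,-1,20,0,0,0,0,-5,-1,50,0,0,0,0,-5,-1,60,0,0,0,0,-5,-1,60,0,0,0,0,-5,-1,60,0,0,0,0,-5,-1,60,0,0,0,0]'

```text
time: 10.38
position: [0.6906, 0.0642, 0.201]
tcp_rot: [[-0.997, -0.071, 0.001], [-0.071, 0.997, 0.0], [-0.001, 0.0, -1.0]]
contact_force: [0.6, -0.5, -0.4]
width: 0.008
```

```bash
cat > kh.py <<'E'
from h import *
import sys
n=sys.argv[1]
s=st()
im,i=shot('wrist',n)
save(im,n+'c',(200,140,360,260),5)
R=np.array(s['tcp_rot']);T=np.array(s['position'])
print('kh tool',R.T@(np.array([.6885,.0645,.15])-T)*1000)
for nm,X in (('kh',[.6885,.0645,.15]),('tipfront',T+R@np.array([4.1,.25,20])/1000),('wide',T+R@np.array([6.1,.25,15])/1000)):
    p=proj(i,X);print(nm,(p[0]-200)*5,(p[1]-140)*5)
E
python3 kh.py w9
```

```text
t 10.38 pos [0.6906, 0.0642, 0.201] w 0.008 F [0.6, -0.5, -0.4] q [-0.56, 0.6, 0.65, 1.41, -0.37, 1.25, 1.77]
[[-0.997, -0.071, 0.001], [-0.071, 0.997, 0.0], [-0.001, 0.0, -1.0]]
kh tool [ 2.1262857   0.39659489 50.97664788]
kh 383.99707081019244 374.0400725132065
tipfront 383.33012455741255 415.85137576826327
wide 383.3598090281268 413.0856046482657
```

View pics/w9c.png

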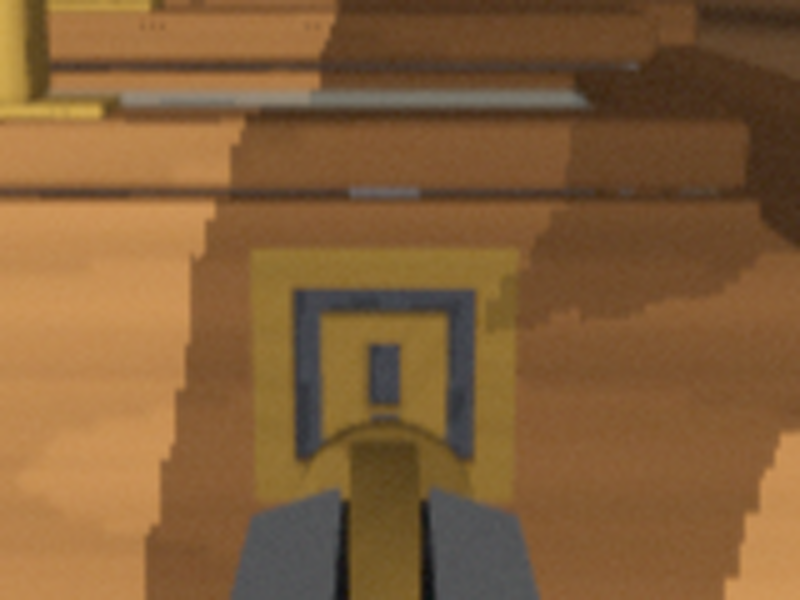

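>>> move_arm --rows '[1,0,15,0,0,0,0,1,0,24,0,0,0,0,1,0,24,0,0,0,0,1,0,24,0,0,0,0]'

```text
time: 10.92
position: [0.6893, 0.0641, 0.1761]
tcp_rot: [[-0.997, -0.071, 0.0], [-0.071, 0.997, -0.0], [-0.0, -0.0, -1.0]]
contact_force: [0.4, -0.1, -1.1]
width: 0.0076
```

```bash
python3 kh.py w10
```

```text
t 10.93 pos [0.6893, 0.0641, 0.1761] w 0.0076 F [0.4, -0.1, -1.1] q [-0.55, 0.61, 0.64, 1.44, -0.38, 1.21, 1.78]
[[-0.997, -0.071, 0.0], [-0.071, 0.997, -0.0], [-0.0, -0.0, -1.0]]
kh tool [ 0.73291247  0.42229077 26.08659206]
kh 384.4107337336925 424.36868010077603
tipfront 383.3718524417179 415.6033677605494
wide 383.4042380139479 412.8346124770695
```

View pics/w10c.png

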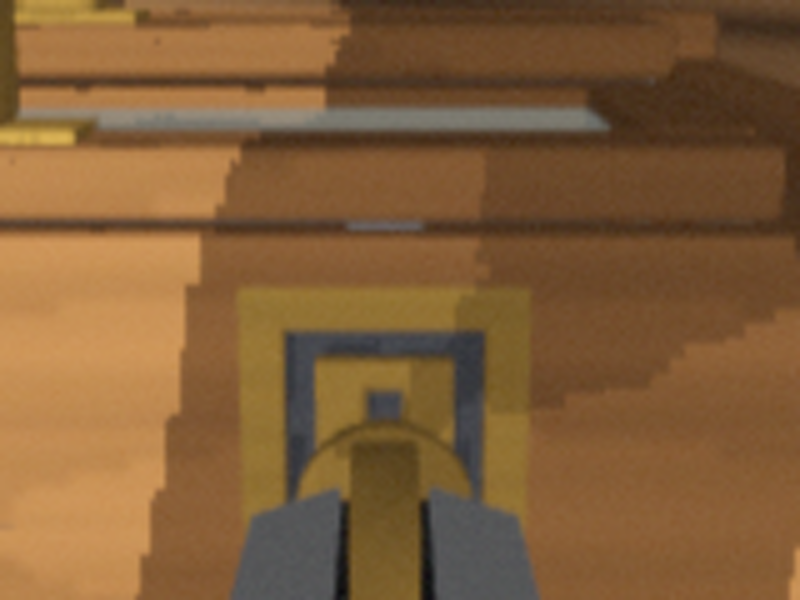

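>>> move_arm --rows '[0,0,6,0,0,0,0,0,0,11,0,0,0,0,0,0,16,0,0,0,0,0,0,16,0,0,0,0]'

```text
time: 11.48
position: [0.6891, 0.0642, 0.1595]
tcp_rot: [[-0.997, -0.071, -0.0], [-0.071, 0.997, -0.0], [0.0, -0.0, -1.0]]
contact_force: [0.4, 0.1, -0.6]
width: 0.0075
```

>>> move_arm --rows '[0,0,6,0,0,0,0,0,0,12,0,0,0,0,0,0,17,0,0,0,0,0,0,19,0,0,0,0,0,0,20,0,0,0,0,0,0,20,0,0,0,0]'

```text
time: 12.22
position: [0.6892, 0.0642, 0.1402]
tcp_rot: [[-0.997, -0.071, 0.0], [-0.071, 0.997, -0.0], [-0.0, -0.0, -1.0]]
contact_force: [-0.4, -0.1, 1.8]
width: 0.0077
```

```bash
python3 kh.py w11; python3 -c "
from h import *
shot('scene','s11',(180,150,300,250),6)"
```

```text
t 12.22 pos [0.6892, 0.0642, 0.1402] w 0.0077 F [-0.4, -0.1, 1.8] q [-0.55, 0.65, 0.63, 1.48, -0.4, 1.15, 1.79]
[[-0.997, -0.071, 0.0], [-0.071, 0.997, -0.0], [-0.0, -0.0, -1.0]]
kh tool [ 0.66883735  0.38649072 -9.83528251]
kh 384.485989870698 503.96688088334724
tipfront 383.2833050842626 415.5344245814547
wide 383.31325448992345 412.7652728666112
```

View pics/w11c.png

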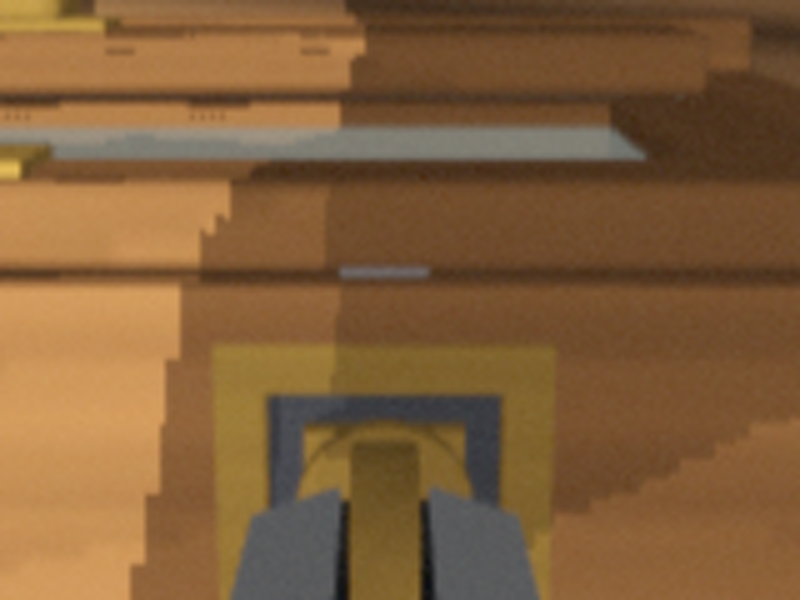

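View pics/s11.png

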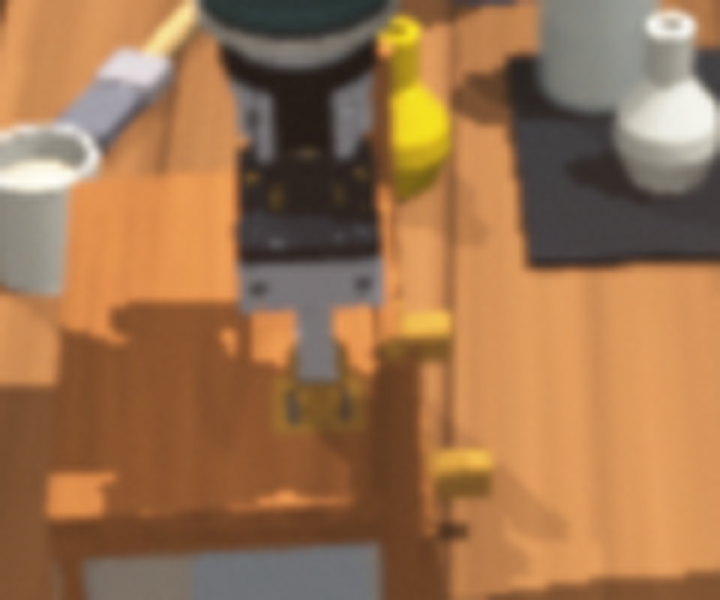

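>>> move_arm --rows '[0,0,2,0,0,0,0,0,0,2,0,0,0,0,0,-0.1,2,0,0,0.18,0,0.1,-0.3,2,0,0,0.36,0,0.2,-0.4,2,0,0,0.54,0,0.4,-0.5,2,0,0,0.72,0,0.5,-0.5,2,0,0,0.9,0,0.7,-0.5,2,0,0,1.08,0,0.8,-0.5,2,0,0,1.22,0,0.8,-0.5,2,0,0,1.22,0,0.8,-0.5,2,0,0,1.22,0]'

```text
time: 13.7
position: [0.6896, 0.0638, 0.14]
tcp_rot: [[-0.41, 0.912, 0.003], [0.912, 0.41, 0.0], [-0.001, 0.003, -1.0]]
contact_force: [-2.2, 1.7, 18.8]
width: 0.0078
```

```bash
python3 kh.py w12; python3 -c "
from h import *
s=readout.observe();print(s['wrist_torque']);R=s['tcp_rot'];print(np.arctan2(R[1][1],R[0][1])-np.pi/2)"
```

```text
t 13.7 pos [0.6896, 0.0638, 0.14] w 0.0078 F [-2.2, 1.7, 18.8] q [-0.7, 0.74, 0.91, 1.49, -0.6, 1.21, 0.72]
[[-0.41, 0.912, 0.003], [0.912, 0.41, 0.0], [-0.001, 0.003, -1.0]]
kh tool [  1.10985173  -0.71202779 -10.04928946]
kh 381.7184651863266 499.5727814113933
tipfront 387.81211037930547 413.94705502887905
wide 387.95960349547926 411.10579122135107
[ 0.32405558  0.33745422 -0.02812167]
-1.1484265628508574
```

View pics/w12.png

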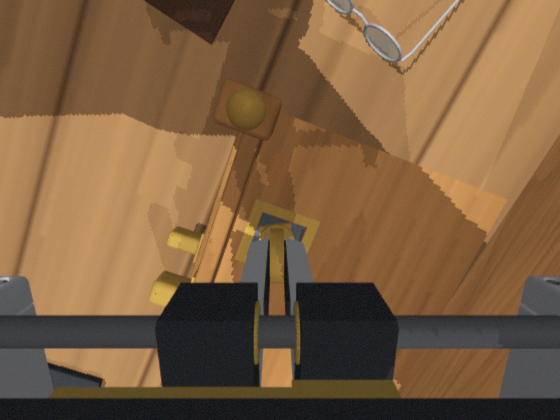

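>>> move_arm --rows '[0,0,-1,0,0,0.05,0,0,0,-1,0,0,0.09,0,0,0,-1,0,0,0.09,0,0,0,-1,0,0,0.09,0]'

```text
time: 14.25
position: [0.6893, 0.0637, 0.14]
tcp_rot: [[-0.326, 0.945, 0.002], [0.945, 0.326, 0.0], [-0.001, 0.002, -1.0]]
contact_force: [1.6, 0.5, 8.6]
width: 0.0081
```

```bash
python3 -c "
from h import *
s=st();print(s['wrist_torque']);R=s['tcp_rot'];print(np.arctan2(R[1][1],R[0][1])-np.pi/2)
im,i=shot('wrist','w13',(210,170,350,280),5)"
```

```text
t 14.25 pos [0.6893, 0.0637, 0.14] w 0.0081 F [1.6, 0.5, 8.6] q [-0.71, 0.75, 0.93, 1.49, -0.62, 1.22, 0.64]
[[-0.326, 0.945, 0.002], [0.945, 0.326, 0.0], [-0.001, 0.002, -1.0]]
[ 0.01709854 -0.36471654  0.03576663]
-1.23853469481826
```

View pics/w13.png

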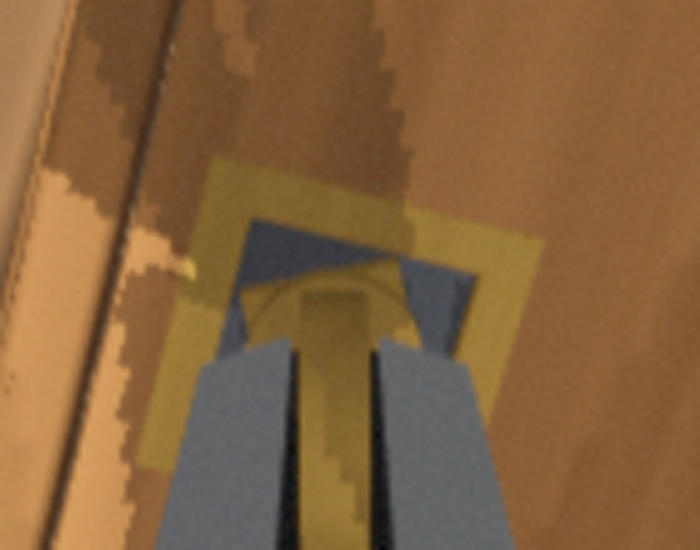

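>>> move_arm --rows '[0,0,-1,0,0,0,0.3,0,0,-1,0,0,0,0.3,0,0,-1,0,0,0,0.35,0,0,-1,0,0,0,0.35,0,0,-10,0,0,0,0.35,0,0,-30,0,0,0,0.35,0,0,-60,0,0,0,0.35,0,0,-90,0,0,0,0.35,0,0,-90,0,0,0,0.35,0,0,-90,0,0,0,0.35]'

```text
time: 15.55
position: [0.6883, 0.0637, 0.2293]
tcp_rot: [[-0.326, 0.945, 0.0], [0.945, 0.326, 0.0], [0.0, 0.0, -1.0]]
contact_force: [-0.2, -0.1, -0.6]
width: 0.033
```

```bash
python3 -c "
from h import *
s=st()
im,i=shot('wrist','w14',(180,140,380,290),4)
o=np.array([.6486,-.0085,0]);x=np.array([np.cos(.071),np.sin(.071),0])
print(delta([*(o-.014*x)[:2],.20],down(np.pi/2+.071)))"
```

```text
t 15.55 pos [0.6883, 0.0637, 0.2293] w 0.033 F [-0.2, -0.1, -0.6] q [-0.72, 0.68, 0.98, 1.39, -0.56, 1.36, 0.59]
[[-0.326, 0.945, 0.0], [0.945, 0.326, 0.0], [0.0, 0.0, -1.0]]
([-51.8, -74.5, 28.8], [-0.0, -0.0, -1.31])
```

View pics/w14.png

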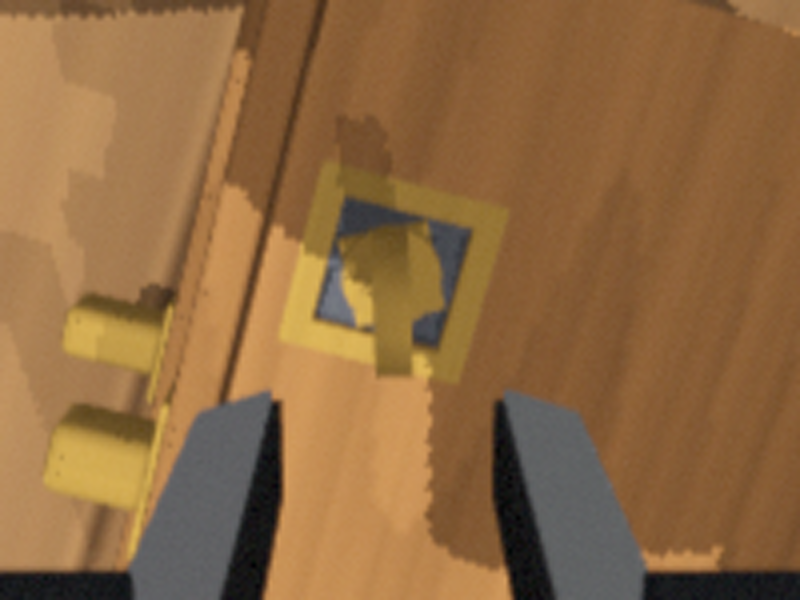

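>>> move_arm --rows '[-10,-15,0,0,0,-0.18,0.5,-20,-30,0,0,0,-0.36,0.5,-30,-45,0,0,0,-0.54,0.5,-40,-60,0,0,0,-0.72,0.5,-52,-74,0,0,0,-0.9,0.5,-52,-74,0,0,0,-1.08,0.5,-52,-74,0,0,0,-1.26,0.5,-52,-74,0,0,0,-1.31,0.5,-52,-74,20,0,0,-1.31,0.5,-52,-74,20,0,0,-1.31,0.5,-52,-74,20,0,0,-1.31,0.5]'

```text
time: 16.98
position: [0.6352, -0.0097, 0.2086]
tcp_rot: [[-0.998, -0.07, -0.001], [-0.07, 0.998, -0.0], [0.001, -0.0, -1.0]]
contact_force: [0.2, 0.1, -0.1]
width: 0.0471
```

```bash
cat > look.py <<'E'
from h import *
import sys
n=sys.argv[1];cam=sys.argv[2];crop=tuple(map(int,sys.argv[3].split(',')));sc=float(sys.argv[4])
s=st();im,i=shot(cam,n,crop,sc)
o=np.array([.6486,-.0085,0]);x=np.array([np.cos(.071),np.sin(.071),0]);y=np.array([-np.sin(.071),np.cos(.071),0])
C=lambda a,b,c:o+a*x+b*y+np.array([0,0,c])
E
cat > l1.py <<'E'
import sys
sys.argv=['','w15','wrist','160,100,400,280','3.3']
exec(open('look.py').read())
for nm,p in (('lift',C(-.014,0,.137)),('lifttopfront',C(-.028,0,.148)),('lifttopback',C(0,0,.148))):
    q=proj(i,p);print(nm,(q[0]-160)*3.3,(q[1]-100)*3.3)
R=np.array(s['tcp_rot']);print('lift in tool',R.T@(C(-.014,0,.137)-np.array(s['position']))*1000)
E
python3 l1.py
```

```text
t 16.98 pos [0.6352, -0.0097, 0.2086] w 0.0471 F [0.2, 0.1, -0.1] q [-0.54, 0.49, 0.71, 1.57, -0.33, 1.21, 1.88]
[[-0.998, -0.07, -0.001], [-0.07, 0.998, -0.0], [0.001, -0.0, -1.0]]
lift 384.761583633645 364.4978195710266
lifttopfront 384.7399748553529 325.19760158188546
lifttopback 384.811358470706 423.0517103552098
lift in tool [ 0.52475979  0.2398961  71.642723  ]
```

View pics/w15.png

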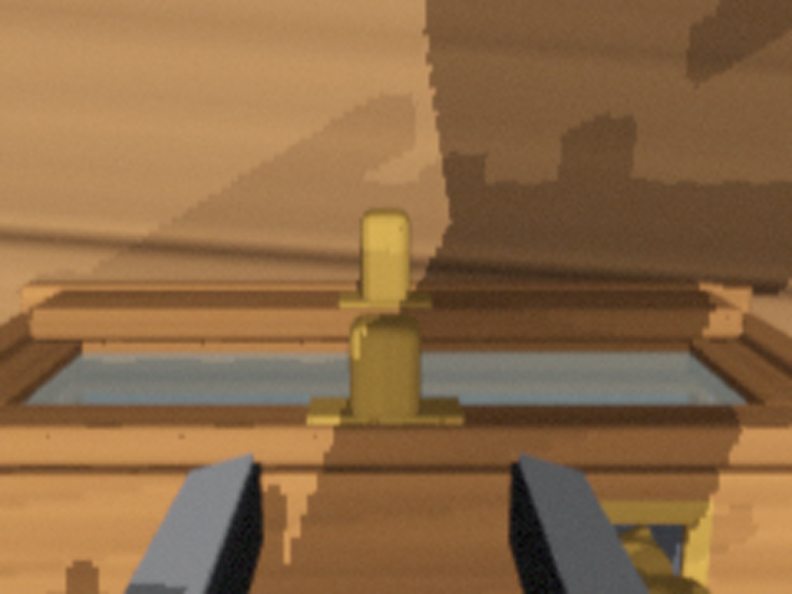

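>>> move_arm --rows '[0.5,0,50,0,0,0,0.5,0.5,0,85,0,0,0,0.5,0.5,0,100,0,0,0,0.5,0.5,0,109,0,0,0,0.5,0.5,0,109,0,0,0,0.5,0.5,0,109,0,0,0,0.2,0.5,0,109,0,0,0,0,0.5,0,109,0,0,0,0,0.5,0,109,0,0,0,0,0.5,0,109,0,0,0,0]'

```text
time: 18.27
position: [0.6351, -0.0099, 0.1004]
tcp_rot: [[-0.997, -0.071, 0.001], [-0.071, 0.997, -0.0], [-0.001, -0.0, -1.0]]
contact_force: [-0.9, -1.0, 5.7]
width: 0.0201
```

```bash
sed -i "s/w15/w16/" l1.py; python3 l1.py
```

```text
t 18.27 pos [0.6351, -0.0099, 0.1004] w 0.0201 F [-0.9, -1.0, 5.7] q [-0.5, 0.59, 0.66, 1.67, -0.41, 1.02, 1.94]
[[-0.997, -0.071, 0.001], [-0.071, 0.997, -0.0], [-0.001, -0.0, -1.0]]
lift 386.5326024411175 517.82530733921
lifttopfront 386.6986757394327 467.3283235858156
lifttopback 386.64465580112574 616.9171630950633
lift in tool [  0.41466545   0.46995289 -36.64810775]
```

View pics/w16.png

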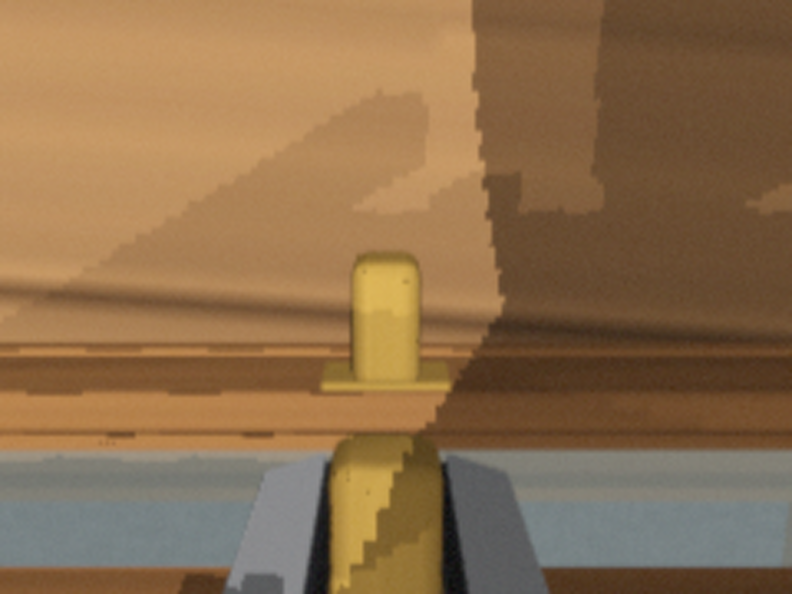

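>>> move_arm --rows '[0,0,-5,0,0,0,0,0,0,-15,0,0,0,0,0,0,-25,0,0,0,0,0,0,-35,0,0,0,0,0,0,-45,0,0,0,0,0,0,-55,0,0,0,0,0,0,-65,0,0,0,0,0,0,-75,0,0,0,0,0,0,-81,0,0,0,0,0,0,-82,0,0,0,0,0,0,-82,0,0,0,0]'

```text
time: 19.7
position: [0.6347, -0.01, 0.1808]
tcp_rot: [[-0.997, -0.071, -0.001], [-0.071, 0.997, -0.001], [0.001, -0.001, -1.0]]
contact_force: [7.3, -3.8, -16.2]
width: 0.0198
```

```bash
python3 look.py s17 scene 170,120,310,280 4.2
```

```text
t 19.7 pos [0.6347, -0.01, 0.1808] w 0.0198 F [7.3, -3.8, -16.2] q [-0.53, 0.51, 0.7, 1.6, -0.35, 1.16, 1.89]
[[-0.997, -0.071, -0.001], [-0.071, 0.997, -0.001], [0.001, -0.001, -1.0]]
```

View pics/s17.png

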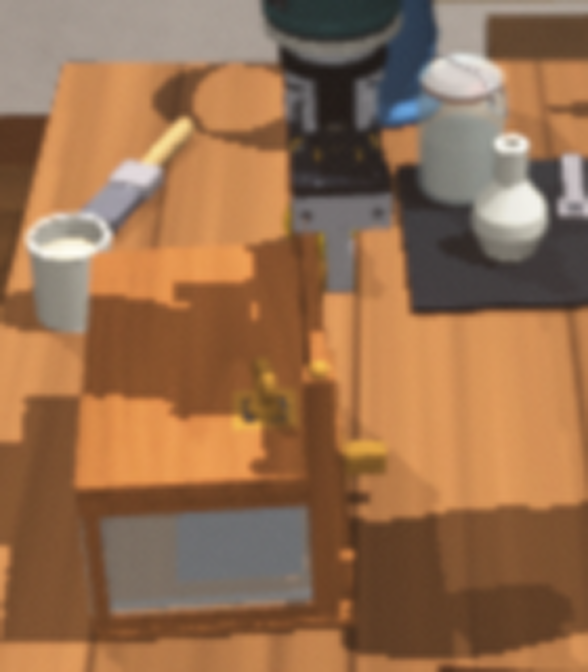

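>>> move_arm --rows '[0,0,1,0,0,0,0.4,0,0,1,0,0,0,0.45,0,0,1,0,0,0,0.45,0,0,0,0,0,0,0.45,0,0,-30,0,0,0,0.45,0,0,-60,0,0,0,0.45,30,0,-60,0,0,0,0.45,80,0,-60,0,0,0,0.45,130,0,-60,0,0,0,0.45,150,0,-20,0,0,0,0.45,150,0,0,0,0,0,0.45,150,0,0,0,0,0,0.45]'

```text
time: 21.25
position: [0.4846, -0.0204, 0.1815]
tcp_rot: [[-0.997, -0.071, -0.001], [-0.071, 0.997, -0.0], [0.001, -0.0, -1.0]]
contact_force: [0.6, 0.4, 0.2]
width: 0.0423
```

```bash
python3 look.py w18 wrist 0,0,560,420 1.4;  cat > tgt.py <<'E'
from h import *
o=np.array([.6486,-.0085,0]);x=np.array([np.cos(.071),np.sin(.071),0]);y=np.array([-np.sin(.071),np.cos(.071),0]);zz=np.array([0,0,1.])
C=lambda a,b,c:o+a*x+b*y+np.array([0,0,c])
def tilt(a):
    z=np.sin(a)*x-np.cos(a)*zz;return np.stack([np.cross(y,z),y,z],1)
E
python3 -c "
from tgt import *
a=.7;Rt=tilt(a);z=Rt[:,2];T=C(-.017,0,.042)+.038*z
print(delta(T-.09*z,Rt),delta(T,Rt))"
```

```text
t 21.25 pos [0.4846, -0.0204, 0.1815] w 0.0423 F [0.6, 0.4, 0.2] q [-0.71, 0.2, 0.78, 1.97, -0.16, 1.04, 1.79]
[[-0.997, -0.071, -0.001], [-0.071, 0.997, -0.0], [0.001, -0.0, -1.0]]
([-113.2, 0.4, 100.5], [-0.0, -0.7, 0.0]) ([-171.2, 0.5, 169.4], [-0.0, -0.7, 0.0])
```

View pics/w18.png

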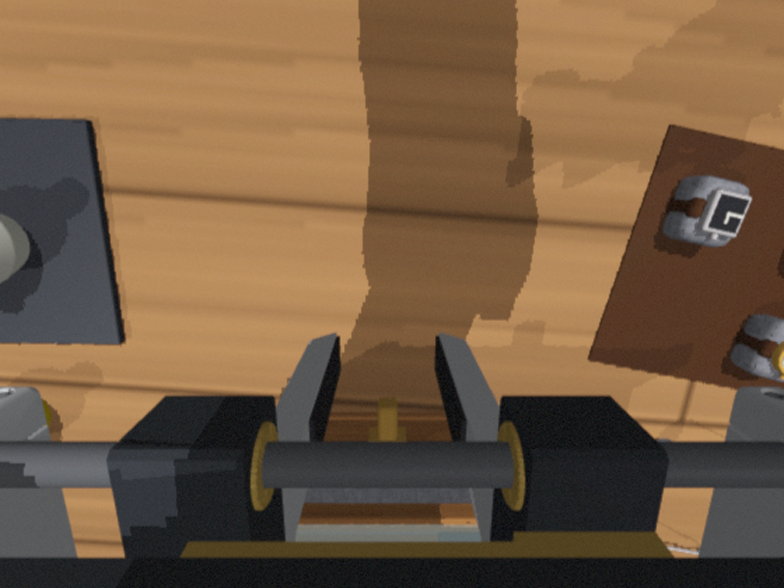

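>>> move_arm --rows '[0,0,0,0,-0.18,0,0.45,0,0,0,0,-0.36,0,0.45,0,0,20,0,-0.54,0,0.45,-20,0,40,0,-0.7,0,0.45,-60,0,70,0,-0.7,0,0.45,-90,0,90,0,-0.7,0,0.45,-113,0,100,0,-0.7,0,0.45,-113,0,100,0,-0.7,0,0.45,-113,0,100,0,-0.7,0,0.45]'

```text
time: 22.42
position: [0.5339, -0.0042, 0.1583]
tcp_rot: [[-0.763, -0.063, 0.644], [-0.056, 0.998, 0.031], [-0.644, -0.012, -0.765]]
contact_force: [-0.3, -0.6, 0.3]
width: 0.0423
```

```bash
python3 look.py w19 wrist 100,50,460,320 2.2;  
python3 -c "
from tgt import *
a=.7;Rt=tilt(a);z=Rt[:,2];T=C(-.017,0,.042)+.038*z
print(delta(T-.09*z,Rt),delta(T,Rt))
_,i=load('w19')
for p in (C(-.034,0,.054),C(-.034,0,.03),C(0,0,.054)):
  q=proj(i,p);print((q[0]-100)*2.2,(q[1]-50)*2.2)"
```

```text
t 22.43 pos [0.5339, -0.0042, 0.1583] w 0.0423 F [-0.3, -0.6, 0.3] q [-1.36, -0.2, 1.25, 2.47, 1.46, 0.19, 0.21]
[[-0.763, -0.063, 0.644], [-0.056, 0.998, 0.031], [-0.644, -0.012, -0.765]]
([0.4, -10.1, 99.6], [-0.017, -0.001, 0.0]) ([0.4, -8.6, 189.6], [-0.017, -0.001, 0.0])
367.6731215792374 312.4251545212198
368.9873886542809 277.1752164495388
369.7287370999429 350.50808671438523
```

View pics/w19.png

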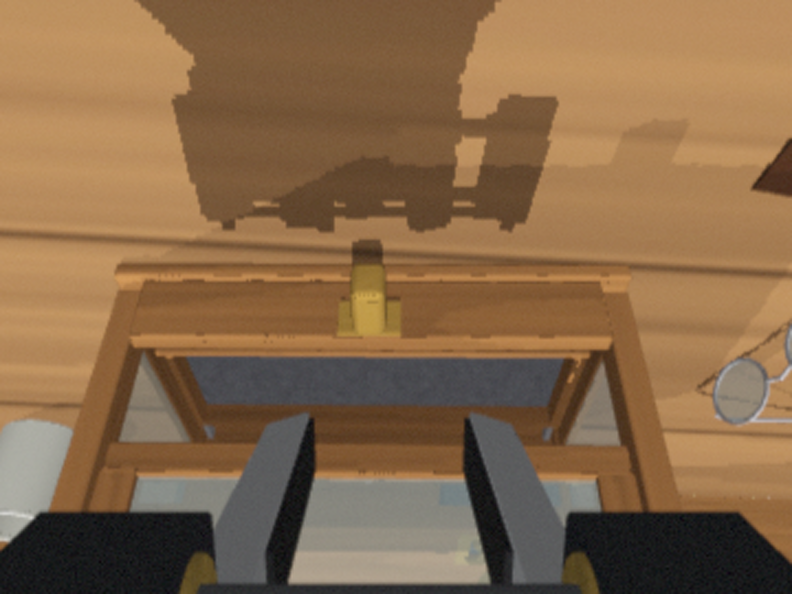

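```bash
python3 -c "
from tgt import *
a=.35;Rt=tilt(a);z=Rt[:,2];T=C(-.028,0,.036)+.033*z
print(T,T-.08*z);print(delta(T-.08*z,Rt),delta(T,Rt))"
```

```text
[ 0.63195766 -0.0096836   0.0050007 ] [ 0.60459495 -0.01162962  0.08015052]
([-3.4, -10.0, 104.9], [-0.017, 0.349, -0.003]) ([24.0, -8.8, 180.1], [-0.017, 0.349, -0.003])
```

>>> move_arm --rows '[0,0,0,0,0.18,0,0.45,0,0,0,0,0.35,0,0.45,0,0,0,0,0.35,0,0.45,0,0,0,0,0.35,0,0.45]'

```text
time: 22.98
position: [0.5266, -0.048, 0.154]
tcp_rot: [[-0.883, 0.013, 0.469], [-0.039, 0.994, -0.101], [-0.468, -0.107, -0.877]]
contact_force: [0.3, -1.3, 0.1]
width: 0.0425
```

```bash
python3 -c "
from tgt import *
st()
a=.35;Rt=tilt(a);z=Rt[:,2];T=C(-.028,0,.036)+.033*z
print(delta(T-.08*z,Rt),delta(T,Rt))"
```

```text
t 22.98 pos [0.5266, -0.048, 0.154] w 0.0425 F [0.3, -1.3, 0.1] q [-1.28, -0.02, 1.24, 2.32, 0.39, 0.36, 1.22]
[[-0.883, 0.013, 0.469], [-0.039, 0.994, -0.101], [-0.468, -0.107, -0.877]]
([-35.7, 45.2, 97.7], [-0.133, 0.135, -0.033]) ([-24.7, 55.5, 176.3], [-0.133, 0.135, -0.033])
```

>>> move_arm --rows '[0,0,0,0,0,0,0.45,0,0,0,0,0,0,0.45,0,0,0,0,0,0,0.45]'

```text
time: 23.35
position: [0.5265, -0.0468, 0.1537]
tcp_rot: [[-0.881, 0.01, 0.472], [-0.042, 0.994, -0.1], [-0.471, -0.108, -0.876]]
contact_force: [1.1, -0.2, -0.2]
width: 0.0424
```

```bash
python3 -c "
from tgt import *
st()
a=.35;Rt=tilt(a);z=Rt[:,2];T=C(-.028,0,.036)+.033*z
print(delta(T-.08*z,Rt),delta(T,Rt))"
```

```text
t 23.35 pos [0.5265, -0.0468, 0.1537] w 0.0424 F [1.1, -0.2, -0.2] q [-1.28, -0.02, 1.24, 2.33, 0.41, 0.36, 1.2]
[[-0.881, 0.01, 0.472], [-0.042, 0.994, -0.1], [-0.471, -0.108, -0.876]]
([-35.7, 43.8, 97.7], [-0.132, 0.139, -0.03]) ([-24.5, 54.1, 176.3], [-0.132, 0.139, -0.03])
```

```bash
cat > kin.py <<'E'
import numpy as np
from scipy.optimize import least_squares
from scipy.spatial.transform import Rotation as Ro
import itertools
D=[([-1.223,.418,-.01,1.614,.005,1.111,-.053],[.237,.578,.176]),
([-0.82,-0.03,0.23,1.87,0.01,1.29,0.98],[0.387,0.2176,0.3003]),
([-0.05,0.37,0.83,1.63,-0.28,1.27,2.39],[0.4746,-0.345,0.2599]),
([-0.01,0.46,0.82,1.64,-0.35,1.2,2.36],[0.4878,-0.3634,0.2111]),
([0.04,0.56,0.76,1.74,-0.44,1.02,2.43],[0.4875,-0.3636,0.1122]),
([-0.57,0.55,0.67,1.35,-0.34,1.36,1.75],[0.6838,0.0651,0.2575]),
([-0.55,0.65,0.63,1.48,-0.4,1.15,1.79],[0.6892,0.0642,0.1402]),
([-0.71,0.75,0.93,1.49,-0.62,1.22,0.64],[0.6893,0.0637,0.14]),
([-0.5,0.59,0.66,1.67,-0.41,1.02,1.94],[0.6351,-0.0099,0.1004]),
([-0.71,0.2,0.78,1.97,-0.16,1.04,1.79],[0.4846,-0.0204,0.1815]),
([-1.36,-0.2,1.25,2.47,1.46,0.19,0.21],[0.5339,-0.0042,0.1583]),
([-1.28,-0.02,1.24,2.33,0.41,0.36,1.2],[0.5265,-0.0468,0.1537])]
RT={0:[[-0.925,.38,0],[.38,.925,0],[0,0,-1]],9:[[-0.997,-0.071,-0.001],[-0.071,0.997,-0.0],[0.001,-0.0,-1.0]],10:[[-0.763,-0.063,0.644],[-0.056,0.998,0.031],[-0.644,-0.012,-0.765]],11:[[-0.881,0.01,0.472],[-0.042,0.994,-0.1],[-0.471,-0.108,-0.876]],7:[[-0.326,0.945,0.002],[0.945,0.326,0.0],[-0.001,0.002,-1.0]]}
rz=lambda a:Ro.from_euler('z',a).as_matrix()
ry=lambda a:Ro.from_euler('y',a).as_matrix()
def fk(q,p,s):
    h,L1,L2,L3,a1,a2,a3,psi,c0=p
    R=rz(s[0]*q[0]+c0);P=np.array([0,0,h])
    R=R@ry(q[1])@rz(s[1]*q[2]);P=P+R@np.array([a1,0,L1])
    R=R@ry(q[3])@rz(s[2]*q[4]);P=P+R@np.array([a2,0,L2])
    R=R@ry(q[5]);P=P+R@np.array([a3,0,L3]);R=R@rz(s[3]*q[6]+psi)
    return P,R
def res(p,s):
    r=[]
    for k,(q,x) in enumerate(D):
        P,R=fk(q,p,s);r+=list((P-x)*3)
        if k in RT: r+=list((R-np.array(RT[k])).ravel())
    return np.array(r)
if __name__=='__main__':
    best=None
    for s in itertools.product((1,-1),repeat=4):
        if s[0]==1: continue
        for psi in (0,np.pi/2,np.pi,-np.pi/2):
            o=least_squares(res,[.34,.4,.4,.3,0,0,0,psi,0],args=(s,))
            if best is None or o.cost<best[0].cost: best=(o,s)
    o,s=best;print(o.cost,s,np.round(o.x,4).tolist());r=res(o.x,s);print(np.abs(r).max())
    np.savez('kin.npz',p=o.x,s=s)
E
python3 kin.py
```

```text
0.004211163831973859 (-1, -1, -1, -1) [0.3074, 0.5064, 0.4784, 0.3876, -0.005, -0.0093, 0.0025, 1.5335, -0.0427]
0.033418811520456004
```

```bash
cat > ik.py <<'E'
from kin import *
d=np.load('kin.npz');p=d['p'];s=d['s']
lo=np.array([-2.81,-.39,-1.27,.06,-1.19,.19,-2.82]);hi=np.array([2.81,2.02,1.25,2.57,4.33,2,2.82])
def ik(T,R,q0,reg=.02,ref=None):
    ref=q0 if ref is None else ref
    f=lambda q:np.r_[(fk(q,p,s)[0]-T)*10,(fk(q,p,s)[1]-R).ravel()*2,reg*(q-ref)]
    o=least_squares(f,np.clip(q0,lo+.02,hi-.02),bounds=(lo,hi));e=f(o.x)
    return o.x,np.linalg.norm(e[:3])/10,np.linalg.norm(e[3:12])/2
E
python3 - <<'E'
from ik import *
from tgt import C,tilt
q0=np.array([-.7,.2,.78,1.97,-.16,1.04,1.79])
for a in (.25,.35,.5,.7):
  for flip in (0,1):
    R=tilt(a); 
    if flip: R=R@np.diag([-1,-1,1])
    z=R[:,2]
    for dr in (0,.15):
        T=C(-.028-dr,0,.036)+.033*z
        best=None
        for q3 in (-.6,0,.7):
          for q5 in (0,3.1):
            q=q0.copy();q[2]=q3;q[4]=q5;q[0]=-q3*.9
            if flip:q[6]=-1.3
            r=ik(T,R,q,.002)
            if best is None or r[1]+.2*r[2]<best[1]+.2*best[2]: best=r
        print(a,flip,dr,np.round(best[0],2),round(best[1],4),round(best[2],3))
E
```

```text
0.25 0 0 [-0.02  0.5   0.01  1.99 -0.07  0.41  1.7 ] 0.0 0.0
0.25 0 0.15 [ 0.05  0.3  -0.03  2.33 -0.1   0.27  1.77] 0.0 0.0
0.25 1 0 [-0.03  0.5   0.02  1.99 -0.09  0.41 -1.43] 0.0 0.0
0.25 1 0.15 [ 0.04  0.3  -0.01  2.33 -0.12  0.27 -1.36] 0.0 0.0
0.35 0 0 [ 0.02  0.47 -0.03  2.07 -0.1   0.25  1.73] 0.0 0.0
0.35 0 0.15 [-0.31  0.3   0.37  2.4  -0.96  0.19  2.6 ] 0.0 0.0
0.35 1 0 [ 0.01  0.47 -0.02  2.07 -0.12  0.25 -1.39] 0.0 0.0
0.35 1 0.15 [-0.31  0.3   0.37  2.4  -0.96  0.19 -0.55] 0.0 0.0
0.5 0 0 [ 0.51  0.53 -0.57  2.18  1.56  0.19  0.21] 0.0 0.0
0.5 0 0.15 [ 1.16  0.74 -1.27  2.5   1.9   0.59  0.03] 0.0 0.0
0.5 1 0 [ 0.51  0.53 -0.57  2.17  1.44  0.19 -2.82] 0.0013 0.016
0.5 1 0.15 [-0.78  0.45  0.93  2.5   4.33  0.45  0.38] 0.0 0.0
0.7 0 0 [ 1.04  1.09 -1.27  2.3   2.21  0.83 -0.01] 0.0 0.0
0.7 0 0.15 [-0.39  0.21  0.47  2.43 -1.19  0.19  2.82] 0.036 0.345
0.7 1 0 [-0.94  0.97  1.18  2.3   4.08  0.9   0.23] 0.0 0.0
0.7 1 0.15 [ 0.57  0.4  -0.49  2.57  3.14  0.42  1.82] 0.0095 0.053
```

Run:
```python
from ik import *
from h import readout
from tgt import C,tilt
q=np.array(readout.observe()['joint_positions'])
def go(T,R,q,n=8):
    T0,R0=fk(q,p,s);w=Ro.from_matrix(R0.T@R).as_rotvec()
    for k in range(1,n+1):
        q,e1,e2=ik(T0+(T-T0)*k/n,R0@Ro.from_rotvec(w*k/n).as_matrix(),q,.01)
    print(np.round(q,2),round(e1,4),round(e2,3));return q
# A: tool down at (.485,-.02,.18) then tilt
for name,pts in {'direct':[],'viaup':[(C(-.165,0,.18),0)],'viafar':[(C(-.06,.0,.20),0),],'vialeft':[(np.array([.45,.25,.22]),0),(C(-.12,0,.18),0.)]}.items():
    print(name);qq=q
    for T,a in pts: qq=go(T,tilt(a),qq)
    R=tilt(.25);z=R[:,2]
    for T in (C(-.03,0,.036)-.05*z,C(-.03,0,.036)+.033*z,C(-.18,0,.036)+.033*z): qq=go(T,R,qq)
```

```text
direct
[-0.56  0.41  0.67  2.   -0.51  0.62  2.07] 0.0 0.0
[-0.44  0.56  0.53  1.99 -0.66  0.49  2.2 ] 0.0 0.0
[-0.45  0.34  0.52  2.33 -0.67  0.33  2.29] 0.0 0.0
viaup
[-0.91  0.28  1.06  1.96 -0.28  1.06  1.92] 0.0 0.0
[-0.69  0.46  0.83  2.   -0.64  0.66  2.18] 0.0 0.0
[-0.55  0.6   0.67  1.99 -0.81  0.54  2.31] 0.0 0.0
[-0.59  0.37  0.68  2.33 -0.82  0.37  2.43] 0.0 0.0
viafar
[-0.69  0.45  0.88  1.7  -0.37  1.17  1.94] 0.0 0.0
[-0.64  0.44  0.77  2.   -0.59  0.64  2.13] 0.0 0.0
[-0.51  0.58  0.61  1.99 -0.75  0.52  2.27] 0.0 0.0
[-0.53  0.36  0.62  2.33 -0.76  0.35  2.37] 0.0 0.0
vialeft
[-1.34  0.27  0.93  1.85 -0.23  1.14  1.32] 0.0 0.0
[-0.8   0.37  0.97  1.86 -0.34  1.09  1.95] 0.0 0.0
[-0.67  0.45  0.81  2.   -0.62  0.65  2.16] 0.0 0.0
[-0.53  0.59  0.65  1.99 -0.79  0.53  2.29] 0.0 0.0
[-0.56  0.37  0.66  2.33 -0.79  0.36  2.4 ] 0.0 0.0
```

```bash
python3 -c "
from tgt import *
st()
a=.28;Rt=tilt(a);z=Rt[:,2];T=C(-.030,0,.036)+.033*z
print(delta(T-.10*z,Rt),delta(T,Rt))"
```

```text
t 23.35 pos [0.5265, -0.0468, 0.1537] w 0.0424 F [1.1, -0.2, -0.2] q [-1.28, -0.02, 1.24, 2.33, 0.41, 0.36, 1.2]
[[-0.881, 0.01, 0.472], [-0.042, 0.994, -0.1], [-0.471, -0.108, -0.876]]
([-41.3, 41.2, 78.0], [-0.131, 0.208, -0.035]) ([-20.5, 53.9, 175.0], [-0.131, 0.208, -0.035])
```

>>> move_arm --rows '[-10,10,20,-0.05,0.08,-0.01,0.45,-20,20,40,-0.1,0.15,-0.02,0.45,-30,30,60,-0.131,0.208,-0.035,0.45,-41,41,78,-0.131,0.208,-0.035,0.45,-41,41,78,-0.131,0.208,-0.035,0.45,-41,41,78,-0.131,0.208,-0.035,0.45,-41,41,78,-0.131,0.208,-0.035,0.45]'

```text
time: 24.22
position: [0.5995, -0.0126, 0.1006]
tcp_rot: [[-0.959, -0.071, 0.276], [-0.068, 0.998, 0.018], [-0.276, -0.002, -0.961]]
contact_force: [-0.5, -0.1, 0.4]
width: 0.0426
```

```bash
python3 -c "
from tgt import *
st()
a=.28;Rt=tilt(a);z=Rt[:,2];T=C(-.030,0,.036)+.033*z
print(delta(T-.10*z,Rt),delta(T,Rt))
im,i=shot('wrist','w20',(160,150,400,330),3.3)
for X in (C(-.034,0,.054),C(0,0,.054)):
  q=proj(i,X);print((q[0]-160)*3.3,(q[1]-150)*3.3)"
```

```text
t 24.23 pos [0.5995, -0.0126, 0.1006] w 0.0426 F [-0.5, -0.1, 0.4] q [-0.64, 0.39, 0.74, 2.02, -0.52, 0.6, 2.08]
[[-0.959, -0.071, 0.276], [-0.068, 0.998, 0.018], [-0.276, -0.002, -0.961]]
([-0.6, 0.6, 0.4], [-0.002, -0.0, 0.0]) ([-0.6, 0.7, 100.4], [-0.002, -0.0, 0.0])
386.6258408090867 229.60563551247546
386.5583648694608 330.8408804929182
```

View pics/w20.png

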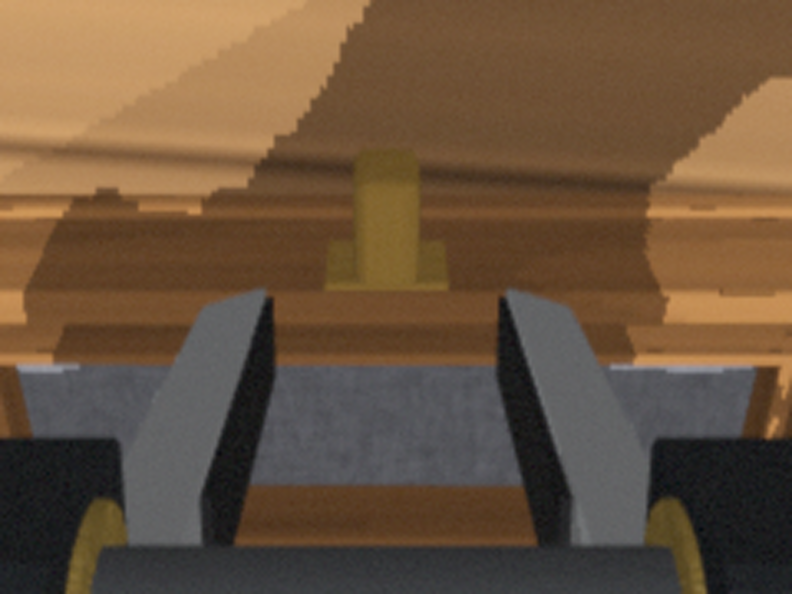

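```bash
python3 -c "
from tgt import *
im,i=load('w20')
B=np.stack([x,y,zz],1)
for u,v,h in ((386,182,.054),(386,152,.054),(386,152,.03),(386,290,.054),(357,230,.054),(418,230,.054)):
  P=onz(i,160+u/3.3,150+v/3.3,h);print(u,v,np.round(B.T@(P-o)*1000,1))
s=readout.observe();print(np.round(B.T@(np.array(s['position'])-o)*1000,1))
a=.28;Rt=tilt(a);z=Rt[:,2];T=C(-.042,0,.036)+.033*z
print(delta(T,Rt))
"
```

```text
386 182 [-48.6  -0.2  54. ]
386 152 [-57.4  -0.2  54. ]
386 152 [-44.5  -0.2  30. ]
386 290 [-14.2  -0.2  54. ]
357 230 [-33.9  -7.9  54. ]
418 230 [-33.9   8.3  54. ]
[-4.910e+01 -1.000e-01  1.009e+02]
([11.1, 0.2, 97.3], [-0.001, 0.0, 0.001])
```

>>> move_arm --rows '[5,0,30,0,0,0,0.45,5,0,60,0,0,0,0.45,5,0,85,0,0,0,0.45,5,0,98,0,0,0,0.45,5,0,98,0,0,0,0.4,5,0,98,0,0,0,0,5,0,98,0,0,0,0,5,0,98,0,0,0,0,5,0,98,0,0,0,0]'

```text
time: 25.4
position: [0.6229, -0.0109, 0.0057]
tcp_rot: [[-0.958, -0.071, 0.277], [-0.069, 0.997, 0.019], [-0.278, -0.001, -0.961]]
contact_force: [-3.0, -4.2, 8.1]
width: 0.0177
```

```bash
python3 -c "
from tgt import *
st()
im,i=shot('wrist','w21',(160,150,400,330),3.3)
B=np.stack([x,y,zz],1)
s=readout.observe();R=np.array(s['tcp_rot']);print(np.round(B.T@(np.array(s['position'])-o)*1000,1))
print('out150 tool',R.T@(-.15*x)*1000)"
```

```text
t 25.4 pos [0.6229, -0.0109, 0.0057] w 0.0177 F [-3.0, -4.2, 8.1] q [-0.46, 0.56, 0.55, 2.01, -0.73, 0.44, 2.25]
[[-0.958, -0.071, 0.277], [-0.069, 0.997, 0.019], [-0.278, -0.001, -0.961]]
[-25.9  -0.5   5.7]
out150 tool [ 1.44105724e+02  1.71708505e-02 -4.16358015e+01]
```

View pics/w21.png

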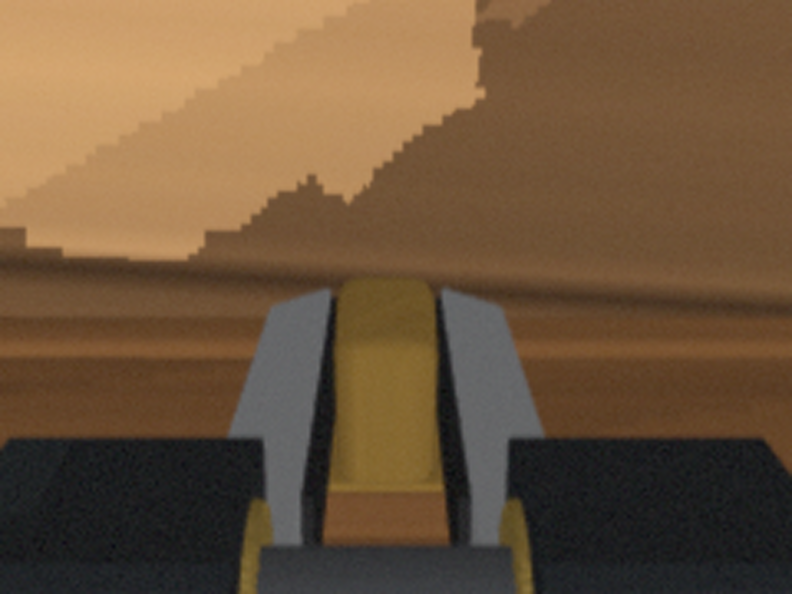

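>>> move_arm --rows '[10,0,-3,0,0,0,0,25,0,-7,0,0,0,0,40,0,-11.5,0,0,0,0,55,0,-16,0,0,0,0,72,0,-21,0,0,0,0,90,0,-26,0,0,0,0,108,0,-31,0,0,0,0,125,0,-36,0,0,0,0,140,0,-40.4,0,0,0,0,144,0,-41.6,0,0,0,0,144,0,-41.6,0,0,0,0,144,0,-41.6,0,0,0,0]'

```text
time: 26.95
position: [0.4733, -0.0214, 0.0057]
tcp_rot: [[-0.958, -0.071, 0.277], [-0.069, 0.997, 0.019], [-0.278, -0.001, -0.961]]
contact_force: [-0.8, -5.0, 10.8]
width: 0.0176
```

```bash
python3 -c "
from tgt import *
st()
im,i=shot('scene','s22',(170,120,370,340),2.7)
B=np.stack([x,y,zz],1)
s=readout.observe();R=np.array(s['tcp_rot']);print(np.round(B.T@(np.array(s['position'])-o)*1000,1))"
```

```text
t 26.95 pos [0.4733, -0.0214, 0.0057] w 0.0176 F [-0.8, -5.0, 10.8] q [-0.46, 0.34, 0.51, 2.36, -0.76, 0.27, 2.36]
[[-0.958, -0.071, 0.277], [-0.069, 0.997, 0.019], [-0.278, -0.001, -0.961]]
[-175.8   -0.5    5.6]
```

View pics/s22.png

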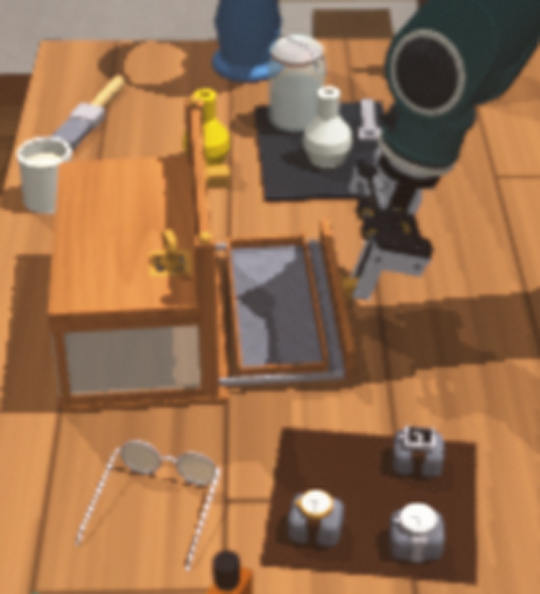

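>>> move_arm --rows '[0,0,0,0,0,0,0.5,0,0,0,0,0,0,0.5,0,0,0,0,0,0,0.5,0,0,-20,0,0,0,0.5,0,0,-60,0,0,0,0.5,-10,20,-110,0,0.1,0,0.7,-30,60,-170,0,0.2,0,0.8,-60,120,-225,0,0.28,0,0.8,-88,180,-225,0,0.28,0,0.8,-88,240,-225,0,0.28,0,0.8,-88,300,-225,0,0.28,0,0.8,-88,311,-225,0,0.28,0,0.8]'

```text
time: 28.5
position: [0.4724, 0.2933, 0.2457]
tcp_rot: [[-0.997, -0.072, -0.0], [-0.072, 0.997, -0.0], [0.0, -0.0, -1.0]]
contact_force: [0.8, -1.3, -0.1]
width: 0.0753
```

>>> move_arm --rows '[0,0,0,0,0,0,0.8,0,0,0,0,0,0,0.8]'

```text
time: 28.75
position: [0.4728, 0.2905, 0.245]
tcp_rot: [[-0.997, -0.072, -0.0], [-0.072, 0.997, -0.001], [0.0, -0.001, -1.0]]
contact_force: [-0.4, -0.7, 0.2]
width: 0.0754
```

```bash
python3 look.py w23 wrist 0,0,560,420 1.4; python3 -c "
from h import *
im,i=load('w23');save(im,'w23c',(180,120,380,270),4)
shot('top','t23',(130,120,360,290),3.4)"
```

```text
t 28.75 pos [0.4728, 0.2905, 0.245] w 0.0754 F [-0.4, -0.7, 0.2] q [-1.32, 0.32, 0.89, 1.73, -0.26, 1.22, 1.28]
[[-0.997, -0.072, -0.0], [-0.072, 0.997, -0.001], [0.0, -0.001, -1.0]]
```

View pics/w23.png

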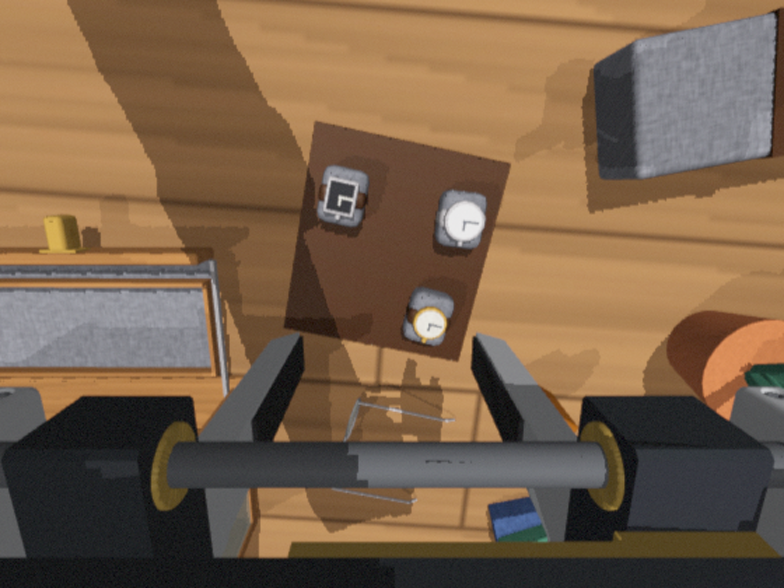

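View pics/t23.png

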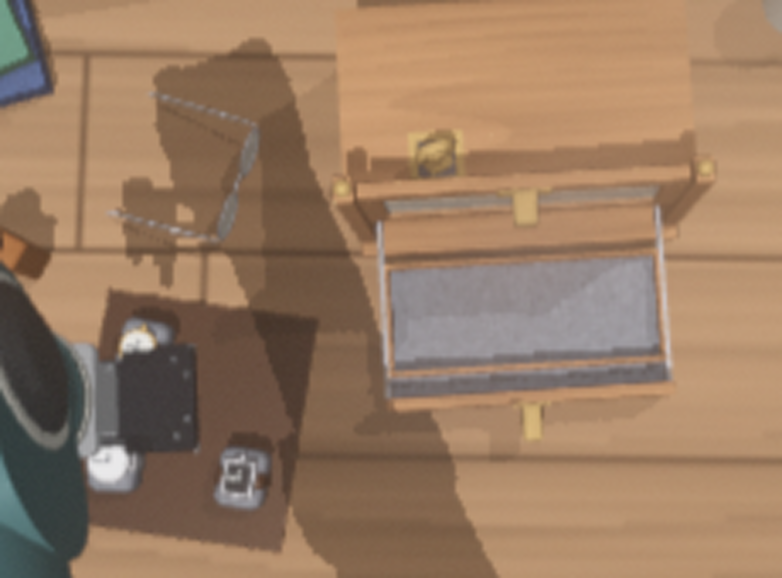

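View pics/w23c.png

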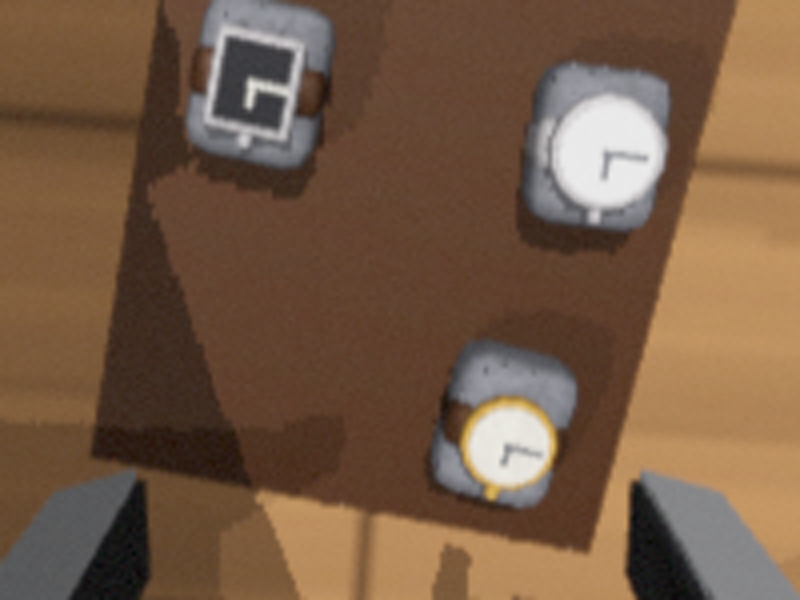

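```bash
cat > seg.py <<'E'
from tgt import *
def seg(im,i,box,top=.049,zc=.03):
    # cushions: low saturation or bright, inside box; returns hull minAreaRect cast at height
    x0,y0,x1,y1=box
    hsv=cv2.cvtColor(im,cv2.COLOR_BGR2HSV)
    b=im.astype(int)
    rb=b[:,:,2]-b[:,:,0]
    m=((rb<25)&(b.max(2)>70)).astype(np.uint8)
    mm=np.zeros_like(m);mm[y0:y1,x0:x1]=m[y0:y1,x0:x1]
    mm=cv2.morphologyEx(mm,cv2.MORPH_CLOSE,np.ones((7,7)));mm=cv2.morphologyEx(mm,cv2.MORPH_OPEN,np.ones((3,3)))
    cs,_=cv2.findContours(mm,cv2.RETR_EXTERNAL,cv2.CHAIN_APPROX_NONE)
    out=[]
    for c in cs:
        if cv2.contourArea(c)<300: continue
        pts=np.array([onz(i,u,v,zc)[:2] for u,v in c[:,0,:].astype(float)],np.float32)*1000
        (cx,cy),(w,h),a=cv2.minAreaRect(pts)
        if w<h: w,h,a=h,w,a-90
        a=(a+90)%180-90
        out.append((cx/1000,cy/1000,w,h,np.radians(a)))
    return out
E
python3 - <<'E'
from seg import *
im,i=load('w23')
for o_ in seg(im,i,(220,118,352,250)): print(np.round(o_,4))
c=lambda u,v:(180+u/4,120+v/4)
for n,u,v in (('w4',255,85),('w1',608,152),('w2',509,444)): print(n,np.round(onz(i,*c(u,v),.049),4))
t,ti=load('t23')
f=lambda u,v,z:onz(ti,130+u/3.4,120+v/3.4,z)
B=np.stack([x,y,zz],1)
for u,v,z in ((390,265,.0335),(655,252,.0335),(388,368,.0425),(664,354,.0425),(392,390,.0605),(672,378,.0605)): print(u,v,np.round(B.T@(f(u,v,z)-o)*1000,1))
wf=lambda u,v,z:onz(i,u/1.4,v/1.4,z)
for u,v,z in ((210,280,.0335),(205,372,.0335),(20,284,.0425),(20,372,.0335),(62,216,.054)): print('w',u,v,np.round(B.T@(wf(u,v,z)-o)*1000,1))
E
```

```text
[ 0.5302  0.3366 58.7268 46.2939 -0.2037]
[ 0.429   0.3587 54.3448 49.2679 -0.0609]
[ 0.4153  0.2431 54.5839 44.7665 -0.1523]
w4 [0.4164 0.2441 0.049 ]
w1 [0.4295 0.36   0.049 ]
w2 [0.5318 0.3375 0.049 ]
390 265 [-27.7 121.9  33.5]
655 252 [ -30.2 -124.4   33.5]
388 368 [-123.3  128.    42.5]
664 354 [-125.9 -124.6   42.5]
392 390 [-144.2  124.1   60.5]
672 378 [-148.9 -127.8   60.5]
w 210 280 [-132.5  132.9   33.5]
w 205 372 [-32.1 116.9  33.5]
w 20 284 [-130.4  -51.    42.5]
w 20 372 [-31.9 -80.1  33.5]
w 62 216 [-197.4   11.9   54. ]
```

Run:
```python
from seg import *
im,i=load('w23')
c=lambda u,v:(180+u/4,120+v/4)
def an(n,a,b,z):
    A=onz(i,*c(*a),z);Bb=onz(i,*c(*b),z);d=Bb-A;print(n,round(float(np.arctan2(d[1],d[0])),3),round(float(np.linalg.norm(d))*1000,1))
an('w4 L',(220,27),(208,125),.047);an('w4 R',(305,45),(288,143),.047)
an('w4 top',(220,27),(305,45),.047)
an('w1 crown',(608,152),(595,215),.047);an('w1 R',(669,85),(640,225),.03);an('w1 top',(548,66),(668,76),.035)
an('w2 crown',(509,444),(492,492),.047);an('w2 R',(577,380),(548,495),.035);an('w2 top',(465,345),(575,375),.035)
im2=im[118:245,220:352];b=im2.astype(int);m=((b[:,:,2]-b[:,:,0]<25)&(b.max(2)>70)).astype(np.uint8)*255
cv2.imwrite('pics/m23.png',cv2.resize(m,None,fx=5,fy=5))
s=readout.observe();print(np.round(s['position'],4))
for n,w in (('w1',[.4292,.3593]),('w2',[.531,.337]),('w4',[.416,.2437])):
    print(n,delta([*w,.10],down(np.pi/2-.15)))
```

```text
w4 L -0.089 31.3
w4 R -0.122 31.7
w4 top 1.439 27.7
w1 crown -0.089 21.0
w1 R -0.08 48.0
w1 top 1.562 40.1
w2 crown -0.229 18.7
w2 R -0.128 44.3
w2 top 1.37 40.6
[0.4731 0.2898 0.2454]
w1 ([38.9, 72.5, 145.3], [-0.001, -0.0, 0.22])
w2 ([-61.1, 43.1, 145.3], [-0.001, -0.0, 0.22])
w4 ([60.1, -41.9, 145.4], [-0.001, -0.0, 0.22])
```

View pics/m23.png

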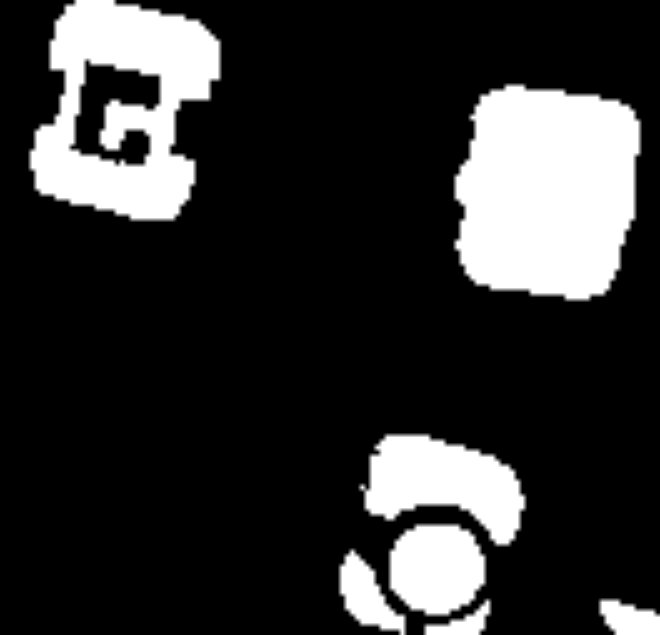

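>>> move_arm --rows '[30,-20,50,0,0,0.1,0.8,60,-42,100,0,0,0.19,0.8,60,-42,160,0,0,0.19,0.8,60,-42,180,0,0,0.19,0.8,60,-42,180,0,0,0.19,0.8,60,-42,180,0,0,0.19,0.8]'

```text
time: 29.6
position: [0.4169, 0.2446, 0.0665]
tcp_rot: [[-0.993, 0.119, 0.001], [0.119, 0.993, 0.0], [-0.001, 0.001, -1.0]]
contact_force: [0.4, 0.0, 0.2]
width: 0.0751
```

```bash
cat > wl.py <<'E'
from seg import *
import sys
n=sys.argv[1];w=list(map(float,sys.argv[2:5]))
s=st();im,i=shot('wrist',n,(180,150,380,300),4)
q=proj(i,[w[0],w[1],.049]);print('dial pred',(q[0]-180)*4,(q[1]-150)*4)
print(delta([w[0],w[1],-.011],down(np.pi/2+w[2])))
E
python3 wl.py w24 .416 .2437 -.12
```

```text
t 29.6 pos [0.4169, 0.2446, 0.0665] w 0.0751 F [0.4, 0.0, 0.2] q [-1.28, 0.42, 0.83, 2.08, -0.43, 0.81, 1.26]
[[-0.993, 0.119, 0.001], [0.119, 0.993, 0.0], [-0.001, 0.001, -1.0]]
dial pred 380.76664485808396 312.98266485781573
([0.8, -1.4, 77.6], [0.001, 0.001, 0.001])
```

View pics/w24.png

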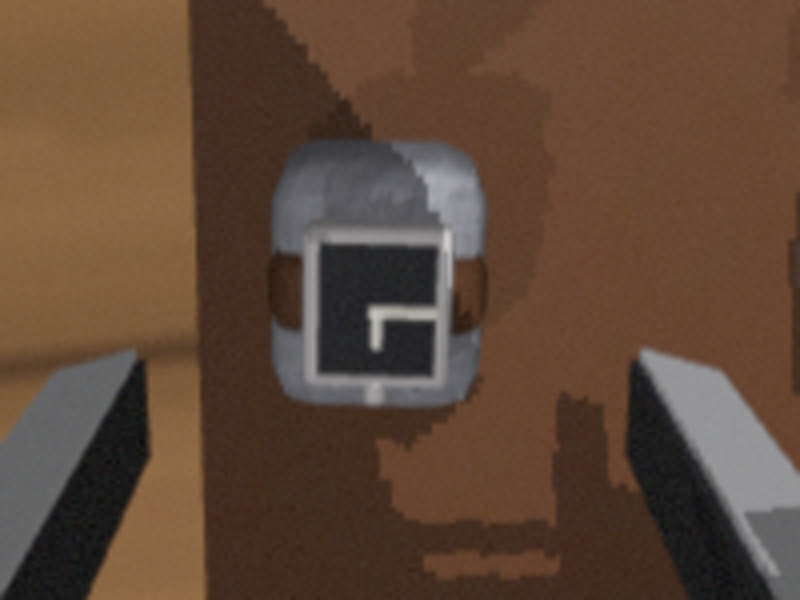

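>>> move_arm --rows '[2,-1.5,40,0,0,0,0.8,2,-1.5,65,0,0,0,0.8,2,-1.5,77,0,0,0,0.8,2,-1.5,77,0,0,0,0.7,2,-1.5,77,0,0,0,0.2,2,-1.5,77,0,0,0,0.2,2,-1.5,77,0,0,0,0.2,2,-1.5,77,0,0,0,0.2,2,-1.5,70,0,0,0,0.2,2,-1.5,50,0,0,0,0.2,2,-1.5,0,0,0,0,0.2,2,-1.5,-20,0,0,0,0.2]'

```text
time: 31.15
position: [0.4146, 0.2437, 0.0877]
tcp_rot: [[-0.993, 0.118, 0.002], [0.118, 0.993, 0.001], [-0.001, 0.001, -1.0]]
contact_force: [-1.0, -0.3, -2.6]
width: 0.0436
```

```bash
python3 -c "
from tgt import *
s=st();im,i=shot('wrist','w25',(180,150,380,300),4)
for yy in (.082,0,-.082): print(delta(C(-.080,yy,.12),tilt(0)),delta(C(-.080,yy,.006),tilt(0)))
print(C(-.08,.082,0))
"
```

```text
t 31.15 pos [0.4146, 0.2437, 0.0877] w 0.0436 F [-1.0, -0.3, -2.6] q [-1.32, 0.39, 0.87, 2.07, -0.39, 0.85, 1.23]
[[-0.993, 0.118, 0.002], [0.118, 0.993, 0.001], [-0.001, 0.001, -1.0]]
([-167.7, -157.7, -31.0], [0.002, 0.002, -0.189]) ([-167.4, -158.0, 83.0], [0.002, 0.002, -0.189])
([-183.1, -238.3, -31.2], [0.002, 0.002, -0.189]) ([-182.9, -238.5, 82.8], [0.002, 0.002, -0.189])
([-198.6, -318.8, -31.3], [0.002, 0.002, -0.189]) ([-198.3, -319.1, 82.7], [0.002, 0.002, -0.189])
[0.56298445 0.06761818 0.        ]
```

View pics/w25.png

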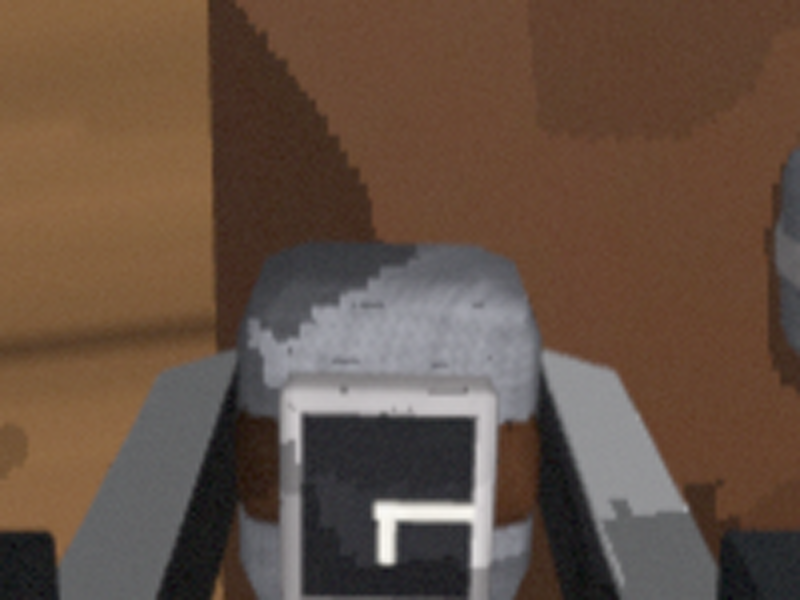

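>>> move_arm --rows '[-20,-40,-15,0,0,0,0.2,-45,-80,-25,0,0,-0.05,0.2,-75,-130,-25,0,0,-0.1,0.2,-105,-180,-25,0,0,-0.189,0.2,-135,-230,-25,0,0,-0.189,0.2,-165,-280,-25,0,0,-0.189,0.2,-198,-319,-25,0,0,-0.189,0.2,-198,-319,-5,0,0,-0.189,0.2,-198,-319,30,0,0,-0.189,0.2,-198,-319,50,0,0,-0.189,0.2,-198,-319,50,0,0,-0.189,0.2,-198,-319,50,0,0,-0.189,0.2]'

```text
time: 32.7
position: [0.5735, -0.0966, 0.0365]
tcp_rot: [[-0.997, -0.071, 0.001], [-0.071, 0.997, -0.001], [-0.001, -0.001, -1.0]]
contact_force: [-0.1, -1.1, -1.5]
width: 0.0433
```

```bash
python3 -c "
from tgt import *
s=st();im,i=shot('wrist','w26')
print(delta(C(-.080,-.082,.006),tilt(0)))
for X in (C(-.126,.124,.0335),C(-.126,-.124,.0425),C(-.03,-.124,.0335)): print(proj(i,X))
"
```

```text
t 32.7 pos [0.5735, -0.0966, 0.0365] w 0.0433 F [-0.1, -1.1, -1.5] q [-0.44, 0.63, 0.75, 1.85, -0.55, 0.87, 2.22]
[[-0.997, -0.071, 0.001], [-0.071, 0.997, -0.001], [-0.001, -0.001, -1.0]]
([-1.0, 0.6, 30.7], [-0.001, 0.001, 0.0])
[575.3099081528383, 174.12524802860636]
[213.7952036799113, 176.10763005200917]
[222.6857040243427, 298.0461817753371]
```

View pics/w26.png

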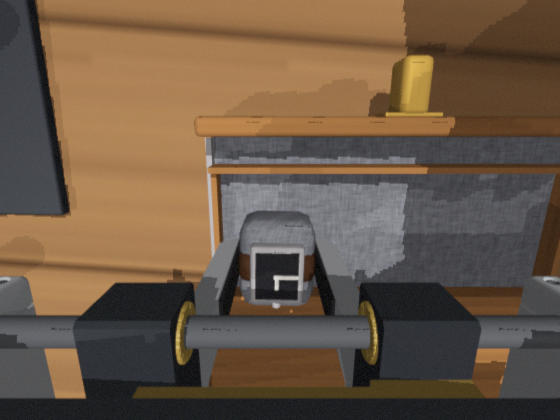

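>>> move_arm --rows '[-1,0.5,15,0,0,0,0.2,-1,0.5,26,0,0,0,0.2,-1,0.5,30.5,0,0,0,0.2,-1,0.5,30.5,0,0,0,0.2,-1,0.5,30.5,0,0,0,0.62,-1,0.5,30.5,0,0,0,0.62,-1,0.5,30.5,0,0,0,0.62,-1,0.5,20,0,0,0,0.62,-1,0.5,-10,0,0,0,0.62,-1,0.5,-50,0,0,0,0.62,-1,0.5,-100,0,0,0,0.62,-1,0.5,-110,0,0,0,0.8]'

```text
time: 34.25
position: [0.5753, -0.0965, 0.1491]
tcp_rot: [[-0.997, -0.071, 0.005], [-0.071, 0.998, -0.0], [-0.005, -0.001, -1.0]]
contact_force: [1.1, -0.3, -0.5]
width: 0.0651
```

```bash
python3 -c "
from tgt import *
s=st();im,i=shot('wrist','w27',(100,80,460,350),2.2)
shot('top','t27',(130,120,360,290),3.4)
print(delta([.4292,.3593,.14],down(np.pi/2-.06)))
"
```

```text
t 34.25 pos [0.5753, -0.0965, 0.1491] w 0.0651 F [1.1, -0.3, -0.5] q [-0.53, 0.49, 0.86, 1.77, -0.42, 1.07, 2.12]
[[-0.997, -0.071, 0.005], [-0.071, 0.998, -0.0], [-0.005, -0.001, -1.0]]
([112.6, 464.4, 6.4], [-0.0, 0.002, 0.131])
```

View pics/w27.png

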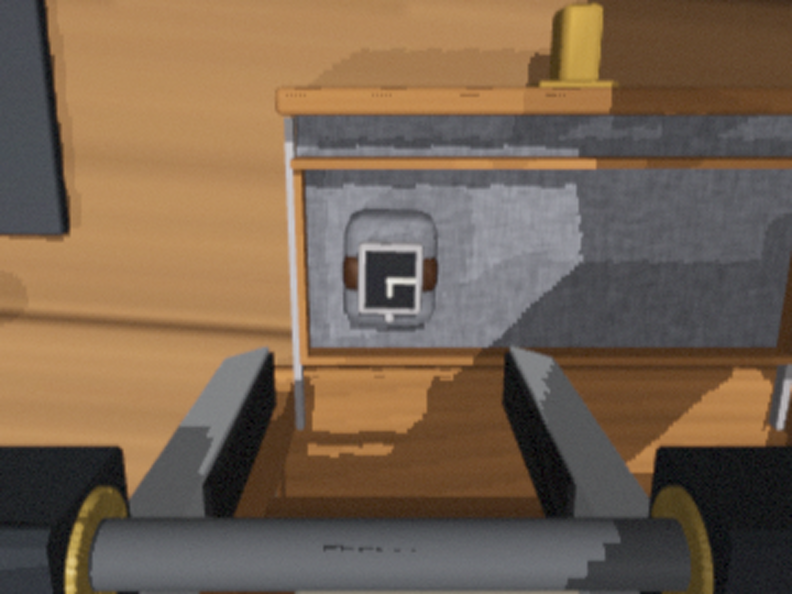

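View pics/t27.png

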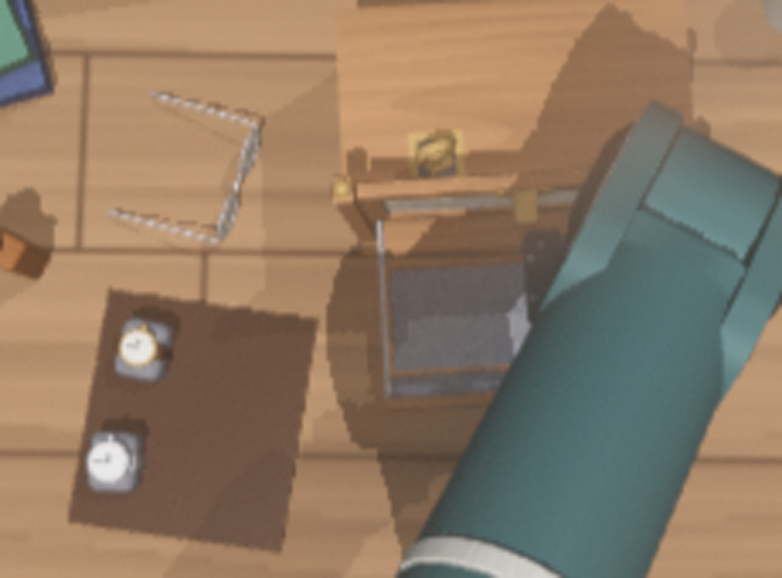

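>>> move_arm --rows '[15,60,-10,0,0,0.03,0.8,30,120,-10,0,0,0.06,0.8,45,180,-10,0,0,0.1,0.8,60,240,0,0,0,0.131,0.8,80,300,0,0,0,0.131,0.8,95,360,10,0,0,0.131,0.8,105,420,30,0,0,0.131,0.8,113,464,50,0,0,0.131,0.8,113,464,80,0,0,0.131,0.8,113,464,80,0,0,0.131,0.8,113,464,80,0,0,0.131,0.8]'

```text
time: 35.72
position: [0.4289, 0.358, 0.0658]
tcp_rot: [[-0.998, 0.061, 0.0], [0.061, 0.998, -0.001], [-0.0, -0.001, -1.0]]
contact_force: [-0.2, -0.4, 0.6]
width: 0.0751
```

```bash
python3 wl.py w28 .4292 .3593 -.06
```

```text
t 35.73 pos [0.4289, 0.358, 0.0658] w 0.0751 F [-0.2, -0.4, 0.6] q [-1.34, 0.55, 0.77, 1.9, -0.49, 0.89, 1.18]
[[-0.998, 0.061, 0.0], [0.061, 0.998, -0.001], [-0.0, -0.001, -1.0]]
dial pred 392.80468356088977 318.83566488016425
([-0.0, 1.0, 77.2], [-0.0, 0.001, -0.001])
```

View pics/w28.png

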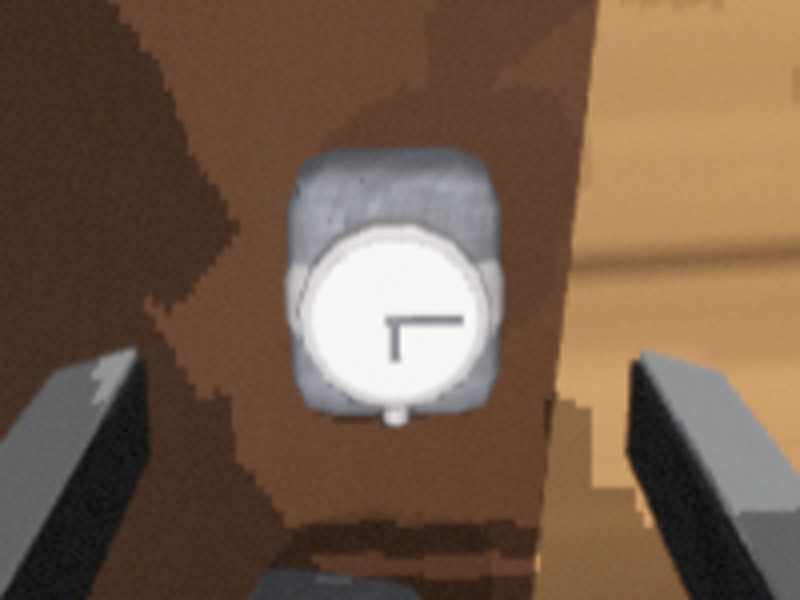

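>>> move_arm --rows '[1,1,40,0,0,0,0.8,1,1,65,0,0,0,0.8,1,1,77,0,0,0,0.8,1,1,77,0,0,0,0.7,1,1,77,0,0,0,0.2,1,1,77,0,0,0,0.2,1,1,77,0,0,0,0.2,1,1,77,0,0,0,0.2,1,1,70,0,0,0,0.2,1,1,40,0,0,0,0.2,1,1,-10,0,0,0,0.2,1,1,-40,0,0,0,0.2]'

```text
time: 37.28
position: [0.4279, 0.36, 0.1077]
tcp_rot: [[-0.998, 0.06, 0.001], [0.06, 0.998, 0.001], [-0.001, 0.001, -1.0]]
contact_force: [0.7, -0.1, -1.5]
width: 0.0436
```

```bash
python3 -c "
from tgt import *
s=st()
print(delta(C(-.081,.002,.006),tilt(0)))
"
```

```text
t 37.27 pos [0.4279, 0.36, 0.1077] w 0.0436 F [0.7, -0.1, -1.5] q [-1.39, 0.49, 0.82, 1.87, -0.44, 0.97, 1.14]
[[-0.998, 0.06, 0.001], [0.06, 0.998, 0.001], [-0.001, 0.001, -1.0]]
([-161.9, -363.1, 101.7], [0.001, 0.001, -0.131])
```

>>> move_arm --rows '[-25,-55,-10,0,0,-0.05,0.2,-50,-110,-10,0,0,-0.1,0.2,-75,-165,-10,0,0,-0.131,0.2,-100,-220,-10,0,0,-0.131,0.2,-125,-275,-10,0,0,-0.131,0.2,-150,-330,-5,0,0,-0.131,0.2,-162,-363,0,0,0,-0.131,0.2,-162,-363,35,0,0,-0.131,0.2,-162,-363,70,0,0,-0.131,0.2,-162,-363,75,0,0,-0.131,0.2,-162,-363,75,0,0,-0.131,0.2,-162,-363,75,0,0,-0.131,0.2]'

```text
time: 38.78
position: [0.5682, -0.0122, 0.032]
tcp_rot: [[-0.997, -0.071, 0.002], [-0.071, 0.997, -0.0], [-0.002, -0.001, -1.0]]
contact_force: [0.3, -0.4, -1.3]
width: 0.0439
```

```bash
python3 -c "
from tgt import *
s=st()
print(delta(C(-.081,.002,.0055),tilt(0)))
im,i=shot('wrist','w29',(100,80,460,350),2.2)
"
```

```text
t 38.77 pos [0.5682, -0.0122, 0.032] w 0.0439 F [0.3, -0.4, -1.3] q [-0.59, 0.61, 0.74, 1.89, -0.54, 0.85, 2.07]
[[-0.997, -0.071, 0.002], [-0.071, 0.997, -0.0], [-0.002, -0.001, -1.0]]
([0.6, -0.0, 26.5], [-0.001, 0.002, 0.0])
```

View pics/w29.png

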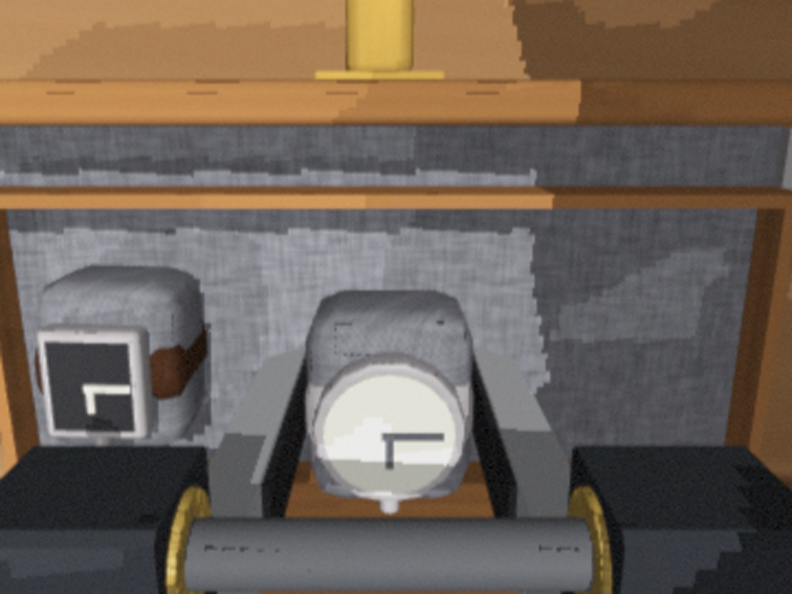

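>>> move_arm --rows '[1,0,15,0,0,0,0.2,1,0,24,0,0,0,0.2,1,0,27,0,0,0,0.2,1,0,27,0,0,0,0.2,1,0,27,0,0,0,0.64,1,0,27,0,0,0,0.64,1,0,27,0,0,0,0.64,1,0,15,0,0,0,0.64,1,0,-15,0,0,0,0.64,1,0,-60,0,0,0,0.64,1,0,-100,0,0,0,0.64,1,0,-110,0,0,0,0.8]'

```text
time: 40.33
position: [0.5674, -0.0124, 0.1434]
tcp_rot: [[-0.997, -0.071, 0.004], [-0.071, 0.998, 0.0], [-0.004, -0.0, -1.0]]
contact_force: [-0.2, -0.2, -0.4]
width: 0.067
```

```bash
python3 -c "
from tgt import *
s=st();im,i=shot('wrist','w30',(100,80,460,350),2.2)
shot('top','t30',(130,120,360,290),3.4)
print(delta([.531,.337,.065],down(np.pi/2-.2)))
"
```

```text
t 40.33 pos [0.5674, -0.0124, 0.1434] w 0.067 F [-0.2, -0.2, -0.4] q [-0.69, 0.47, 0.86, 1.82, -0.41, 1.04, 1.97]
[[-0.997, -0.071, 0.004], [-0.071, 0.998, 0.0], [-0.004, -0.0, -1.0]]
([11.0, 350.8, 76.6], [0.0, 0.002, 0.271])
```

View pics/w30.png

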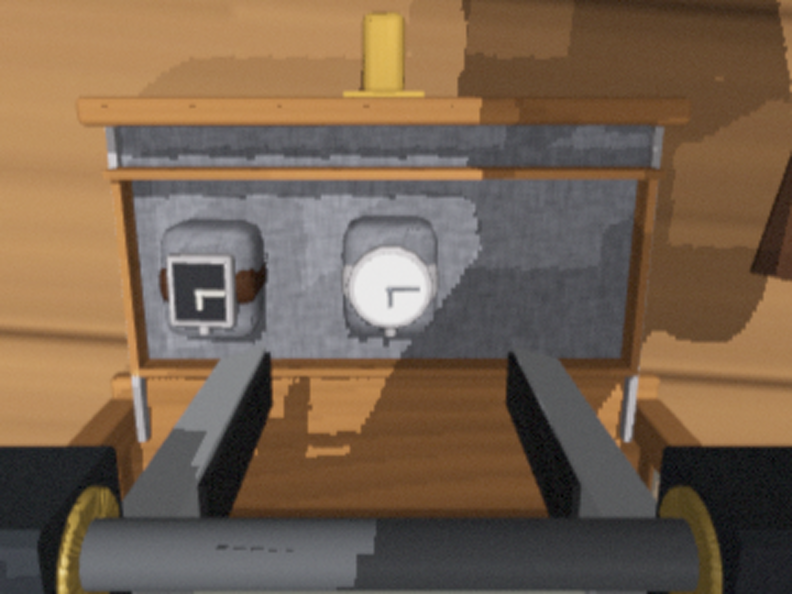

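View pics/t30.png

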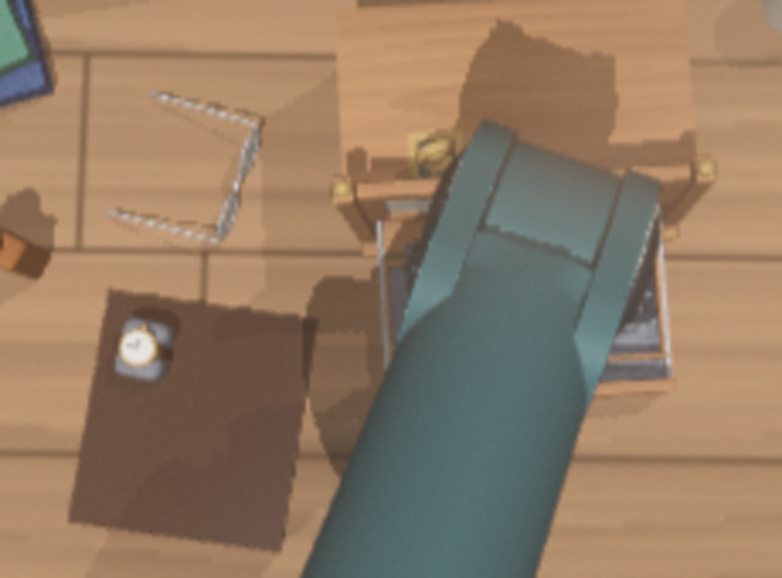

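>>> move_arm --rows '[3,55,-5,0,0,0.08,0.8,5,115,-5,0,0,0.16,0.8,7,175,-5,0,0,0.23,0.8,9,235,0,0,0,0.271,0.8,11,295,10,0,0,0.271,0.8,11,351,30,0,0,0.271,0.8,11,351,60,0,0,0.271,0.8,11,351,77,0,0,0.271,0.8,11,351,77,0,0,0.271,0.8,11,351,77,0,0,0.271,0.8]'

```text
time: 41.68
position: [0.5312, 0.3364, 0.0643]
tcp_rot: [[-0.98, 0.2, 0.001], [0.2, 0.98, -0.0], [-0.001, 0.0, -1.0]]
contact_force: [-1.4, -0.3, 0.4]
width: 0.0752
```

```bash
python3 wl.py w31 .531 .337 -.2
```

```text
t 41.67 pos [0.5312, 0.3364, 0.0643] w 0.0752 F [-1.4, -0.3, 0.4] q [-1.17, 0.68, 0.79, 1.72, -0.57, 0.99, 1.21]
[[-0.98, 0.2, 0.001], [0.2, 0.98, -0.0], [-0.001, 0.0, -1.0]]
dial pred 388.95712786025865 318.6700319686363
([0.4, 0.2, 75.4], [0.0, 0.001, -0.001])
```

View pics/w31.png

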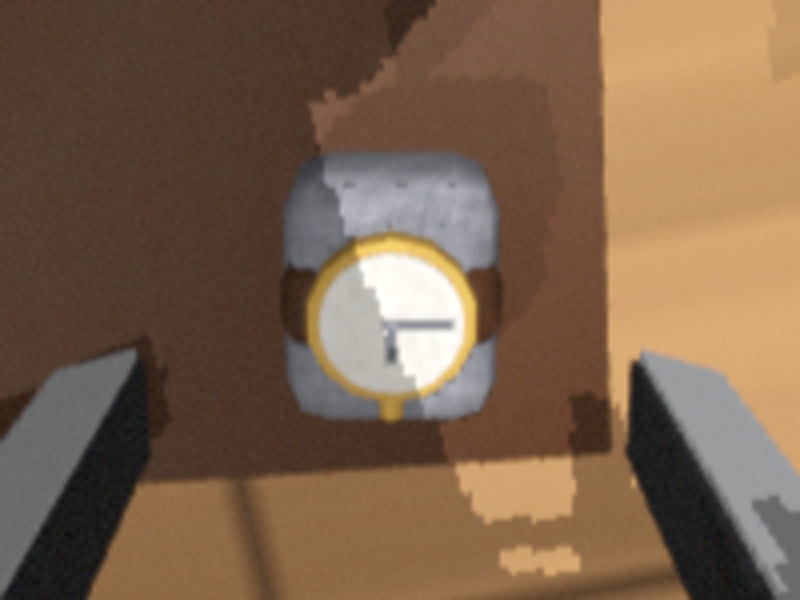

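>>> move_arm --rows '[0.5,0.5,40,0,0,0,0.8,0.5,0.5,65,0,0,0,0.8,0.5,0.5,75,0,0,0,0.8,0.5,0.5,75,0,0,0,0.7,0.5,0.5,75,0,0,0,0.2,0.5,0.5,75,0,0,0,0.2,0.5,0.5,75,0,0,0,0.2,0.5,0.5,75,0,0,0,0.2,0.5,0.5,70,0,0,0,0.2,0.5,0.5,40,0,0,0,0.2,0.5,0.5,-10,0,0,0,0.2,0.5,0.5,-40,0,0,0,0.2]'

```text
time: 43.22
position: [0.5306, 0.3377, 0.1058]
tcp_rot: [[-0.98, 0.199, 0.001], [0.199, 0.98, 0.0], [-0.001, 0.001, -1.0]]
contact_force: [0.2, -0.9, -1.7]
width: 0.0435
```

```bash
python3 -c "
from tgt import *
s=st()
print(delta(C(-.081,.082,.006),tilt(0)))
"
```

```text
t 43.23 pos [0.5306, 0.3377, 0.1058] w 0.0435 F [0.2, -0.9, -1.7] q [-1.2, 0.63, 0.83, 1.69, -0.53, 1.05, 1.18]
[[-0.98, 0.199, 0.001], [0.199, 0.98, 0.0], [-0.001, 0.001, -1.0]]
([-84.4, -258.5, 99.7], [0.0, 0.001, -0.271])
```

>>> move_arm --rows '[-5,-40,-10,0,0,-0.08,0.2,-15,-90,-10,0,0,-0.16,0.2,-30,-145,-10,0,0,-0.23,0.2,-55,-200,-10,0,0,-0.271,0.2,-84,-258,-5,0,0,-0.271,0.2,-84,-258,20,0,0,-0.271,0.2,-84,-258,60,0,0,-0.271,0.2,-84,-258,75,0,0,-0.271,0.2,-84,-258,75,0,0,-0.271,0.2,-84,-258,75,0,0,-0.271,0.2]'

```text
time: 44.48
position: [0.5619, 0.0682, 0.0298]
tcp_rot: [[-0.997, -0.071, 0.002], [-0.071, 0.997, -0.0], [-0.002, -0.0, -1.0]]
contact_force: [0.6, 1.2, -1.4]
width: 0.0436
```

```bash
python3 -c "
from tgt import *
s=st()
print(delta(C(-.081,.082,.0055),tilt(0)))
im,i=shot('wrist','w32',(100,80,460,350),2.2)
"
```

```text
t 44.48 pos [0.5619, 0.0682, 0.0298] w 0.0436 F [0.6, 1.2, -1.4] q [-0.73, 0.61, 0.73, 1.9, -0.54, 0.84, 1.93]
[[-0.997, -0.071, 0.002], [-0.071, 0.997, -0.0], [-0.002, -0.0, -1.0]]
([0.0, -0.7, 24.3], [-0.0, 0.002, 0.0])
```

View pics/w32.png

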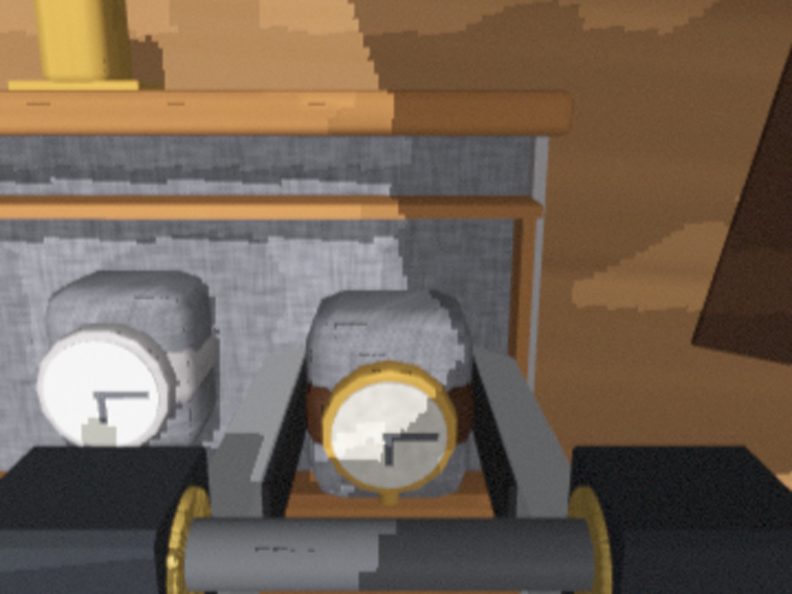

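>>> move_arm --rows '[0,-0.5,15,0,0,0,0.2,0,-0.5,22,0,0,0,0.2,0,-0.5,25,0,0,0,0.2,0,-0.5,25,0,0,0,0.2,0,-0.5,25,0,0,0,0.62,0,-0.5,25,0,0,0,0.62,0,-0.5,25,0,0,0,0.62,0,-0.5,15,0,0,0,0.62,0,-0.5,-15,0,0,0,0.62,0,-0.5,-60,0,0,0,0.62,0,-0.5,-110,0,0,0,0.62,0,-0.5,-120,0,0,0,0.62]'

```text
time: 46.02
position: [0.5625, 0.0676, 0.1519]
tcp_rot: [[-0.997, -0.071, 0.004], [-0.071, 0.998, 0.001], [-0.004, 0.001, -1.0]]
contact_force: [-1.1, 0.4, 0.7]
width: 0.0579
```

```bash
python3 -c "
from tgt import *
s=st();im,i=shot('wrist','w33',(100,80,460,350),2.2)
shot('scene','s33',(170,120,370,340),2.7)
Rt=tilt(.28);T=C(-.1755,0,.006)
print(delta(T-.09*Rt[:,2],Rt),delta(T,Rt))
"
```

```text
t 46.02 pos [0.5625, 0.0676, 0.1519] w 0.0579 F [-1.1, 0.4, 0.7] q [-0.84, 0.45, 0.86, 1.81, -0.39, 1.05, 1.82]
[[-0.997, -0.071, 0.004], [-0.071, 0.998, 0.001], [-0.004, 0.001, -1.0]]
([119.1, -82.3, 56.9], [0.0, -0.278, 0.0]) ([94.4, -82.4, 143.4], [0.0, -0.278, 0.0])
```

View pics/w33.png

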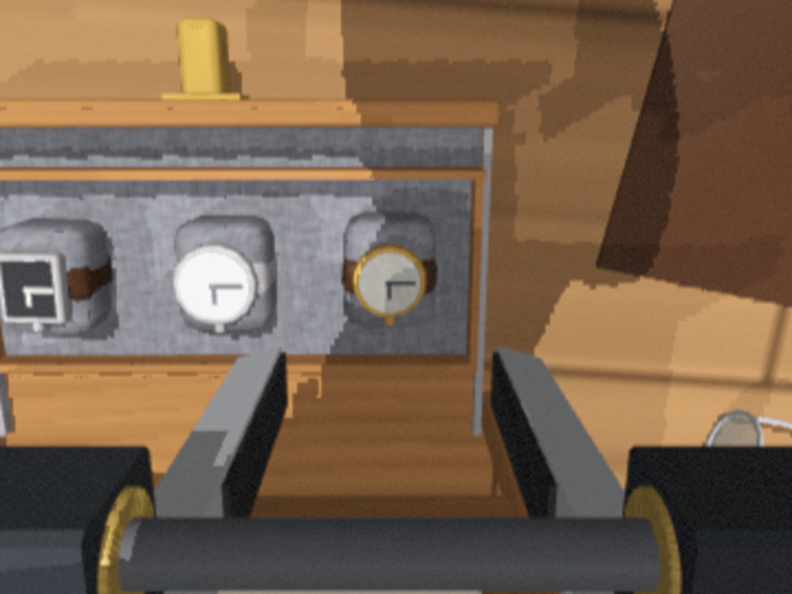

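View pics/s33.png

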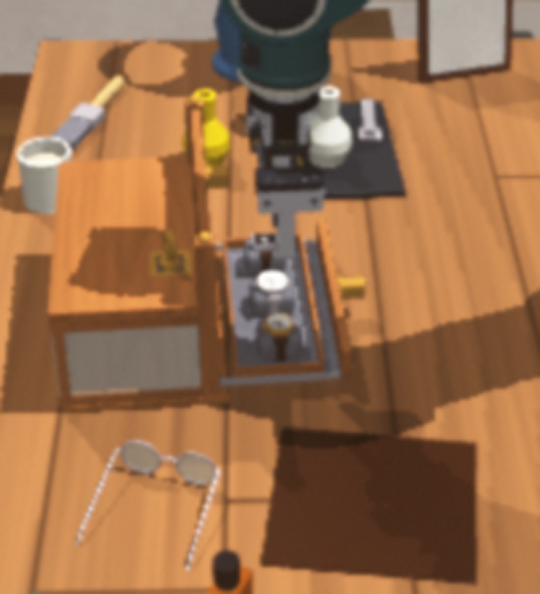

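>>> move_arm --rows '[40,-20,0,0,-0.05,0,0.5,80,-50,0,0,-0.12,0,0.45,119,-82,10,0,-0.2,0,0.45,119,-82,40,0,-0.278,0,0.45,119,-82,57,0,-0.278,0,0.45,119,-82,57,0,-0.278,0,0.45,119,-82,57,0,-0.278,0,0.45]'

```text
time: 47.0
position: [0.4485, -0.0231, 0.0918]
tcp_rot: [[-0.959, -0.071, 0.273], [-0.068, 0.998, 0.018], [-0.274, -0.002, -0.962]]
contact_force: [0.3, -0.4, 0.0]
width: 0.042
```

```bash
python3 -c "
from tgt import *
s=st();im,i=shot('wrist','w34',(160,150,400,330),3.3)
Rt=tilt(.28);T=C(-.1755,0,.006)
print(delta(T,Rt))
q=proj(i,C(-.198,0,.054));print((q[0]-160)*3.3,(q[1]-150)*3.3)
"
```

```text
t 47.0 pos [0.4485, -0.0231, 0.0918] w 0.042 F [0.3, -0.4, 0.0] q [-0.99, 0.1, 1.05, 2.36, -0.26, 0.46, 1.9]
[[-0.959, -0.071, 0.273], [-0.068, 0.998, 0.018], [-0.274, -0.002, -0.962]]
([-0.4, 0.2, 89.5], [-0.001, -0.002, 0.0])
385.46499250981395 206.8862106448046
```

View pics/w34.png

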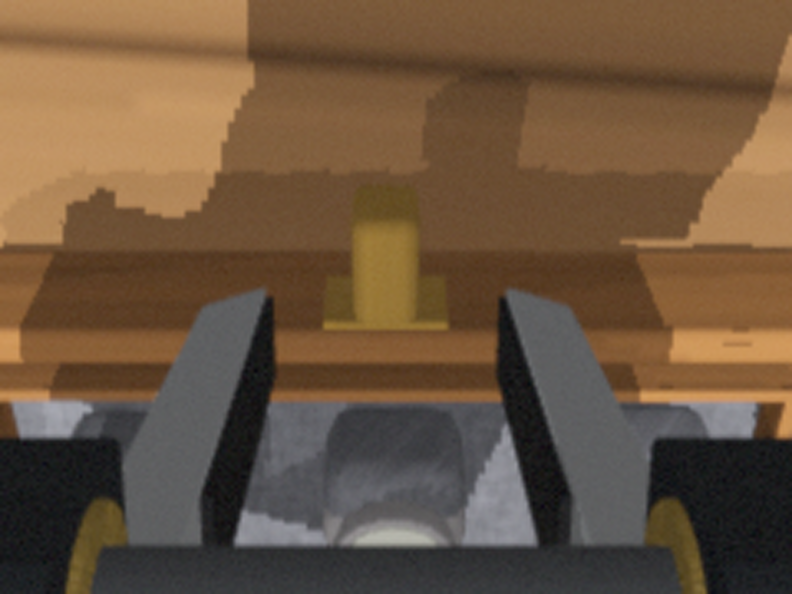

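>>> move_arm --rows '[0,0,40,0,0,0,0.45,0,0,75,0,0,0,0.45,0,0,89,0,0,0,0.45,0,0,89,0,0,0,0.4,0,0,89,0,0,0,0,0,0,89,0,0,0,0,0,0,89,0,0,0,0,0,0,89,0,0,0,0]'

```text
time: 48.05
position: [0.4736, -0.0215, 0.0072]
tcp_rot: [[-0.958, -0.07, 0.276], [-0.068, 0.998, 0.018], [-0.277, -0.002, -0.961]]
contact_force: [-0.7, -6.7, 6.5]
width: 0.0176
```

```bash
python3 -c "
from tgt import *
s=st()
B=np.stack([x,y,zz],1)
R=np.array(s['tcp_rot']);print(np.round(B.T@(np.array(s['position'])-o)*1000,1),R.T@(.15*x)*1000)
"
```

```text
t 48.05 pos [0.4736, -0.0215, 0.0072] w 0.0176 F [-0.7, -6.7, 6.5] q [-0.56, 0.36, 0.63, 2.36, -0.87, 0.3, 2.46]
[[-0.958, -0.07, 0.276], [-0.068, 0.998, 0.018], [-0.277, -0.002, -0.961]]
[-175.4   -0.5    7.2] [-1.44127981e+02  7.57609615e-02  4.15586253e+01]
```

>>> move_arm --rows '[-8,0,2.3,0,0,0,0,-22,0,6.3,0,0,0,0,-36,0,10.4,0,0,0,0,-52,0,15,0,0,0,0,-68,0,19.6,0,0,0,0,-84,0,24.2,0,0,0,0,-100,0,28.8,0,0,0,0,-116,0,33.5,0,0,0,0,-130,0,37.5,0,0,0,0,-140,0,40.4,0,0,0,0,-145.5,0,42,0,0,0,0,-145.5,0,42,0,0,0,0]'

```text
time: 49.55
position: [0.6226, -0.0109, 0.0065]
tcp_rot: [[-0.959, -0.071, 0.273], [-0.068, 0.998, 0.018], [-0.273, -0.001, -0.962]]
contact_force: [-16.0, -6.2, 16.5]
width: 0.018
```

>>> move_arm --rows '[0,0,0,0,0,0,0,0,0,0,0,0,0,0]'

```text
time: 49.8
position: [0.6226, -0.0109, 0.0065]
tcp_rot: [[-0.959, -0.071, 0.273], [-0.068, 0.998, 0.018], [-0.274, -0.001, -0.962]]
contact_force: [-15.5, -5.5, 14.2]
width: 0.0177
```

```bash
python3 -c "
from tgt import *
s=st()
B=np.stack([x,y,zz],1)
R=np.array(s['tcp_rot']);print(np.round(B.T@(np.array(s['position'])-o)*1000,1))
shot('scene','s35',(170,120,370,340),2.7)
"
```

```text
t 49.8 pos [0.6226, -0.0109, 0.0065] w 0.0177 F [-15.5, -5.5, 14.2] q [-0.55, 0.59, 0.66, 2.01, -0.84, 0.49, 2.34]
[[-0.959, -0.071, 0.273], [-0.068, 0.998, 0.018], [-0.274, -0.001, -0.962]]
[-26.1  -0.6   6.5]
```

View pics/s35.png

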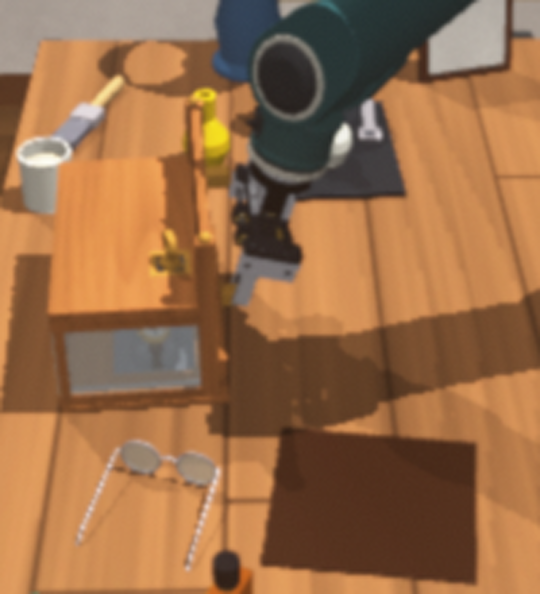

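>>> move_arm --rows '[0,0,0,0,0,0,0.45,0,0,0,0,0,0,0.45,0,0,0,0,0,0,0.45,0,0,-20,0,0,0,0.45,0,0,-60,0,0,0,0.45,10,0,-110,0,0,0,0.45,20,0,-160,0,0.1,0,0.45,20,0,-215,0,0.2,0,0.45,20,0,-270,0,0.28,0,0.45,20,0,-270,0,0.28,0,0.45,20,0,-270,0,0.28,0,0.45]'

```text
time: 51.22
position: [0.5304, -0.0165, 0.2591]
tcp_rot: [[-0.997, -0.071, -0.002], [-0.071, 0.997, -0.001], [0.002, -0.0, -1.0]]
contact_force: [-0.4, 0.3, -0.3]
width: 0.0422
```

```bash
python3 -c "
from tgt import *
s=st()
print(delta(C(-.0142,.0003,.25),tilt(0)),delta(C(-.0142,.0003,.1804),tilt(0)))
im,i=shot('wrist','w36',(60,100,500,400),1.8)
"
```

```text
t 51.23 pos [0.5304, -0.0165, 0.2591] w 0.0422 F [-0.4, 0.3, -0.3] q [-0.93, 0.31, 1.12, 1.77, -0.29, 1.25, 1.9]
[[-0.997, -0.071, -0.002], [-0.071, 0.997, -0.001], [0.002, -0.0, -1.0]]
([-104.2, -0.1, 8.9], [-0.0, -0.002, 0.0]) ([-104.4, -0.1, 78.5], [-0.0, -0.002, 0.0])
```

View pics/w36.png

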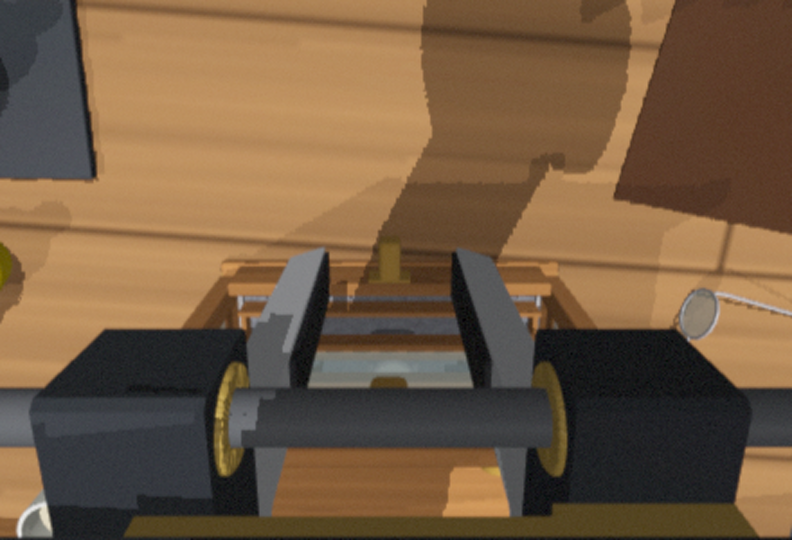

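>>> move_arm --rows '[-50,0,0,0,0,0,0.45,-104,0,5,0,0,0,0.45,-104,0,40,0,0,0,0.45,-104,0,65,0,0,0,0.45,-104,0,78,0,0,0,0.45,-104,0,78,0,0,0,0.45,-104,0,78,0,0,0,0.2,-104,0,78,0,0,0,0,-104,0,78,0,0,0,0,-104,0,78,0,0,0,0]'

```text
time: 52.52
position: [0.6345, -0.01, 0.182]
tcp_rot: [[-0.998, -0.07, -0.001], [-0.07, 0.998, -0.001], [0.001, -0.001, -1.0]]
contact_force: [1.5, -4.2, 2.1]
width: 0.0197
```

```bash
python3 -c "
from tgt import *
s=st()
im,i=shot('wrist','w37',(60,100,500,400),1.8)
"
```

```text
t 52.52 pos [0.6345, -0.01, 0.182] w 0.0197 F [1.5, -4.2, 2.1] q [-0.69, 0.6, 0.96, 1.6, -0.52, 1.21, 2.02]
[[-0.998, -0.07, -0.001], [-0.07, 0.998, -0.001], [0.001, -0.001, -1.0]]
```

View pics/w37.png

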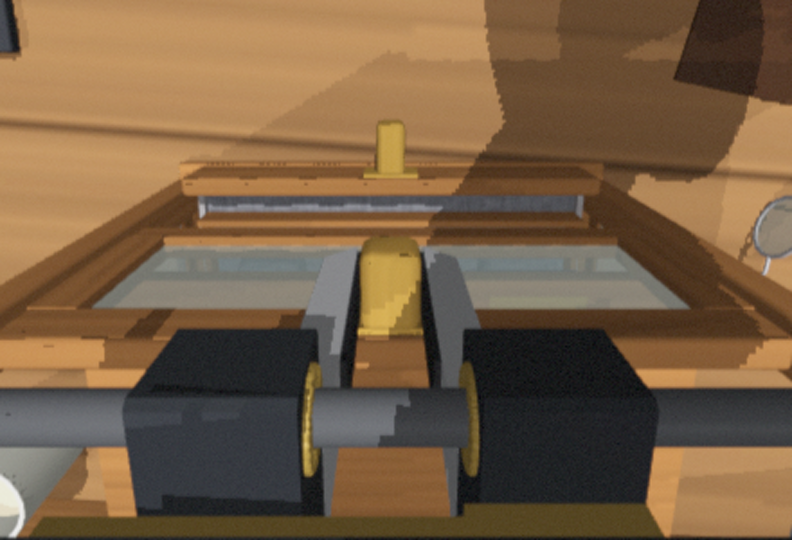

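>>> move_arm --rows '[0,0,4,0,0,0,0,0,0,12,0,0,0,0,0,0,20,0,0,0,0,0,0,28,0,0,0,0,0,0,36,0,0,0,0,0,0,45,0,0,0,0,0,0,54,0,0,0,0,0,0,63,0,0,0,0,0,0,71,0,0,0,0,0,0,78,0,0,0,0,0,0,82,0,0,0,0,0,0,82,0,0,0,0]'

```text
time: 54.08
position: [0.6352, -0.0099, 0.1012]
tcp_rot: [[-0.998, -0.071, 0.001], [-0.071, 0.998, -0.001], [-0.001, -0.001, -1.0]]
contact_force: [-3.4, -2.5, 23.8]
width: 0.0198
```

```bash
python3 -c "
from tgt import *
s=st()
im,i=shot('scene','s38',(170,120,370,340),2.7)
"
```

```text
t 54.08 pos [0.6352, -0.0099, 0.1012] w 0.0198 F [-3.4, -2.5, 23.8] q [-0.65, 0.68, 0.9, 1.68, -0.59, 1.08, 2.08]
[[-0.998, -0.071, 0.001], [-0.071, 0.998, -0.001], [-0.001, -0.001, -1.0]]
```

View pics/s38.png

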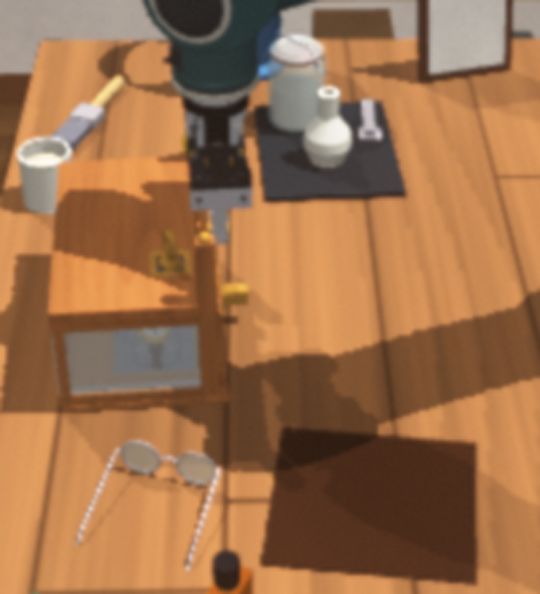

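>>> move_arm --rows '[0,0,-1,0,0,0,0.4,0,0,-1,0,0,0,0.45,0,0,-1,0,0,0,0.45,0,0,-1,0,0,0,0.45,0,0,-30,0,0,0,0.45,0,0,-80,0,0,0,0.45,0,0,-130,0,0,0,0.45,0,0,-130,0,0,0,0.45,0,0,-130,0,0,0,0.45]'

```text
time: 55.25
position: [0.634, -0.0091, 0.2287]
tcp_rot: [[-0.997, -0.071, -0.003], [-0.071, 0.997, -0.0], [0.003, -0.0, -1.0]]
contact_force: [-0.2, 0.4, 0.2]
width: 0.0418
```

```bash
python3 -c "
from tgt import *
s=st()
print(delta([.6893,.0637,.225],down(np.pi/2-1.2385)))
im,i=shot('wrist','w39',(60,100,500,400),1.8)
"
```

```text
t 55.25 pos [0.634, -0.0091, 0.2287] w 0.0418 F [-0.2, 0.4, 0.2] q [-0.7, 0.56, 0.99, 1.55, -0.48, 1.3, 2.0]
[[-0.997, -0.071, -0.003], [-0.071, 0.997, -0.0], [0.003, -0.0, -1.0]]
([-60.3, 68.6, 3.6], [-0.002, -0.002, 1.31])
```

View pics/w39.png

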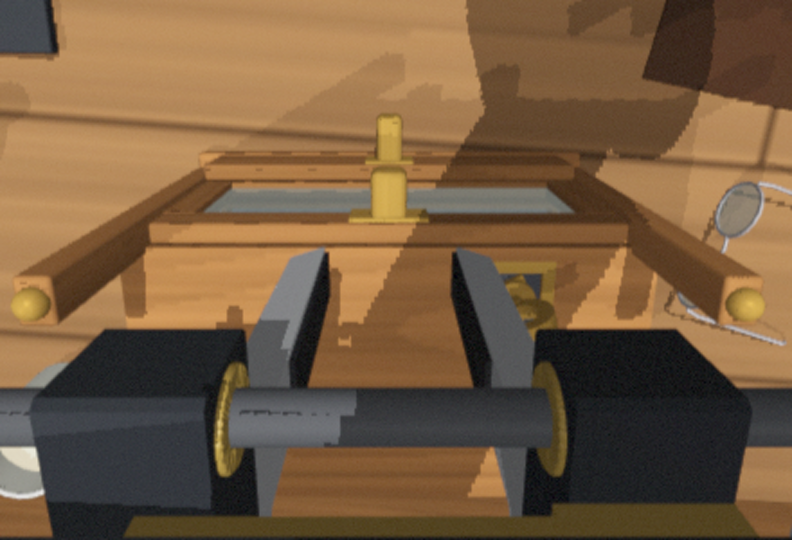

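>>> move_arm --rows '[-15,15,-10,0,0,0.18,0.4,-30,30,-10,0,0,0.36,0.4,-45,50,-10,0,0,0.54,0.4,-60,68.5,-10,0,0,0.72,0.4,-60,68.5,-10,0,0,0.9,0.4,-60,68.5,-5,0,0,1.08,0.4,-60,68.5,0,0,0,1.26,0.4,-60,68.5,4,0,0,1.31,0.4,-60,68.5,4,0,0,1.31,0.4,-60,68.5,4,0,0,1.31,0.4,-60,68.5,4,0,0,1.31,0.4]'

```text
time: 56.68
position: [0.6893, 0.0632, 0.2253]
tcp_rot: [[-0.326, 0.945, -0.002], [0.945, 0.326, -0.001], [-0.0, -0.002, -1.0]]
contact_force: [-0.0, 0.1, 0.5]
width: 0.0379
```

```bash
python3 -c "
from tgt import *
s=st()
print(delta([.6893,.0637,.140],down(np.pi/2-1.2385)))
im,i=shot('wrist','w40',(180,140,380,290),4)
q=proj(i,[.6885,.0645,.176]);print((q[0]-180)*4,(q[1]-140)*4)
"
```

```text
t 56.67 pos [0.6893, 0.0632, 0.2253] w 0.0379 F [-0.0, 0.1, 0.5] q [-0.8, 0.8, 1.19, 1.39, -0.73, 1.44, 0.71]
[[-0.326, 0.945, -0.002], [0.945, 0.326, -0.001], [-0.0, -0.002, -1.0]]
([0.5, 0.3, 85.3], [-0.002, 0.0, 0.0])
387.68659944800515 302.50162082260533
```

View pics/w40.png

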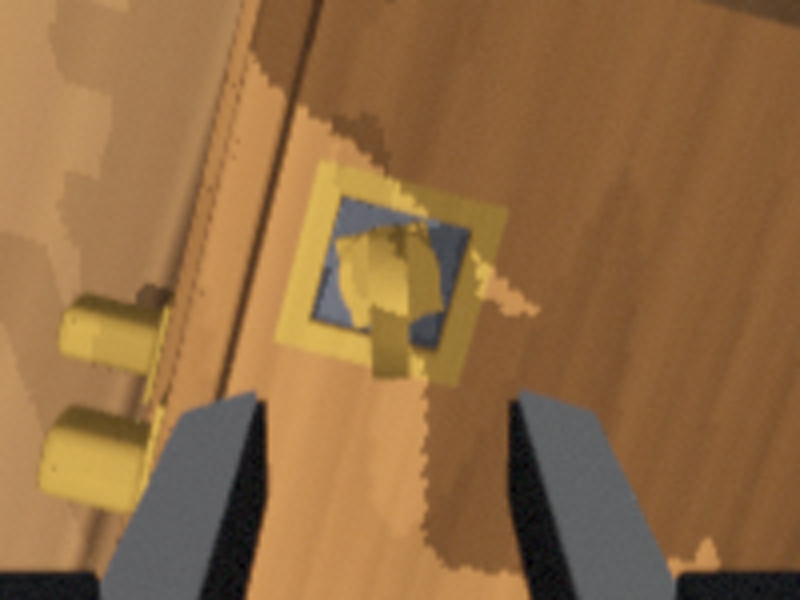

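>>> move_arm --rows '[0.5,0.5,40,0,0,0,0.4,0.5,0.5,70,0,0,0,0.4,0.5,0.5,85,0,0,0,0.4,0.5,0.5,85,0,0,0,0.4,0.5,0.5,85,0,0,0,0.1,0.5,0.5,85,0,0,0,0,0.5,0.5,85,0,0,0,0,0.5,0.5,85,0,0,0,0,0.5,0.5,85,0,0,0,0]'

```text
time: 57.85
position: [0.6896, 0.0637, 0.1408]
tcp_rot: [[-0.326, 0.945, -0.001], [0.945, 0.326, -0.001], [-0.0, -0.002, -1.0]]
contact_force: [-1.3, -0.4, 5.8]
width: 0.0078
```

```bash
python3 -c "
from tgt import *
s=st();R=np.array(s['tcp_rot'])
print('kh tool',R.T@(np.array([.6885,.0645,.15])-s['position'])*1000)
im,i=shot('wrist','w41',(180,140,380,290),4)
"
```

```text
t 57.85 pos [0.6896, 0.0637, 0.1408] w 0.0078 F [-1.3, -0.4, 5.8] q [-0.79, 0.86, 1.14, 1.48, -0.8, 1.31, 0.75]
[[-0.326, 0.945, -0.001], [0.945, 0.326, -0.001], [-0.0, -0.002, -1.0]]
kh tool [ 1.09921675 -0.75430653 -9.23309764]
```

View pics/w41.png

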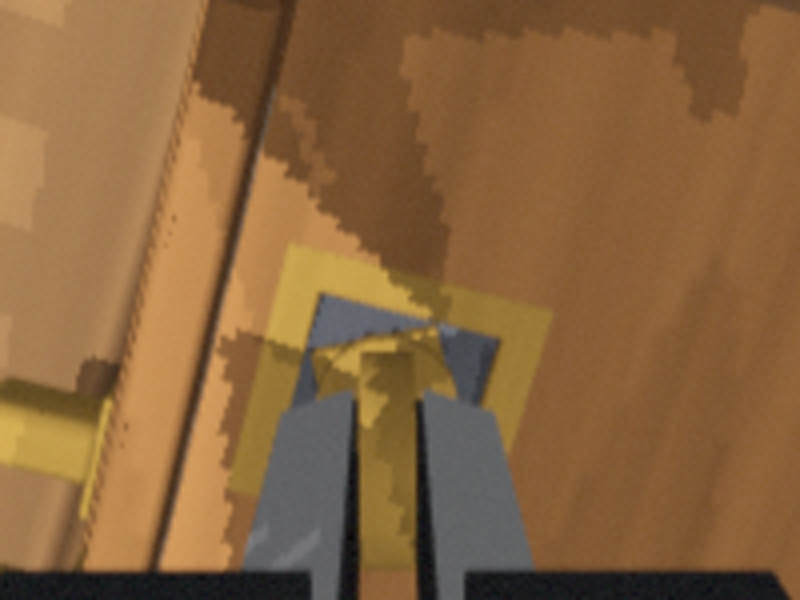

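>>> move_arm --rows '[0,0,1.5,0,0,-0.18,0,0.1,0,1.5,0,0,-0.36,0,0.2,0,1.5,0,0,-0.54,0,0.3,0,1.5,0,0,-0.72,0,0.4,-0.1,1.5,0,0,-0.9,0,0.5,-0.2,1.5,0,0,-1.08,0,0.6,-0.2,1.5,0,0,-1.26,0,0.6,-0.2,1.5,0,0,-1.42,0,0.6,-0.2,1.5,0,0,-1.42,0,0.6,-0.2,1.5,0,0,-1.42,0,0.6,-0.2,1.5,0,0,-1.42,0]'

```text
time: 59.28
position: [0.6903, 0.0642, 0.1406]
tcp_rot: [[-0.984, -0.18, 0.001], [-0.18, 0.984, -0.0], [-0.001, -0.001, -1.0]]
contact_force: [-0.5, 0.4, 15.7]
width: 0.0075
```

```bash
python3 -c "
from tgt import *
s=st();R=np.array(s['tcp_rot'])
print(s['wrist_torque'],np.arctan2(R[1][1],R[0][1])-np.pi/2)
im,i=shot('wrist','w42',(180,140,380,290),4)
"
```

```text
t 59.27 pos [0.6903, 0.0642, 0.1406] w 0.0075 F [-0.5, 0.4, 15.7] q [-0.66, 0.71, 0.84, 1.48, -0.55, 1.19, 2.01]
[[-0.984, -0.18, 0.001], [-0.18, 0.984, -0.0], [-0.001, -0.001, -1.0]]
[0.20672091 0.24423139 0.04456102] 0.18090232632208902
```

View pics/w42.png

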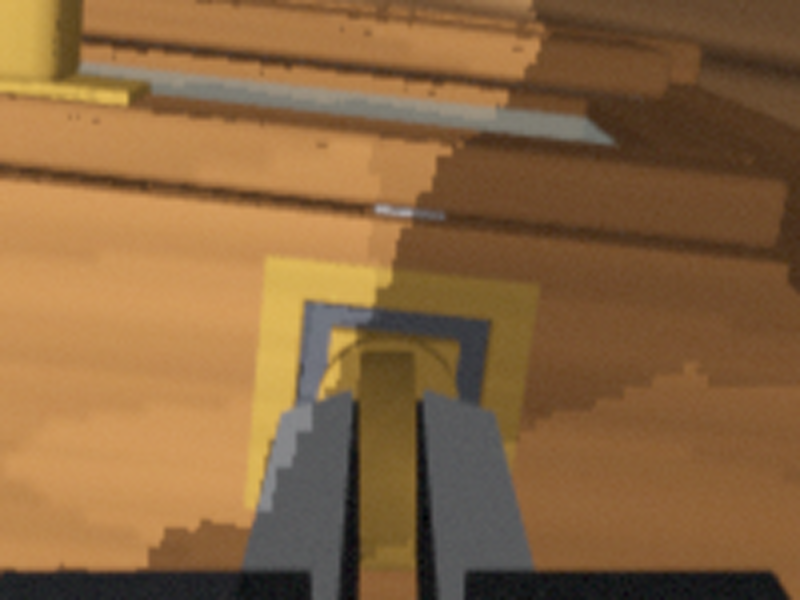

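>>> move_arm --rows '[0,0,0,0,0,0.11,0,0,0,-6,0,0,0.11,0,0,0,-14,0,0,0.11,0,0,0,-24,0,0,0.11,0,0,0,-36,0,0,0.11,0,0,0,-50,0,0,0.11,0,0,0,-80,0,0,0.11,0,0,0,-120,0,0,0.11,0,0,0,-150,0,0,0.11,0,0,0,-150,0,0,0.11,0]'

```text
time: 60.58
position: [0.69, 0.064, 0.2918]
tcp_rot: [[-0.997, -0.071, 0.002], [-0.071, 0.997, -0.0], [-0.002, -0.0, -1.0]]
contact_force: [-0.4, -0.7, -0.7]
width: 0.0079
```

```bash
python3 -c "
from tgt import *
s=st();R=np.array(s['tcp_rot'])
print(delta([.4875,-.363,.25],down(np.pi/2-.1)))
print(delta([.4875,-.363,.25],down(np.pi/2+.071)))
im,i=shot('wrist','w43',(100,80,460,350),2.2)
"
```

```text
t 60.58 pos [0.69, 0.064, 0.2918] w 0.0079 F [-0.4, -0.7, -0.7] q [-0.69, 0.62, 0.93, 1.29, -0.49, 1.46, 1.85]
[[-0.997, -0.071, 0.002], [-0.071, 0.997, -0.0], [-0.002, -0.0, -1.0]]
([232.3, -411.6, 41.6], [-0.0, 0.002, 0.171])
([232.3, -411.6, 41.6], [-0.0, 0.002, -0.0])
```

View pics/w43.png

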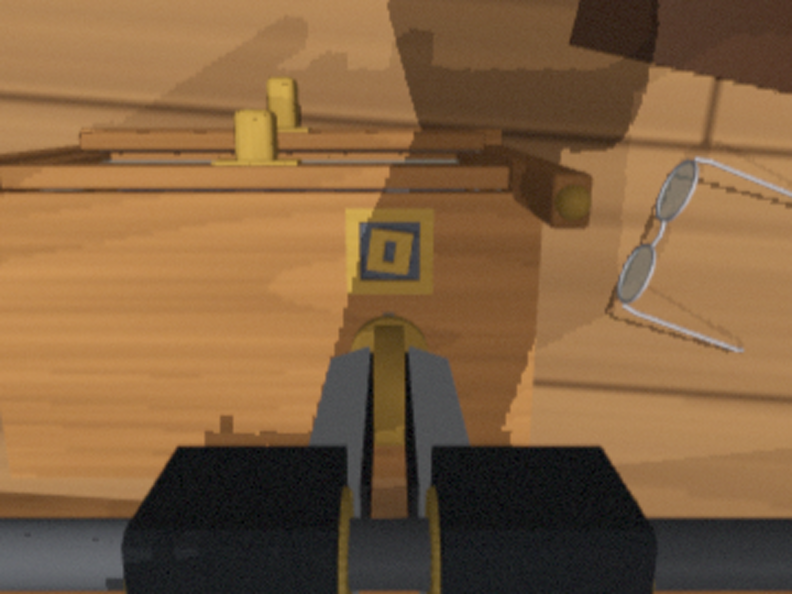

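```bash
python3 -c "
from h import *
im,i=load('w43');save(im,'w43c',(245,165,310,225),10)"
```

```text
(no output)
```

View pics/w43c.png

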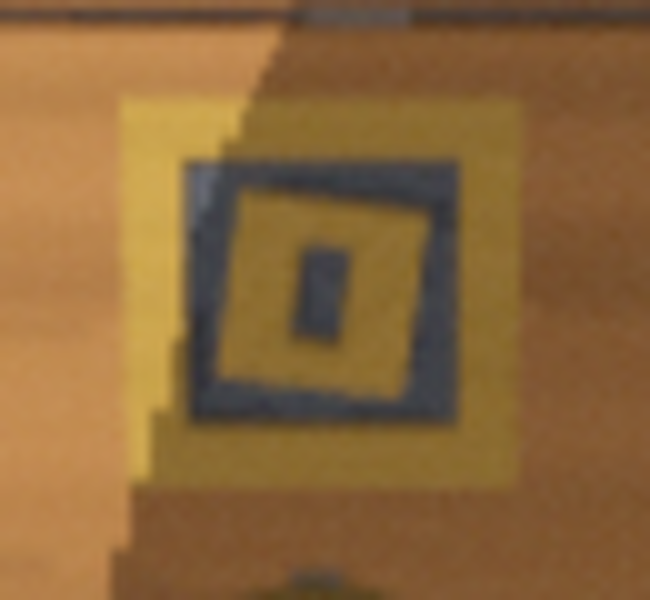

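>>> move_arm --rows '[20,-45,-10,0,0,0.03,0,45,-90,-10,0,0,0.06,0,70,-140,-10,0,0,0.1,0,100,-190,-10,0,0,0.14,0,130,-240,-10,0,0,0.171,0,160,-290,0,0,0,0.171,0,190,-340,10,0,0,0.171,0,215,-385,20,0,0,0.171,0,232,-412,40,0,0,0.171,0,232,-412,40,0,0,0.171,0,232,-412,40,0,0,0.171,0,232,-412,40,0,0,0.171,0]'

```text
time: 62.12
position: [0.4879, -0.362, 0.2497]
tcp_rot: [[-0.995, 0.098, -0.002], [0.098, 0.995, -0.001], [0.002, -0.001, -1.0]]
contact_force: [0.2, -0.5, -0.6]
width: 0.0079
```

```bash
python3 -c "
from tgt import *
s=st()
print(delta([.4875,-.3636,.1122],down(np.pi/2-.1)))
im,i=shot('wrist','w44',(180,130,380,290),4)
q=proj(i,[.4866,-.3628,.122]);print((q[0]-180)*4,(q[1]-130)*4)
shot('scene','s44',(170,60,370,280),2.7)
"
```

```text
t 62.12 pos [0.4879, -0.362, 0.2497] w 0.0079 F [0.2, -0.5, -0.6] q [-0.14, 0.5, 1.03, 1.59, -0.43, 1.3, 2.43]
[[-0.995, 0.098, -0.002], [0.098, 0.995, -0.001], [0.002, -0.001, -1.0]]
([-0.0, -1.5, 137.5], [-0.001, -0.002, 0.002])
382.85536319228686 268.72044525425747
```

View pics/w44.png

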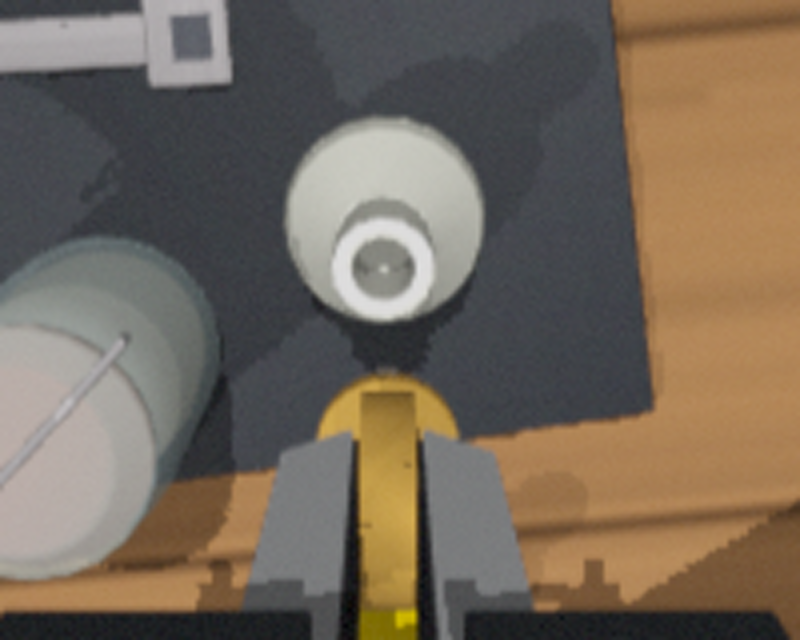

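View pics/s44.png

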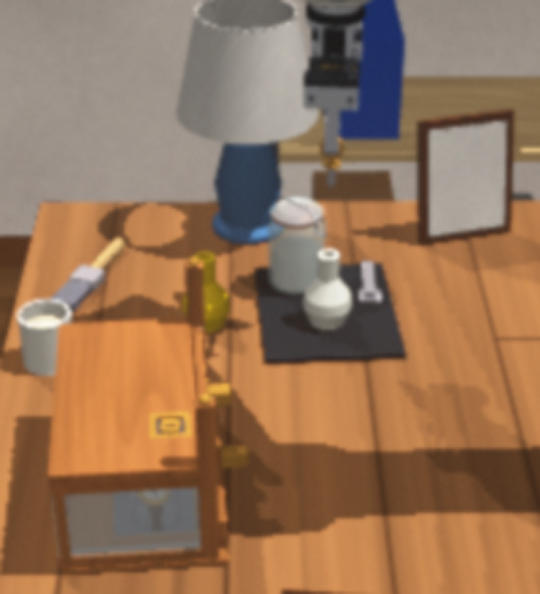

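>>> move_arm --rows '[0,-1.5,40,0,0,0,0,0,-1.5,75,0,0,0,0,0,-1.5,95,0,0,0,0,0,-1.5,105,0,0,0,0,0,-1.5,113,0,0,0,0,0,-1.5,118,0,0,0,0,0,-1.5,118,0,0,0,0,0,-1.5,118,0,0,0,0]'

```text
time: 63.22
position: [0.4868, -0.3648, 0.132]
tcp_rot: [[-0.995, 0.1, -0.001], [0.1, 0.995, -0.001], [0.001, -0.001, -1.0]]
contact_force: [1.6, -0.1, -0.7]
width: 0.0076
```

```bash
python3 -c "
from tgt import *
s=st()
print(delta([.4875,-.3636,.1122],down(np.pi/2-.1)))
im,i=shot('wrist','w45',(180,130,380,290),4)
"
```

```text
t 63.23 pos [0.4868, -0.3648, 0.132] w 0.0076 F [1.6, -0.1, -0.7] q [-0.07, 0.61, 0.94, 1.72, -0.54, 1.1, 2.51]
[[-0.995, 0.1, -0.001], [0.1, 0.995, -0.001], [0.001, -0.001, -1.0]]
([-0.6, 1.3, 19.8], [-0.001, -0.001, -0.0])
```

View pics/w45.png

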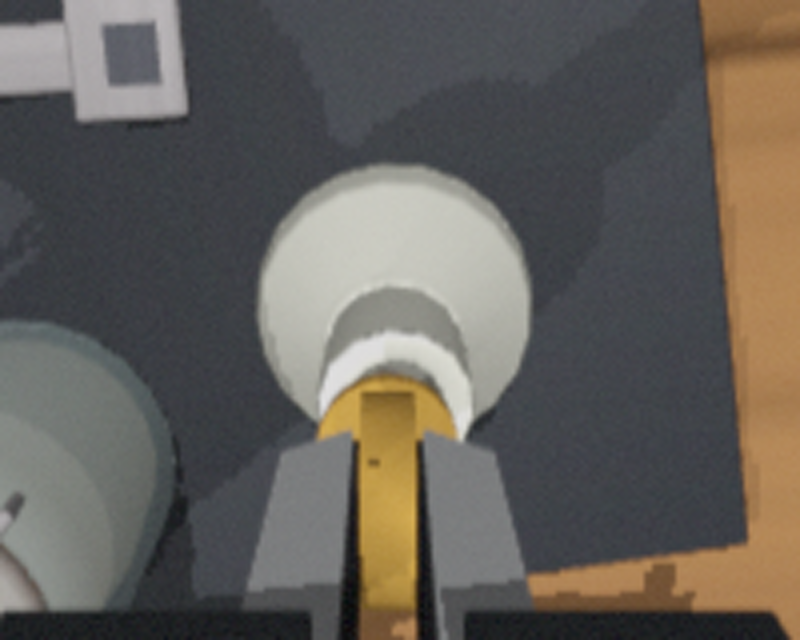

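>>> move_arm --rows '[-0.5,1.3,4,0,0,0,0,-0.5,1.3,9,0,0,0,0,-0.5,1.3,14,0,0,0,0,-0.5,1.3,18,0,0,0,0,-0.5,1.3,19,0,0,0,0,-0.5,1.3,19.5,0,0,0,0,-0.5,1.3,19.5,0,0,0,0,-0.5,1.3,19.5,0,0,0,0]'

```text
time: 64.28
position: [0.4875, -0.3638, 0.1127]
tcp_rot: [[-0.995, 0.1, -0.001], [0.1, 0.995, -0.001], [0.001, -0.001, -1.0]]
contact_force: [-1.6, 2.3, 11.5]
width: 0.0078
```

```bash
python3 -c "
from tgt import *
s=st()
im,i=shot('wrist','w46',(180,130,380,290),4)
"
```

```text
t 64.28 pos [0.4875, -0.3638, 0.1127] w 0.0078 F [-1.6, 2.3, 11.5] q [-0.06, 0.63, 0.92, 1.74, -0.56, 1.06, 2.52]
[[-0.995, 0.1, -0.001], [0.1, 0.995, -0.001], [0.001, -0.001, -1.0]]
```

View pics/w46.png

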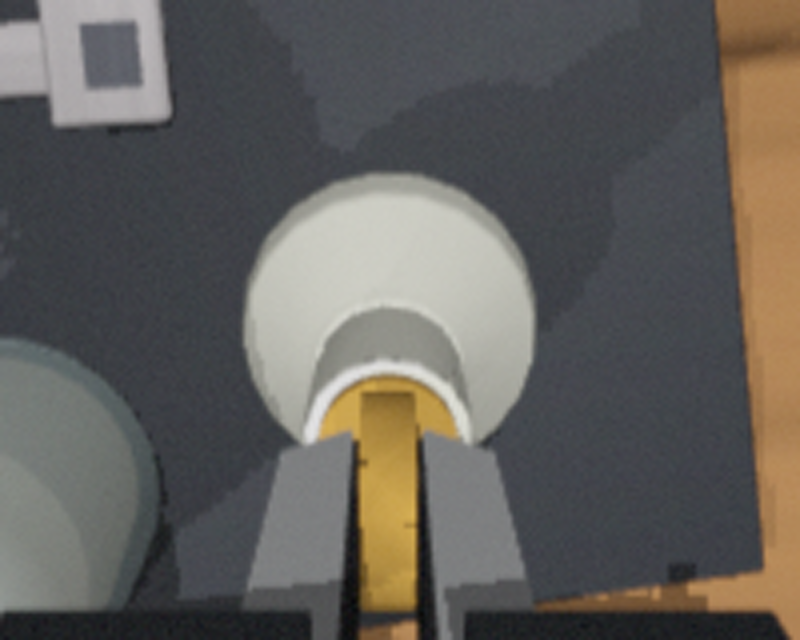

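>>> move_arm --rows '[0,0,-0.5,0,0,0,0,0,0,-0.5,0,0,0,0.3,0,0,-0.5,0,0,0,0.35,0,0,-0.5,0,0,0,0.35,0,0,-0.5,0,0,0,0.35,0,0,-10,0,0,0,0.35,0,0,-30,0,0,0,0.35,0,0,-60,0,0,0,0.35,0,0,-100,0,0,0,0.35,0,0,-120,0,0,0,0.35,0,0,-120,0,0,0,0.35]'

```text
time: 65.7
position: [0.4879, -0.3636, 0.2334]
tcp_rot: [[-0.995, 0.1, 0.0], [0.1, 0.995, -0.002], [-0.0, -0.001, -1.0]]
contact_force: [0.4, 0.5, 0.0]
width: 0.0326
```

```bash
python3 -c "
from tgt import *
s=st()
im,i=shot('wrist','w47',(180,130,380,290),4)
q=proj(i,[.4866,-.3628,.122]);print((q[0]-180)*4,(q[1]-130)*4);q=proj(i,[.4866,-.3628,.148]);print((q[0]-180)*4,(q[1]-130)*4)
shot('scene','s47',(170,100,370,320),2.7)
"
```

```text
t 65.7 pos [0.4879, -0.3636, 0.2334] w 0.0326 F [0.4, 0.5, 0.0] q [-0.13, 0.51, 1.02, 1.61, -0.45, 1.27, 2.44]
[[-0.995, 0.1, 0.0], [0.1, 0.995, -0.002], [-0.0, -0.001, -1.0]]
388.9004176781334 280.3049174974856
389.0450368825507 304.0479715158847
```

View pics/w47.png

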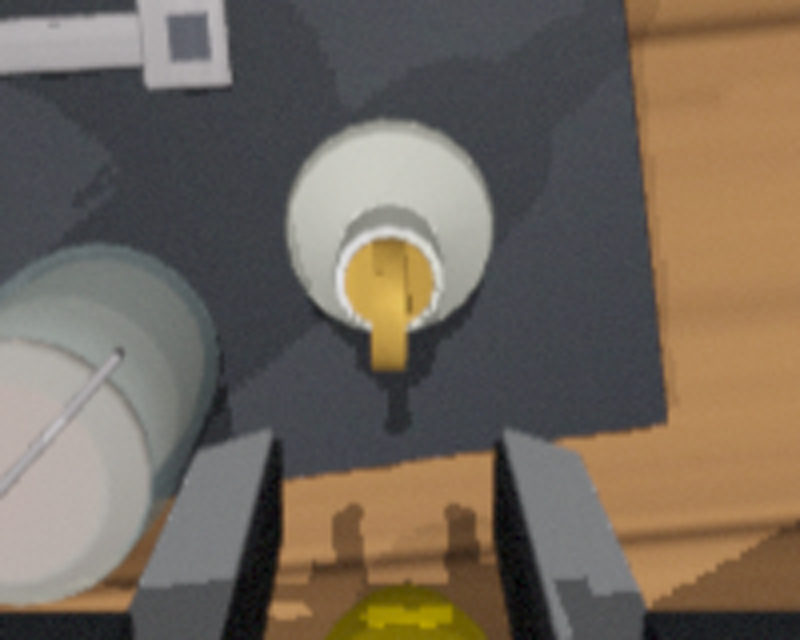

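View pics/s47.png

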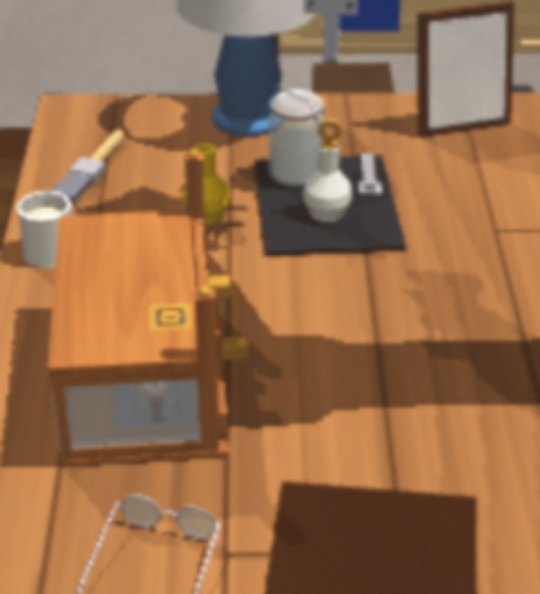

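```bash
python3 -c "
from station import env
print(env.hand_in())"
```

```text
the job is handed in; nothing more can be done
None
```

The watches are put away and I handed the job in at about 66 s of the 210 s allowed. There was no verdict on hand-in.

**What I did:**
- I took the key from the white vase, pushed it fully home, and turned the lock to its end stop.
- I raised the sash 80 mm and drew the tray out 150 mm.
- The three watches on the mat were the brass, the round steel and the square steel. I stood all of them upright in the tray.
- I pushed the tray back to its stop, lowered the sash gently to its stop, turned the key back, and hung it in the vase.

**Last checks:**
- **Vase and key:** the key hangs with its collar on the rim. The mouth is within about 1 mm of where I first measured it, and the vase stands.
- **Tray, sash and watches:** the tray ended within about 0.2 mm of its starting position and the sash within about 1 mm. I checked all three watches upright before closing the tray. Afterwards only one could be seen, dimly, through the glass. The mat is empty.
- **Bystanders:** none looked moved in the last pictures. The perfume bottle was outside the final picture.

**Checks that disagreed or fell short:**
- The fingertips sit about 33 mm behind the TCP, not 8 mm ahead as stated. My first grasp of the key closed on air, and I corrected every grasp after that.
- A first approach to the tray pull at 0.7 rad of tilt ran into joint limits, so I used 0.28 rad.
- The tray pull stands about 14 mm further forward than I had assumed.
- The lock read about 0 rad when I turned it back. As I straightened the key to withdraw it, the lock crept to about 0.12 rad, which is still below the 0.25 limit.

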